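Punch the last bracket and hang the batch on the revolving tree

ROBOT

A 6-joint arm with a two-finger parallel gripper is mounted at the origin on the work surface. World frame = base frame: x ahead of the robot, y to its left, z up, the work surface at z = 0. Lengths are in mm, angles in rad, forces in N, time in s.
With the tool pointing down it reaches from about 300 to 950 mm from the base axis. Payload 3.1 kg.
Tool frame: the origin (TCP) lies on the centre line of the jaws, within the pads' length; the fingertips stand 19 mm ahead of it and the grasp point (between the pads) is the TCP (ctrl.finger_overhang is the distance from the TCP to the fingertips, in mm); z points along the fingers, y is the direction in which the jaws open and shut (so a half turn about z gives the same grasp; the last joint's range is limited). The gripper opens to 85 mm and grips with 20 to 120 N. Pads are 22 mm wide; open, the fingers measure 114 mm over their backs; the gripper's body (76 mm by 85 mm) begins 54 mm behind the grasp point. The pads swing forward as they close: fully open they stand 13 mm farther back than shut.
Start: joints at [1.207, 0.308, 1.634, -0, 1.2, -0.07], TCP at [181.021, 598.217, 228.972] pointing down, gripper open.
Joint ranges: [-3.06, 3.06], [-0.79, 1.96], [0.05, 2.63], [-1.19, 4.34], [0.05, 2.64], [-2.94, 2.94]. Speed limits (rad/s): [2.79, 2.79, 3.14, 3.14, 3.14, 3.14].

INTERFACE

Orientations are given as a 3x3 rotation matrix whose columns are the frame's x, y, z axes.
In Python, from plant import ctrl, eyes gives the robot as it stands.
- The arm moves only by the tool carry_out, never from a script. Its argument "steps" is a list of rows, each a list of 3 entries, a list of its own where there are three numbers: the shift along the tool's x, y, z in mm, then the turn, a rotation vector about the tool's x, y, z in rad, then the opening, from -1 (shut) to 1 (fully open). In form: [[[tx, ty, tz], [wx, wy, wz], gripper], ...]. A call has 1 to 12 rows; each row is the pose to reach, as a shift and turn from the pose commanded when the call began, along the tool's axes at that moment; what a row does not reach only later rows make up. A row lasts 1/10 s, in which the tool goes at most 50 mm and 8.59 degrees, less where a joint would pass 70% of its speed; a pose out of reach is approached as far as the arm can. A call with a gripper value outside its range is refused whole. The fingers move at their own pace and stop on an object; "newtons" is the grip in N (left out, the last holds). Time passes only in rows, so rows that repeat a pose let the fingers close. It gives the time, the measured TCP pose, the force and the opening at its end, in the units of the state.
- ctrl.sense(): the state, without advancing time (a new reading comes with each control period).
- eyes.read_camera(name): name is "scene" or "top" or "wrist"; returns a dict with "frame" (400x640x3 uint8, red, green, blue), "fx", "fy", "cx", "cy" (pixels), "R" (3x3) and "t" (3): a world point X has camera coordinates R X + t. Camera axes: x right, y down, z forward; pixel columns grow to the right and rows downward; lengths in mm; the calibration is good to about 2 mm. The wrist camera is an equidistant fisheye: a pixel r from the principal point sees the ray r / f radians off the axis. A picture is of the moment at which its call begins. There is no depth.
- ctrl.finish_job(): hands the job in, once; it reports no verdict.
Trained networks look in the newest picture that a camera, given by its name, has taken for a name from the list of things; names that differ only in an ending like _2 or _b are one class to them, and where a whole thing is asked for, a point or a joint stands for the part that bears it (a point fixed in the world has none). Each returns a list of dicts, best first, with "conf" (0 to 1); they miss things now and then, are a little off and sometimes report something else, mostly with a low value. They report only what shows in the picture. A call takes as long as a camera call. They do not tell look-alikes from the thing itself.
- eyes.masks_of(camera, query): "region" (400x640 bool, what is visible of it).
- eyes.pinpoint(camera, query): "centre" ([x, y, z] in mm, in world coordinates, good to about 4 mm: a listed point, or the origin of a listed thing).
The state is a dict: "t": time; "joint_positions": joint angles; "joint_vel": joint speeds; "effort": joint torques, N m; "tcp_pos": TCP position; "ee_rot": TCP orientation; "contact_force": force on the tool from outside, world axes, zero at the start; "wrist_torque": the same for the moment, N m; "grip_width": opening from 0.0 (shut) to 1.0 (fully open).
Only numpy, scipy, OpenCV 4.12 (cv2) and the standard library are available. Lean on these libraries where they do the work, as an engineer would, in place of code of your own. Each camera call takes 0.05 s, during which the arm holds its last target.

TASK

One bracket on the bench still has an undrilled foot: slide it into the punch stand so that its scribed cross lies under the punch, then press the punch knob straight down until its spring snaps and it runs through; never fire the punch without that bracket properly in place. Then hang that bracket and every other loose bracket on the tree by their hanging holes, one to each free branch and well onto the rod, turning the tree to bring a free branch round to the gap in its wire hoop each time. Leave the other things on the bench where they are.

Things in the scene. Friction and masses are not known exactly. Their poses are not given: they have to be found in the camera images.
- blank: L-shaped bare steel bracket, on its foot. Upright plate 50 mm wide, 100 mm tall, 5 mm thick, with a 20 mm hanging hole. Foot 70 mm wide, 6 mm thick, from x = -15. Origin: underside, below the middle of the upright plate; z up, x towards the foot's long end, y across. The only one with an UNDRILLED foot, ending at x = +87.5. 0.38 kg. Grip across the 50 mm, fingers beside the hole
- blank_spot (a point): the drill spot, a black scribed cross on top of the undrilled bracket's foot, 60 mm along x from its origin, 6 mm above the foot's underside
- done0: L-shaped bare steel bracket, on its foot. Upright plate 50 mm wide, 100 mm tall, 5 mm thick, with a 20 mm hanging hole. Foot 70 mm wide, 6 mm thick, from x = -15. Origin: underside, below the middle of the upright plate; z up, x towards the foot's long end, y across. Finished: foot ends at x = +65, with a 16 mm hole. 0.32 kg. May be absent
- done1: L-shaped bare steel bracket, on its foot. Upright plate 50 mm wide, 100 mm tall, 5 mm thick, with a 20 mm hanging hole. Foot 70 mm wide, 6 mm thick, from x = -15. Origin: underside, below the middle of the upright plate; z up, x towards the foot's long end, y across. Finished: foot ends at x = +65, with a 16 mm hole. 0.32 kg. May be absent
- done2: L-shaped bare steel bracket, on its foot. Upright plate 50 mm wide, 100 mm tall, 5 mm thick, with a 20 mm hanging hole. Foot 70 mm wide, 6 mm thick, from x = -15. Origin: underside, below the middle of the upright plate; z up, x towards the foot's long end, y across. Finished: foot ends at x = +65, with a 16 mm hole. 0.32 kg. May be absent
- blank_hole (a point): centre of the hanging hole of blank, 80 mm above that bracket's origin, with the same axes: the hole runs along x
- done0_hole (a point): centre of the hanging hole of done0, 80 mm above that bracket's origin, with the same axes: the hole runs along x
- done1_hole (a point): centre of the hanging hole of done1, 80 mm above that bracket's origin, with the same axes: the hole runs along x
- done2_hole (a point): centre of the hanging hole of done2, 80 mm above that bracket's origin, with the same axes: the hole runs along x
- punch: fixed punch stand; origin on the bench, z up. Brackets slide in foot first along its +x, low under the punch. Anvil top 20 mm high, from x = -40; on it guide strips 6 mm high, 79 mm apart inside, from x = 15, and an end stop 8 mm high at x = 91.5. The undrilled bracket is in place with its origin over this one and x axes parallel, or pushed on to the stop. Column behind, 110 mm high
- punch_point (a point): point on the punch axis at the height of a seated foot's top: 62 mm along x from the stand's origin, 26 mm above the bench. The punch tip at rest is 20 mm higher (46 mm above the bench); the 34 mm barrel begins 75 mm above the bench
- plunger (a joint): how far the punch is pressed, m: 0 at rest, 0.0195 at the bottom. It resists with about 3 N at first and 14 N near 0.005; then the hidden spring snaps over: the resistance falls to about 5 N and the punch runs on to the bottom. Springs back when let go
- knob_top (a point): middle of the flat top of the punch's round black knob (32 mm across), 165 mm above the bench at rest; press it straight down
- tree: fixed stand of the revolving tree rack, base 170 mm across; origin on the bench on the turning axis, z up. A wire keeper hoop (radius 125 mm, 210 mm above the bench, post 235 mm out on the +x side) runs over the branches except for a gap of 65 degrees to each side of the stand's -x direction, facing the robot: brackets can be put on only there
- rotor (a joint): turn of the tree, rad, anticlockwise from above; at 0 branch0 points to the middle of the gap (stand's -x) and branch k lies k x 60 degrees anticlockwise of it. branch0 and branch1 (not listed) are occupied for good by brackets fixed on them. It turns several turns either way, has 0.1 N m of friction and stays where it is left
- crown (a point): middle of the grip bar on top of the tree, on its axis, 237 mm above the bench: bar 70 mm long (along this point's x axis, which turns with the tree), 14 mm thick, 35 mm tall, for pinching and turning
- branch2 (a point): a free one of the tree's six branches, a 9 mm steel rod. Origin on the tree's axis, 150 mm above the bench; x along the rod, outward and 8 degrees upward, free end at x = 170 mm. A bracket pushed on, foot outward, to about x = 125 mm and let go hangs there, tipping 10 to 20 degrees
- branch3 (a point): a free one of the tree's six branches, a 9 mm steel rod. Origin on the tree's axis, 150 mm above the bench; x along the rod, outward and 8 degrees upward, free end at x = 170 mm. A bracket pushed on, foot outward, to about x = 125 mm and let go hangs there, tipping 10 to 20 degrees
- branch4 (a point): a free one of the tree's six branches, a 9 mm steel rod. Origin on the tree's axis, 150 mm above the bench; x along the rod, outward and 8 degrees upward, free end at x = 170 mm. A bracket pushed on, foot outward, to about x = 125 mm and let go hangs there, tipping 10 to 20 degrees
- branch5 (a point): a free one of the tree's six branches, a 9 mm steel rod. Origin on the tree's axis, 150 mm above the bench; x along the rod, outward and 8 degrees upward, free end at x = 170 mm. A bracket pushed on, foot outward, to about x = 125 mm and let go hangs there, tipping 10 to 20 degrees
- tin: an open tin, 64 mm across, 60 mm high; a bystander, to be left alone (origin under it)
- tape_measure: a tape measure, 55 x 30 x 50 mm; a bystander, to be left alone (origin under it)
- oil_bottle: a white oil bottle, 52 mm across, 120 mm high; a bystander, to be left alone (origin under it)
There are look-alikes about, which are no part of the job. What is shaped like the done0 but green is not meant.

How it is judged (in metres and radians):
On the way, in this order (a step that is already met when the one before it is completed fails the run):
1. the undrilled bracket stands in the punch stand with its cross under the punch (horizontal distance between blank_spot and punch_point below 0.008 m and z of blank_spot in the frame of punch below 0.031 m and angle between blank's own z axis and vertical below 0.1 rad and linear speed of blank below 0.05 m/s), for 0.2 s.
2. the punch is pressed down right through, with the cross under it (horizontal distance between blank_spot and punch_point below 0.008 m and z of blank_spot in the frame of punch below 0.031 m and angle between blank's own z axis and vertical below 0.1 rad and value of joint plunger above 0.016 m), for 0.05 s.
At the end, for the whole second after the job is handed in: every bracket present hangs, at most swaying slightly (below 0.2 m/s), with its hole threaded on a free branch (branch2 to branch5), the hole 40 to 160 mm out along the rod and within 14 mm of its axis, no two on one branch; the punch is back up (((x of blank_hole in the frame of branch2 between 0.04 and 0.16 m and y of blank_hole in the frame of branch2 between -0.012 and 0.012 m and z of blank_hole in the frame of branch2 between -0.014 and 0.014 m) or (x of blank_hole in the frame of branch3 between 0.04 and 0.16 m and y of blank_hole in the frame of branch3 between -0.012 and 0.012 m and z of blank_hole in the frame of branch3 between -0.014 and 0.014 m) or (x of blank_hole in the frame of branch4 between 0.04 and 0.16 m and y of blank_hole in the frame of branch4 between -0.012 and 0.012 m and z of blank_hole in the frame of branch4 between -0.014 and 0.014 m) or (x of blank_hole in the frame of branch5 between 0.04 and 0.16 m and y of blank_hole in the frame of branch5 between -0.012 and 0.012 m and z of blank_hole in the frame of branch5 between -0.014 and 0.014 m)) and ((x of done0_hole in the frame of branch2 between 0.04 and 0.16 m and y of done0_hole in the frame of branch2 between -0.012 and 0.012 m and z of done0_hole in the frame of branch2 between -0.014 and 0.014 m) or (x of done0_hole in the frame of branch3 between 0.04 and 0.16 m and y of done0_hole in the frame of branch3 between -0.012 and 0.012 m and z of done0_hole in the frame of branch3 between -0.014 and 0.014 m) or (x of done0_hole in the frame of branch4 between 0.04 and 0.16 m and y of done0_hole in the frame of branch4 between -0.012 and 0.012 m and z of done0_hole in the frame of branch4 between -0.014 and 0.014 m) or (x of done0_hole in the frame of branch5 between 0.04 and 0.16 m and y of done0_hole in the frame of branch5 between -0.012 and 0.012 m and z of done0_hole in the frame of branch5 between -0.014 and 0.014 m)) and ((x of done1_hole in the frame of branch2 between 0.04 and 0.16 m and y of done1_hole in the frame of branch2 between -0.012 and 0.012 m and z of done1_hole in the frame of branch2 between -0.014 and 0.014 m) or (x of done1_hole in the frame of branch3 between 0.04 and 0.16 m and y of done1_hole in the frame of branch3 between -0.012 and 0.012 m and z of done1_hole in the frame of branch3 between -0.014 and 0.014 m) or (x of done1_hole in the frame of branch4 between 0.04 and 0.16 m and y of done1_hole in the frame of branch4 between -0.012 and 0.012 m and z of done1_hole in the frame of branch4 between -0.014 and 0.014 m) or (x of done1_hole in the frame of branch5 between 0.04 and 0.16 m and y of done1_hole in the frame of branch5 between -0.012 and 0.012 m and z of done1_hole in the frame of branch5 between -0.014 and 0.014 m)) and ((x of done2_hole in the frame of branch2 between 0.04 and 0.16 m and y of done2_hole in the frame of branch2 between -0.012 and 0.012 m and z of done2_hole in the frame of branch2 between -0.014 and 0.014 m) or (x of done2_hole in the frame of branch3 between 0.04 and 0.16 m and y of done2_hole in the frame of branch3 between -0.012 and 0.012 m and z of done2_hole in the frame of branch3 between -0.014 and 0.014 m) or (x of done2_hole in the frame of branch4 between 0.04 and 0.16 m and y of done2_hole in the frame of branch4 between -0.012 and 0.012 m and z of done2_hole in the frame of branch4 between -0.014 and 0.014 m) or (x of done2_hole in the frame of branch5 between 0.04 and 0.16 m and y of done2_hole in the frame of branch5 between -0.012 and 0.012 m and z of done2_hole in the frame of branch5 between -0.014 and 0.014 m)) and distance between each of done0_hole, done1_hole, done2_hole and blank_hole above 0.06 m and distance between each of done1_hole, done2_hole and done0_hole above 0.06 m and distance between done2_hole and done1_hole above 0.06 m and linear speed of each of blank, done0, done1, done2 below 0.2 m/s and value of joint plunger below 0.004 m); the robot touches nothing.
It fails at once if the punch is fired without the undrilled bracket's cross under it (value of joint plunger above 0.016 m and horizontal distance between blank_spot and punch_point above 0.01 m).
It fails at once if another thing on the bench is moved more than 80 mm (distance of any of tin, tape_measure, oil_bottle from where it was at the start of the episode above 0.08 m).
Of done0, done1, done2 only 1 to 3 are there at a start; the rules pass over those that are not, and their reading is None.
At some moment in a run one of done0, done1, done2 may be knocked a few centimetres aside while the robot is not near it.
It also fails if it takes over 210 s, if anything falls off the work surface, if the arm or the gripper's body presses on something with over 40 N, if the wrist force passes 120 N, or if a joint passes its speed limit or range.

## Working session

There is one attempt and no reset: what is moved stays moved. The work goes in short steps, Python scripts to look and compute and a tool call to move; the robot and the scene stay as the last step left them, time stands still between calls to the robot, and variables do not carry over. Pictures are saved under pics/ and viewed, and the job is handed in when it is done.

Besides the shell and the picture viewer there is one more tool, called after "Call:" by a JSON object that holds its "op" and its "data", one argument or row to a line. carry_out: Moves the arm, as the interface text tells. Its arguments: {"type":"object","properties":{"steps":{"type":"array","items":{"type":"array"}},"newtons":{"type":"number"}},"required":["steps"]}

```bash
ls; mkdir -p pics; python3 - <<'E'
from plant import ctrl, eyes
import cv2
print(ctrl.sense())
for n in ["scene","top","wrist"]:
    d=eyes.read_camera(n); cv2.imwrite(f"pics/{n}0.png",d["frame"][:,:,::-1]); print(n,d["fx"],d["fy"],d["cx"],d["cy"],d["R"],d["t"])
    for q in ["blank","done0","blank_spot","blank_hole","done0_hole","punch","punch_point","knob_top","tree","crown","branch2","tin","tape_measure","oil_bottle"]:
        print(n,q,[( [round(float(v)) for v in r["centre"]],round(r["conf"],2)) for r in eyes.pinpoint(n,q)])
print(ctrl.sense()["t"])
E
```

```text
pics
{'t': 0.0, 'joint_positions': array([ 1.20727259e+00,  3.09006277e-01,  1.63519426e+00, -1.81414708e-05,
        1.19969591e+00, -6.96810454e-02]), 'joint_vel': array([ 0.00146866, -0.00058764,  0.0009145 ,  0.00177099,  0.0022565 ,
        0.00074312]), 'effort': array([-3.49123839e-04, -4.15276229e+01, -2.76656896e+01, -1.49921552e-04,
        1.03787065e-02, -1.03498539e-05]), 'tcp_pos': array([180.74448398, 597.42789529, 227.74261728]), 'ee_rot': array([[-9.57139831e-01,  2.89625102e-01, -8.03357543e-04],
       [ 2.89626180e-01,  9.57137406e-01, -2.15925042e-03],
       [ 1.43550433e-04, -2.29937795e-03, -9.99997346e-01]]), 'contact_force': array([-0.23793433, -0.00702721,  0.02442547]), 'wrist_torque': array([0.03403608, 0.02573106, 0.0338931 ]), 'grip_width': 0.9999693198263435}
scene 471.12880446981484 471.12880446981484 318.44364093036984 199.13009237966122 [[ 0.86504369  0.50132126  0.0194013 ]
 [ 0.39159363 -0.65052137 -0.65075063]
 [-0.31361417  0.57052515 -0.75904361]] [-433.19756596 -120.39979813 1691.94596618]
scene blank [([467, 120, 0], 0.97)]
scene done0 [([633
[... 1764 characters left out ...]
top tape_measure [([597, -362, 151], 0.53), ([556, 29, -2], 0.51)]
top oil_bottle [([678, 248, 5], 0.58)]
wrist 309.70691628693146 309.70691628693146 318.6415099425216 202.39062860790796 [[ 2.89652859e-01  9.57131474e-01  7.50546874e-04]
 [ 9.14042362e-01 -2.76845440e-01  2.96450944e-01]
 [ 2.83950314e-01 -8.51818319e-02 -9.55047787e-01]] [-626.67289599  -38.84649368  380.18833837]
wrist blank []
wrist done0 [([239, 411, -1], 0.61)]
wrist blank_spot []
wrist blank_hole []
wrist done0_hole [([237, 409, 83], 0.58)]
wrist punch []
wrist punch_point []
wrist knob_top []
wrist tree [([594, -360, 1], 0.87)]
wrist crown []
wrist branch2 []
wrist tin []
wrist tape_measure []
wrist oil_bottle []
2.25
```

View pics/scene0.png

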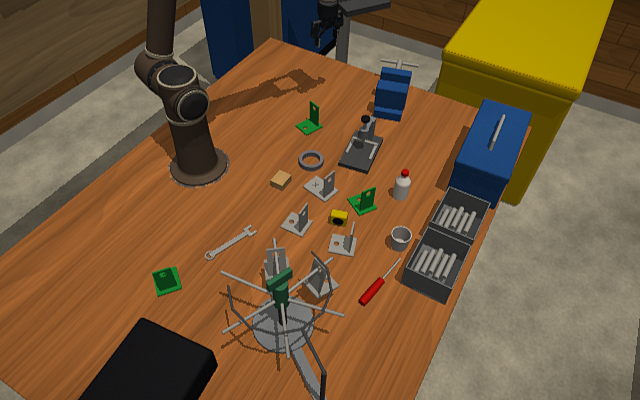

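View pics/top0.png

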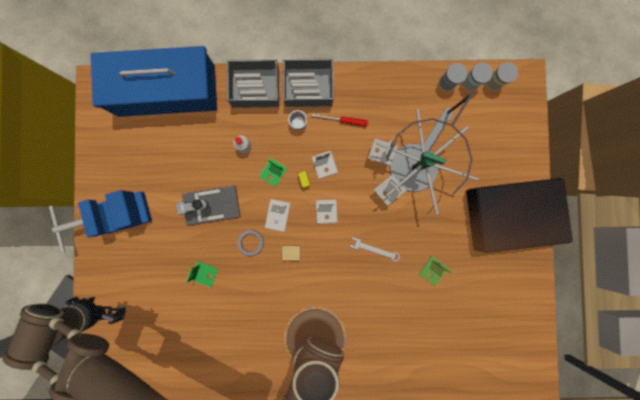

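View pics/wrist0.png

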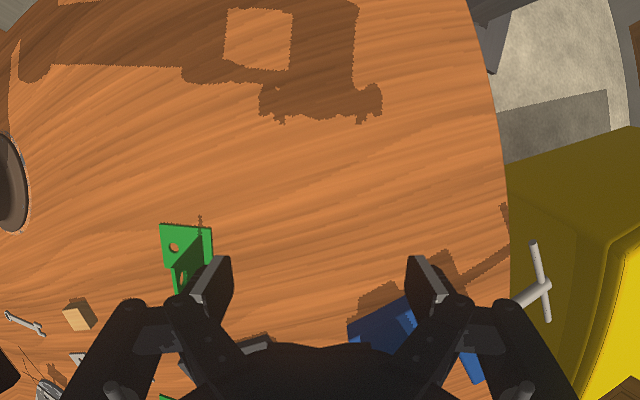

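```bash
python3 - <<'E'
import cv2
t=cv2.imread("pics/top0.png"); s=cv2.imread("pics/scene0.png")
cv2.imwrite("pics/c1.png",cv2.resize(t[90:240,340:500],None,fx=4.5,fy=4,interpolation=cv2.INTER_CUBIC)[:600])
a=cv2.resize(t[140:240,165:345],None,fx=4.4,fy=4.4,interpolation=cv2.INTER_CUBIC)
cv2.imwrite("pics/c2.png",a)
cv2.imwrite("pics/c3.png",cv2.resize(s[110:265,255:420],None,fx=3.8,fy=3.8,interpolation=cv2.INTER_CUBIC))
E
```

```text
(no output)
```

View pics/c1.png

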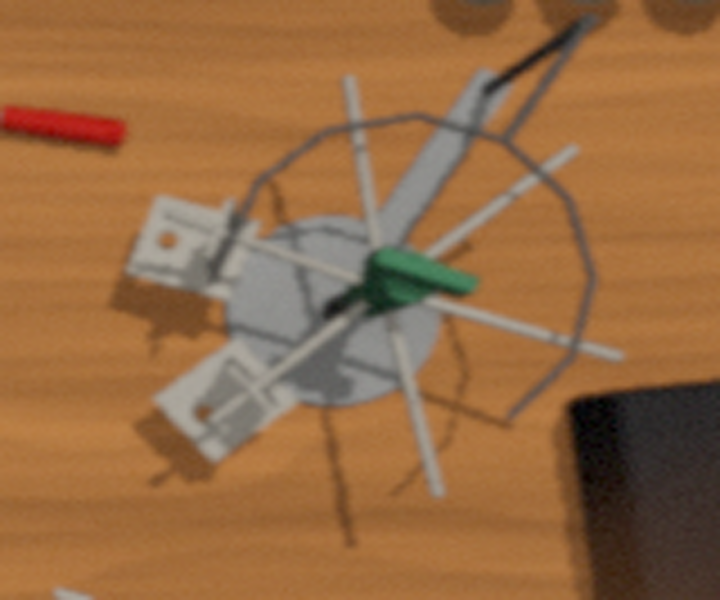

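View pics/c2.png

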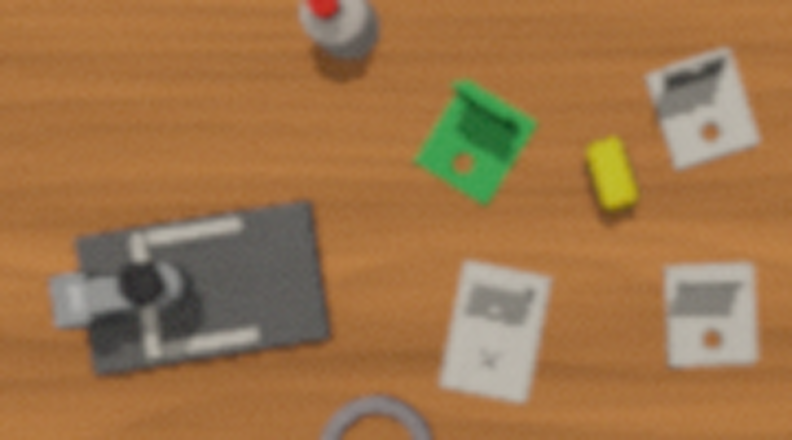

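View pics/c3.png

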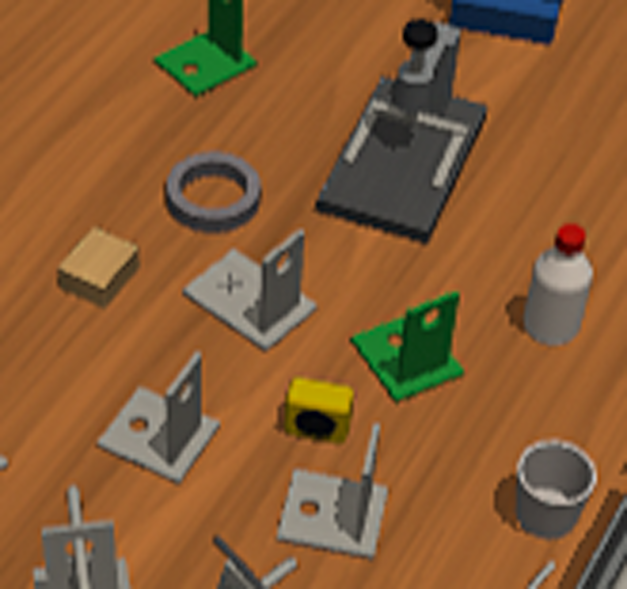

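```bash
cat > h.py <<'E'
from plant import ctrl, eyes
import numpy as np, cv2
from scipy.spatial.transform import Rotation as Rn
from scipy.optimize import minimize
def shot(n,save=None):
    d=eyes.read_camera(n)
    d['R']=np.array(d['R']);d['t']=np.array(d['t']);d['name']=n
    if save: cv2.imwrite(f"pics/{save}.png",d["frame"][:,:,::-1])
    return d
def proj(d,X):
    X=np.atleast_2d(np.asarray(X,float)); c=X@d['R'].T+d['t']
    if d['name']=='wrist':
        r=np.hypot(c[:,0],c[:,1]); th=np.arctan2(r,c[:,2]); k=th/np.maximum(r,1e-9)
        return np.c_[d['cx']+d['fx']*k*c[:,0], d['cy']+d['fy']*k*c[:,1]]
    return np.c_[d['cx']+d['fx']*c[:,0]/c[:,2], d['cy']+d['fy']*c[:,1]/c[:,2]]
def unproj(d,uv,z):
    x=(uv[0]-d['cx'])/d['fx'];y=(uv[1]-d['cy'])/d['fy']
    if d['name']=='wrist':
        r=np.hypot(x,y); v=np.array([np.sin(r)*x/r,np.sin(r)*y/r,np.cos(r)])
    else: v=np.array([x,y,1.])
    v=d['R'].T@v; o=-d['R'].T@d['t']
    return o+v*(z-o[2])/v[2]
def boxpts(x0,x1,y0,y1,z0,z1): return np.array([[x,y,z] for x in(x0,x1) for y in(y0,y1) for z in(z0,z1)],float)
def bracket(end): return [boxpts(-15,end,-35,35,0,6),boxpts(-2.5,2.5,-25,25,6,100)]
def place(P,p,z0=0):
    c,s=np.cos(p[2]),np.sin(p[2]); return P@np.array([[c,-s,0],[s,c,0],[0,0,1]]).T+np.array([p[0],p[1],z0])
def hole(p,z0=0):
    a=np.linspace(0,2*np.pi,24); return place(np.c_[a*0,10*np.cos(a),80+10*np.sin(a)],p,z0)
def sil(d,parts,p,S=4,z0=0):
    m=np.zeros((400*S,640*S),np.uint8)
    for P in parts:
        q=proj(d,place(P,p,z0)); h=cv2.convexHull(((q+.5)*S).astype(np.float32))
        cv2.fillConvexPoly(m,np.round(h).astype(np.int32),255)
    cv2.fillPoly(m,[np.round((proj(d,hole(p,z0))+.5)*S).astype(np.int32)],0) if d['name']!='top' else None
    return cv2.resize(m,(640,400),interpolation=cv2.INTER_AREA)/255.
def fit(views,parts,p0,z0=0):
    # views: list of (d, mask)
    def cost(q):
        p=[p0[0]+q[0],p0[1]+q[1],p0[2]+q[2]/50]
        return sum(np.abs(sil(d,parts,p,z0=z0)-m).sum()/m.sum() for d,m in views)
    r=minimize(cost,[0,0,0],method='Nelder-Mead',options=dict(initial_simplex=[[0,0,0],[8,0,0],[0,8,0],[0,0,10]],xatol=.05,fatol=1e-4,maxiter=200))
    return np.array([p0[0]+r.x[0],p0[1]+r.x[1],p0[2]+r.x[2]/50]),r.fun
def maskat(cam,query,d,pt):
    best=None
    u=proj(d,[pt])[0]
    for r in eyes.masks_of(cam,query):
        m=np.asarray(r['region']); ys,xs=np.nonzero(m)
        if len(xs)<20: continue
        k=np.hypot(xs.mean()-u[0],ys.mean()-u[1])
        if k<25 and (best is None or k<best[0]): best=(k,m.astype(float),r['conf'])
    return best
def down(yaw_y): # tool down with tool y at this world angle (rad)
    y=np.array([np.cos(yaw_y),np.sin(yaw_y),0]); z=np.array([0,0,-1.]); return np.c_[np.cross(y,z),y,z]
def delta(pos,R,frm=None,fR=None):
    s=ctrl.sense(); p=np.array(s['tcp_pos']) if frm is None else np.array(frm); R0=np.array(s['ee_rot']) if fR is None else fR
    return R0.T@(np.array(pos)-p), Rn.from_matrix(R0.T@R).as_rotvec()
E
python3 - <<'E'
from h import *
ds={n:shot(n) for n in("top","scene")}
guess={'blank':([467,120,0],np.radians(170),87.5),'doneA':([633,-35,0],np.radians(197),65),'doneB':([470,-46,0],np.radians(180),65)}
for k,(p,a,e) in guess.items():
    vs=[]
    for n,d in ds.items():
        b=maskat(n,'blank' if k=='blank' else 'done0',d,[p[0]-20,p[1],20])
        if b: vs.append((d,b[1])); print(k,n,b[0],b[2],b[1].sum())
        if b:
            print('  single',fit([(d,b[1])],bracket(e),[p[0],p[1],a]))
    print(k,fit(vs,bracket(e),[p[0],p[1],a]))
E
```

```text
blank top 4.402174772325082 0.57 553.0
  single (array([470.18775363, 123.17317887,   2.94545101]), np.float64(0.07083643584015885))
blank (array([470.18775363, 123.17317887,   2.94545101]), np.float64(0.07083643584015885))
doneA scene 3.5086946788654974 0.91 543.0
  single (array([634.16043121, -33.63156185,   3.44117446]), np.float64(0.07804138229877586))
doneA (array([634.16043121, -33.63156185,   3.44117446]), np.float64(0.07804138229877586))
doneB top 1.449957926257023 0.58 434.0
  single (array([469.76997342, -43.30356986,   3.12795995]), np.float64(0.059907834101382486))
doneB scene 0.4456818588143811 0.92 544.0
  single (array([468.15983207, -44.2769781 ,   3.17728291]), np.float64(0.09149365628604383))
doneB (array([468.78066211, -43.81550303,   3.14054088]), np.float64(0.19767283099197933))
```

```bash
cat > ov.py <<'E'
from h import *
def crop(d,x0,y0,w,hh,S):
    im=np.ascontiguousarray(d['frame'][y0:y0+hh,x0:x0+w,::-1]); return cv2.resize(im,None,fx=S,fy=S,interpolation=cv2.INTER_CUBIC)
def line(im,d,P,x0,y0,S,col=(0,0,255),closed=False):
    q=(proj(d,P)-[x0,y0]+.5)*S
    cv2.polylines(im,[np.round(q).astype(np.int32)],closed,col,1,cv2.LINE_AA)
E
python3 - <<'E'
from ov import *
for n,(x0,y0,w,h,S) in {'top':(165,170,90,65,8),'scene':(325,105,75,75,8)}.items():
    d=shot(n); im=crop(d,x0,y0,w,h,S)
    p=[480,303,np.radians(99)]
    for ys in(39.5,-39.5): line(im,d,place(np.array([[15,ys,26],[91.5,ys,26]],float),p),x0,y0,S)
    line(im,d,place(np.array([[91.5,-39.5,28],[91.5,39.5,28]],float),p),x0,y0,S)
    line(im,d,place(np.array([[-40,-50,20],[-40,50,20]],float),p),x0,y0,S,(0,255,0))
    a=np.linspace(0,6.28,30); line(im,d,place(np.c_[62+16*np.cos(a),16*np.sin(a),165+0*a],p),x0,y0,S,(255,255,0))
    cv2.imwrite(f"pics/p_{n}.png",im)
E
```

```text
(no output)
```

View pics/p_top.png

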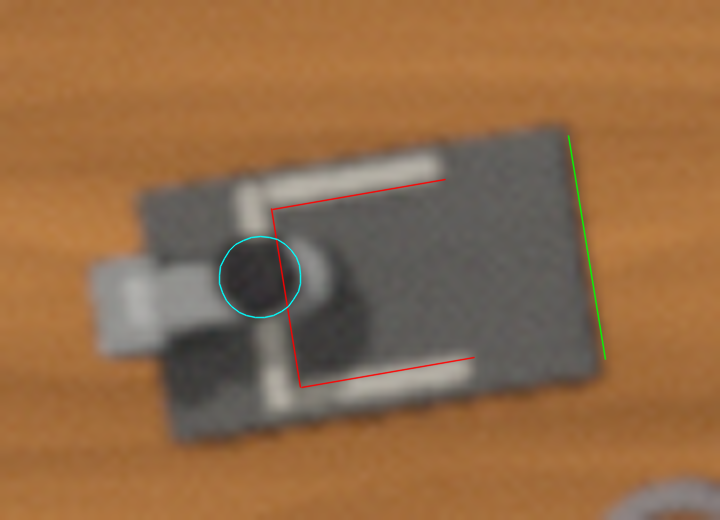

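View pics/p_scene.png

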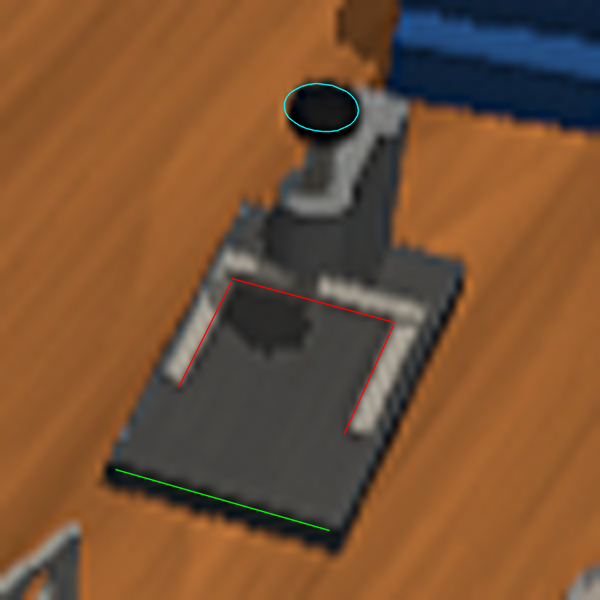

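```bash
python3 - <<'E'
from ov import *
d=shot('wrist'); s=ctrl.sense(); C=-d['R'].T@d['t']; R0=s['ee_rot']
print('cam in tool',R0.T@(C-s['tcp_pos']), 'axis in tool',R0.T@d['R'][2])
for n,(x0,y0,w,h,S) in {'top':(165,170,90,65,8),'scene':(325,105,75,75,8)}.items():
    d=shot(n); im=crop(d,x0,y0,w,h,S)
    p=[479.5,305.5,np.radians(98.2)]
    for ys in(39.5,-39.5): line(im,d,place(np.array([[15,ys,26],[91.5,ys,26]],float),p),x0,y0,S)
    line(im,d,place(np.array([[91.5,-39.5,28],[91.5,39.5,28]],float),p),x0,y0,S)
    line(im,d,place(np.array([[-40,-50,20],[-40,50,20]],float),p),x0,y0,S,(0,255,0))
    a=np.linspace(0,6.28,30); line(im,d,place(np.c_[62+16*np.cos(a),16*np.sin(a),165+0*a],p),x0,y0,S,(255,255,0))
    cv2.imwrite(f"pics/p2_{n}.png",im)
# tree
for n,(x0,y0,w,h,S) in {'top':(360,90,125,125,4.8),'scene':(205,225,150,170,3.5)}.items():
    d=shot(n); im=crop(d,x0,y0,w,h,S)
    c=np.array([594.5,-359.5])
    for k in range(6):
        g=np.radians(77+60*k); 
        col=[(0,0,255),(0,255,0),(255,0,0),(255,255,0),(255,0,255),(0,255,255)][k]
        line(im,d,np.array([[c[0]+r*np.cos(g)*.99,c[1]+r*np.sin(g)*.99,150+r*.139] for r in(20,170)]),x0,y0,S,col)
    g=np.radians(150); a=np.linspace(g+np.radians(65),g+np.radians(295),40)
    line(im,d,np.c_[c[0]+125*np.cos(a),c[1]+125*np.sin(a),210+0*a],x0,y0,S,(255,255,255))
    a=np.linspace(0,6.28,40); line(im,d,np.c_[c[0]+85*np.cos(a),c[1]+85*np.sin(a),0*a],x0,y0,S,(255,255,255))
    line(im,d,np.array([[c[0]-235*np.cos(g),c[1]-235*np.sin(g),z] for z in(0,210)]),x0,y0,S,(255,255,255))
    cv2.imwrite(f"pics/t_{n}.png",im)
E
```

```text
cam in tool [  75.61082528    1.38147656 -146.12841115] axis in tool [-2.96434278e-01  7.06907588e-04  9.55052993e-01]
```

View pics/p2_top.png

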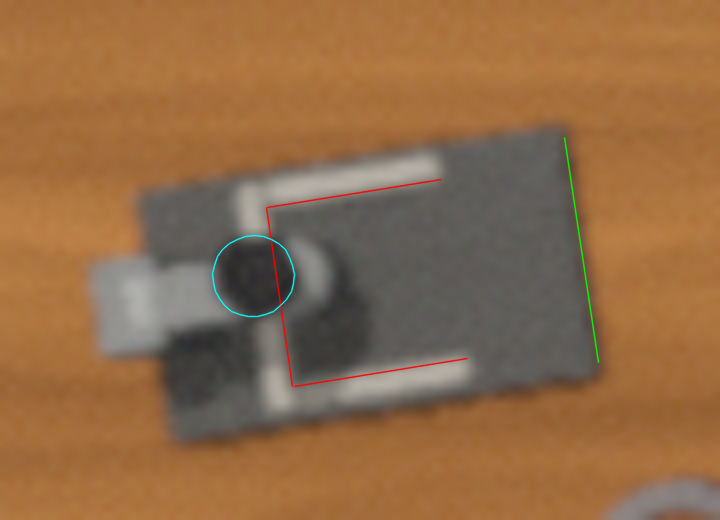

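View pics/p2_scene.png

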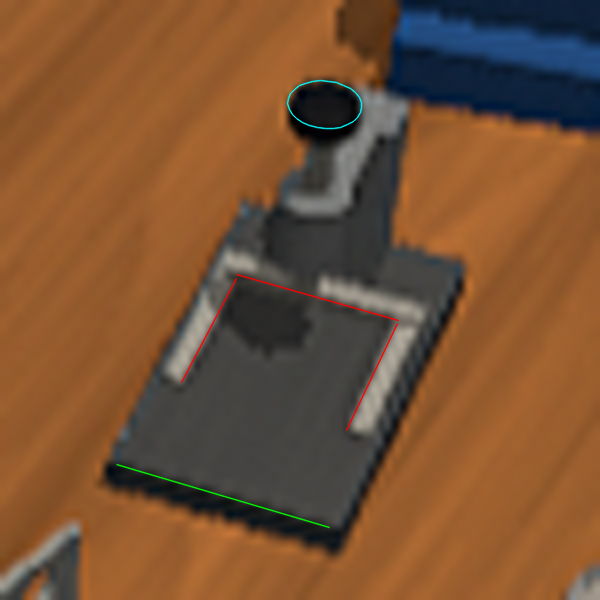

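View pics/t_top.png

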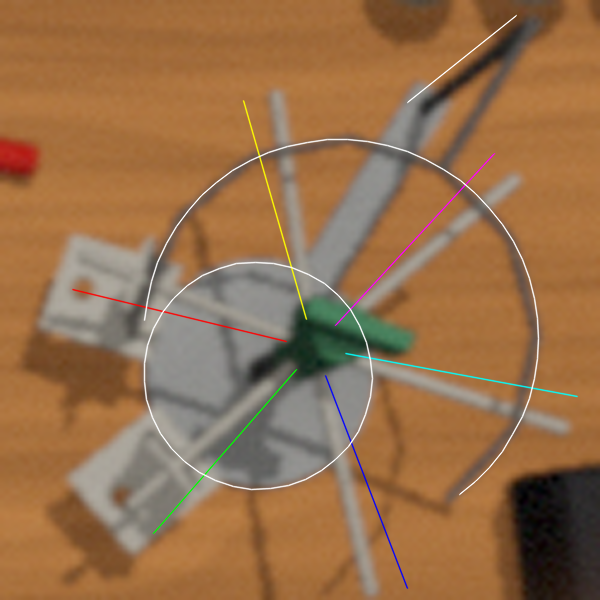

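View pics/t_scene.png

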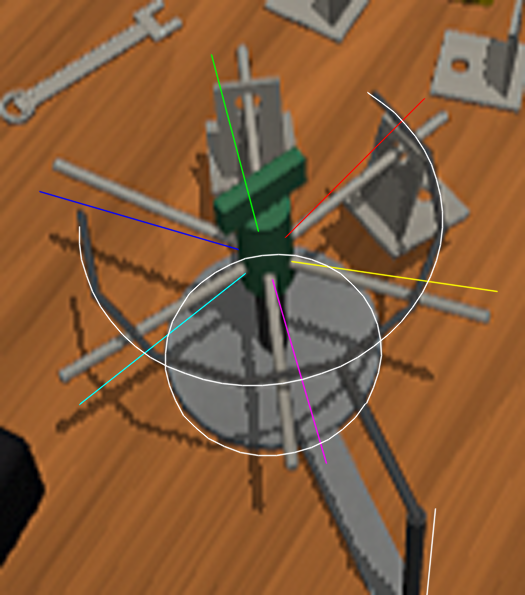

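```bash
cat > /tmp/a.py <<'E'
from ov import *
from scipy.optimize import least_squares
d=shot('top'); s=shot('scene')
T=np.array([[278,93],[518,180],[567,428],[372,592]])/4.8+[360,90]-.5
ks=[5,4,3,2]
Sx=np.array([[488,318],[292,464],[65,376],[58,163],[243,48],[445,117]])/3.5+[205,225]-.5
ks2=[5,4,3,2,1,0]
def tip(c,g): return np.array([c[0]+168.3*np.cos(g),c[1]+168.3*np.sin(g),173.7])
def tips(p,ks): return np.array([tip(p[:2],np.radians(p[2]+60*k)) for k in ks])
f1=lambda p:(proj(d,tips(p,ks))-T).ravel()
f2=lambda p:(proj(s,tips(p,ks2))-Sx).ravel()
for f in (f1,f2,lambda p:np.r_[f1(p),f2(p)]):
    r=least_squares(f,[594,-360,68]); print(r.x.round(1),np.abs(r.fun).max().round(2))
# post foot/tongue, base
for q in [(425,107),(535,22)]: print(unproj(d,np.array(q)/4.8+[360,90]-.5,0), unproj(d,np.array(q)/4.8+[360,90]-.5,210))
E
python3 /tmp/a.py
```

```text
[ 595.2 -359.2   69. ] 0.72
[ 594.7 -356.7   69. ] 1.08
[ 594.9 -357.5   69. ] 1.22
[ 794.15259189 -490.27821318    0.        ] [ 739.34068046 -417.176837    210.        ]
[ 857.37916611 -574.82112978    0.        ] [ 793.12880945 -489.09921077  210.        ]
```

```bash
cat > go.py <<'E'
import sys
from h import *
x,y,z,a=map(float,sys.argv[1:5])
s,w=delta([x,y,z],down(np.radians(a)))
q=ctrl.sense()
print('shift',s.round(1),'rot',w.round(3),'rows',int(np.ceil(max(np.linalg.norm(s)/50,np.linalg.norm(w)/.15)))+1,'tcp',np.round(q['tcp_pos'],1),'j',np.round(q['joint_positions'],2),'t',q['t'],'grip',round(q['grip_width'],3))
E
python3 go.py 469 121.5 200 78.8
```

```text
shift [-413.7 -372.9   29. ] rot [-0.     0.    -0.098] rows 13 tcp [181.  598.2 229. ] j [ 1.21  0.31  1.63 -0.    1.2  -0.07] t 3.1 grip 0.998
```

Call:
{"op": "carry_out", "data": {
  "steps": [
    [[-206, -186, 10], [0, 0, -0.05], 1],
    [[-413.7, -372.9, 29], [0, 0, -0.098], 1],
    [[-413.7, -372.9, 29], [0, 0, -0.098], 1],
    [[-413.7, -372.9, 29], [0, 0, -0.098], 1],
    [[-413.7, -372.9, 29], [0, 0, -0.098], 1],
    [[-413.7, -372.9, 29], [0, 0, -0.098], 1],
    [[-413.7, -372.9, 29], [0, 0, -0.098], 1],
    [[-413.7, -372.9, 29], [0, 0, -0.098], 1],
    [[-413.7, -372.9, 29], [0, 0, -0.098], 1],
    [[-413.7, -372.9, 29], [0, 0, -0.098], 1],
    [[-413.7, -372.9, 29], [0, 0, -0.098], 1],
    [[-413.7, -372.9, 29], [0, 0, -0.098], 1]
  ]
}}

```text
t: 4.3
tcp_pos: [471.6, 117.3, 200.3]
ee_rot: [[-0.98, 0.2, 0.002], [0.2, 0.98, -0.002], [-0.002, -0.001, -1.0]]
contact_force: [-0.4, 0.8, -0.2]
grip_width: 1.001
```

```bash
python3 go.py 469 121.5 200 78.8; python3 - <<'E'
from ov import *
d=shot('wrist'); x0,y0,w,h,S=100,0,440,330,1.8
im=crop(d,x0,y0,w,h,S)
p=[469,121.5,np.radians(168.8)]
line(im,d,place(np.array([[-15,-35,6],[87.5,-35,6],[87.5,35,6],[-15,35,6]],float),p),x0,y0,S,closed=True)
line(im,d,place(np.array([[0,-25,100],[0,25,100]],float),p),x0,y0,S)
line(im,d,place(np.array([[60,-6,6],[60,6,6]],float),p),x0,y0,S)
cv2.imwrite('pics/w1.png',im)
for q in('blank_spot','blank','blank_hole'): print(q,eyes.pinpoint('wrist',q))
E
```

```text
shift [3.3 3.6 0.3] rot [-0.001  0.002 -0.006] rows 2 tcp [471.6 117.3 200.3] j [ 0.16  0.07  1.98 -0.    1.09 -1.21] t 4.3 grip 1.001
blank_spot [{'centre': [411.8, 130.4, 6.2], 'conf': 0.71}]
blank [{'centre': [469.9, 122.7, -1.0], 'conf': 0.6}]
blank_hole [{'centre': [466.7, 117.9, 78.1], 'conf': 0.93}, {'centre': [471.0, 366.4, 165.7], 'conf': 0.7}]
```

View pics/w1.png

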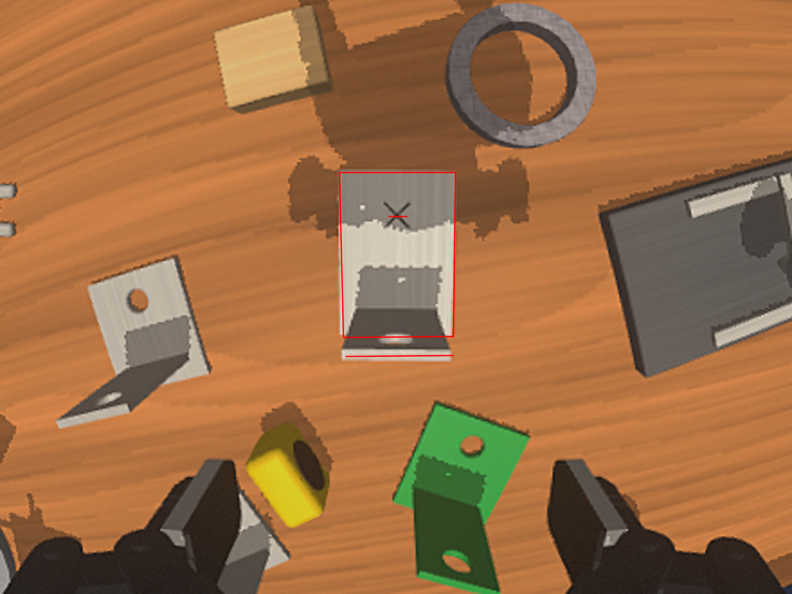

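Call:
{"op": "carry_out", "data": {
  "steps": [
    [[0, 0, 0], [0, 0, 0], 1],
    [[0, 0, 0], [0, 0, 0], 1]
  ]
}}

```text
t: 4.7
tcp_pos: [468.3, 122.9, 200.0]
ee_rot: [[-0.981, 0.192, -0.0], [0.192, 0.981, 0.0], [0.0, 0.0, -1.0]]
contact_force: [0.7, 1.0, 0.2]
grip_width: 1.002
```

```bash
python3 go.py 474 120.7 82 78.8
```

```text
shift [ -6.1  -1.1 118. ] rot [ 0.    -0.     0.002] rows 4 tcp [468.3 122.9 200. ] j [ 0.17  0.07  1.98  0.    1.09 -1.21] t 4.7 grip 1.002
```

Call:
{"op": "carry_out", "data": {
  "steps": [
    [[-6, -1, 30], [0, 0, 0], 1],
    [[-6, -1, 60], [0, 0, 0], 1],
    [[-6, -1, 85], [0, 0, 0], 1],
    [[-6, -1, 105], [0, 0, 0], 1],
    [[-6, -1, 118], [0, 0, 0], 1],
    [[-6, -1, 118], [0, 0, 0], 1],
    [[-6, -1, 118], [0, 0, 0], 1]
  ],
  "newtons": 60
}}

```text
t: 5.4
tcp_pos: [475.0, 119.9, 82.4]
ee_rot: [[-0.981, 0.194, 0.001], [0.194, 0.981, 0.0], [-0.001, 0.0, -1.0]]
contact_force: [-0.0, 0.4, 0.2]
grip_width: 0.999
```

Call:
{"op": "carry_out", "data": {
  "steps": [
    [[0, 0, 0], [0, 0, 0], -1],
    [[0, 0, 0], [0, 0, 0], -1],
    [[0, 0, 0], [0, 0, 0], -1],
    [[0, 0, 0], [0, 0, 0], -1],
    [[0, 0, 0], [0, 0, 0], -1],
    [[0, 0, 0], [0, 0, 0], -1],
    [[0, 0, 0], [0, 0, 0], -1],
    [[0, 0, 0], [0, 0, 0], -1]
  ],
  "newtons": 60
}}

```text
t: 6.2
tcp_pos: [475.7, 119.0, 83.6]
ee_rot: [[-0.981, 0.194, 0.002], [0.194, 0.981, -0.001], [-0.002, -0.0, -1.0]]
contact_force: [-1.8, -2.2, 7.1]
grip_width: 0.553
```

```bash
python3 go.py 474 120.7 82 78.8; python3 - <<'E'
from ov import *
d=shot('wrist'); cv2.imwrite('pics/w2.png',d['frame'][:,:,::-1])
E
```

```text
shift [2.  1.4 1.6] rot [-0.     0.002  0.   ] rows 2 tcp [475.7 119.   83.6] j [ 0.16  0.25  2.05 -0.    0.84 -1.22] t 6.2 grip 0.553
```

View pics/w2.png

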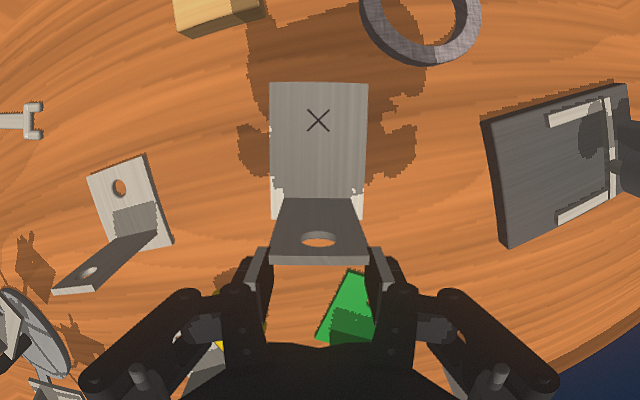

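Call:
{"op": "carry_out", "data": {
  "steps": [
    [[0, 0, -40], [0, 0, 0], -1],
    [[0, 0, -80], [0, 0, 0], -1],
    [[0, 0, -120], [0, 0, 0], -1],
    [[0, 0, -120], [0, 0, 0], -1],
    [[0, 0, -120], [0, 0, 0], -1]
  ]
}}

```text
t: 6.75
tcp_pos: [474.9, 119.2, 202.2]
ee_rot: [[-0.981, 0.195, 0.002], [0.195, 0.981, 0.0], [-0.002, 0.0, -1.0]]
contact_force: [0.2, -0.2, -6.4]
grip_width: 0.548
```

```bash
cat > inhand.py <<'E'
# bracket in hand: fit (x,y,yaw,z-offset) in the tool frame from mask contour points clicked: corners of foot end + cross
from ov import *
def show(name,end,px,z,yaw=0,x0=180,y0=30,w=280,h=300,S=2):
    # px: bracket origin in tool frame (x,y), z = TCP height above foot underside; tool down; bracket x = +tool x
    d=shot('wrist'); im=crop(d,x0,y0,w,h,S); s=ctrl.sense(); R0=np.array(s['ee_rot']); t=np.array(s['tcp_pos'])
    def W(P): # bracket -> world;  bracket z = -tool z, bracket x=tool x, y=-tool y
        P=np.array(P,float); c,sn=np.cos(yaw),np.sin(yaw)
        Q=np.c_[px[0]+c*P[:,0]-sn*P[:,1], -(px[1]+sn*P[:,0]+c*P[:,1]), z-P[:,2]]
        return Q@R0.T+t
    line(im,d,W([[-15,-35,6],[end,-35,6],[end,35,6],[-15,35,6]]),x0,y0,S,closed=True)
    line(im,d,W([[-2.5,-25,100],[-2.5,25,100],[2.5,25,100],[2.5,-25,100]]),x0,y0,S,(0,255,0),closed=True)
    a=np.linspace(0,6.28,30); line(im,d,W(np.c_[0*a+2.5,10*np.cos(a),80+10*np.sin(a)]),x0,y0,S,(255,255,0))
    cv2.imwrite(f'pics/{name}.png',im)
E
python3 go.py 474 120.7 82 78.8; python3 -c "
from inhand import *
show('ih1',87.5,(4,0),82)"
```

```text
shift [  1.5   1.2 120.2] rot [ 0.     0.002 -0.   ] rows 4 tcp [474.9 119.2 202.2] j [ 0.16  0.07  1.97 -0.    1.09 -1.22] t 6.75 grip 0.548
```

View pics/ih1.png

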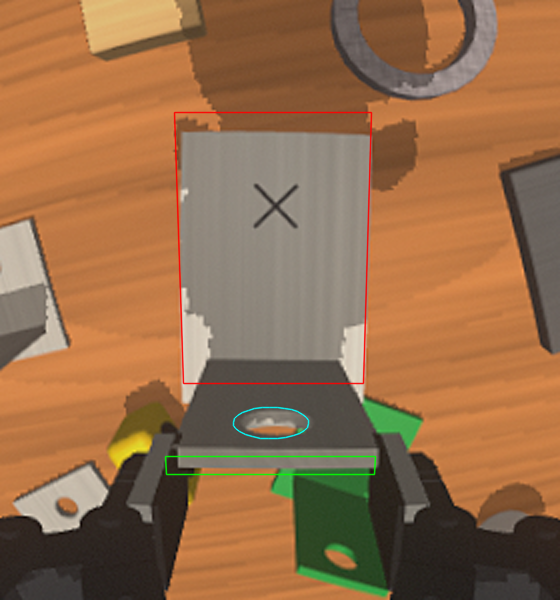

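```bash
cat > fitih.py <<'E'
from ov import *
from scipy.optimize import least_squares
def W(p,P,R0,t,tilt_only=None):
    # p = px,py,z,tilt(foot down +),yaw ; rotation about hole centre (0,0,80)
    P=np.array(P,float)-[0,0,80]
    Rb=Rn.from_euler('zyx',[p[4],p[3],0]).as_matrix()
    P=P@Rb.T
    Q=np.c_[p[0]+P[:,0],-(p[1]+P[:,1]),p[2]-P[:,2]]   # p[2]: hole depth below TCP
    return Q@R0.T+t
def fitpts(d,pts,px,R0,t,p0=(4,0,2,0.05,0)):
    f=lambda p:(proj(d,W(p,pts,R0,t))-px).ravel()
    r=least_squares(f,p0); return r.x,np.abs(r.fun).max()
E
python3 - <<'E'
from fitih import *
d=shot('wrist'); s=ctrl.sense()
px=np.array([[182,132],[370,133],[178,447],[378,447],[178,468],[376,468]])/2+[180,30]-.5
P=[[87.5,35,6],[87.5,-35,6],[2.5,25,100],[2.5,-25,100],[-2.5,25,100],[-2.5,-25,100]]
for sg in (1,):
    print(fitpts(d,P,px,s['ee_rot'],s['tcp_pos']))
E
```

```text
(array([ 1.63151652e+00, -1.48714560e+00,  9.87285738e+00,  5.30127510e-02,
        2.62721344e-03]), np.float64(0.894770434309919))
```

```bash
python3 go.py 494.6 189.9 170 8.2
```

```text
shift [-8.  74.  29.4] rot [-0.004 -0.003  1.232] rows 10 tcp [472.5 118.9 199.6] j [ 0.16  0.08  1.97 -0.    1.1  -1.22] t 6.85 grip 0.551
```

```bash
cat > trk.py <<'E'
import sys,json
from h import *
F='cmd.json'
def load():
    c=json.load(open(F)); return np.array(c['p']),np.array(c['R'])
def save(p,R): json.dump(dict(p=list(map(float,p)),R=np.array(R).tolist()),open(F,'w'))
def app(v):
    p,R=load(); v=np.array(v,float); p=p+R@v[:3]; R=R@Rn.from_rotvec(v[3:6]).as_matrix(); save(p,R)
def tgt(x,y,z,a,tilt=0,roll=0):
    p,R=load(); T=down(np.radians(a))@Rn.from_euler('y',tilt).as_matrix()@Rn.from_euler('x',roll).as_matrix()
    s,w=delta([x,y,z],T,p,R)
    q=ctrl.sense()
    print('cmd',p.round(1),'meas',np.round(q['tcp_pos'],1),'j6',q['joint_positions'][5].round(2),'F',np.round(q['contact_force'],1),'t',q['t'],'grip',round(q['grip_width'],3))
    print('shift',s.round(1),'rot',w.round(3),'rows',int(np.ceil(max(np.linalg.norm(s)/50,np.linalg.norm(w)/.15))))
if __name__=='__main__':
    i=1
    if sys.argv[1]=='a': app(sys.argv[2:8]); i=8
    if len(sys.argv)>i: tgt(*map(float,sys.argv[i:]))
E
python3 - <<'E'
from trk import *
p=np.array([181.021,598.217,228.972]); save(p,ctrl.sense()['ee_rot'])
save([474.7,119.3,202],down(np.radians(78.8)))
tgt(494.6,189.9,170,8.2,0.053)
E
```

```text
cmd [474.7 119.3 202. ] meas [472.5 118.9 199.6] j6 -1.22 F [-0.7  0.2 -5.6] t 6.85 grip 0.551
shift [-5.8 73.1 32. ] rot [-0.033  0.046  1.232] rows 9
```

Call:
{"op": "carry_out", "data": {
  "steps": [
    [[-1, 8, 3], [-0.004, 0.006, 0.14], -1],
    [[-1, 16, 6], [-0.008, 0.012, 0.28], -1],
    [[-2, 24, 10], [-0.012, 0.018, 0.42], -1],
    [[-3, 33, 14], [-0.016, 0.024, 0.56], -1],
    [[-4, 42, 18], [-0.02, 0.03, 0.7], -1],
    [[-5, 50, 22], [-0.024, 0.034, 0.84], -1],
    [[-5, 58, 26], [-0.027, 0.038, 0.98], -1],
    [[-6, 66, 29], [-0.03, 0.042, 1.11], -1],
    [[-6, 73, 32], [-0.033, 0.046, 1.232], -1],
    [[-6, 73, 32], [-0.033, 0.046, 1.232], -1],
    [[-6, 73, 32], [-0.033, 0.046, 1.232], -1],
    [[-6, 73, 32], [-0.033, 0.046, 1.232], -1]
  ],
  "newtons": 100
}}

```text
t: 8.05
tcp_pos: [493.9, 189.2, 168.8]
ee_rot: [[-0.144, 0.99, -0.01], [0.988, 0.144, 0.051], [0.052, -0.002, -0.999]]
contact_force: [0.3, -0.3, -4.3]
grip_width: 0.527
```

```bash
python3 trk.py a -6 73 32 -0.033 0.046 1.232 494.6 189.9 170 8.2 0.053; python3 - <<'E'
from ov import *
d=shot('wrist'); cv2.imwrite('pics/w3.png',cv2.resize(d['frame'][0:330,120:520,::-1],None,fx=2,fy=2,interpolation=cv2.INTER_CUBIC)[:600])
E
```

```text
cmd [494.8 189.7 170. ] meas [493.9 189.2 168.8] j6 0.08 F [ 0.3 -0.3 -4.3] t 8.05 grip 0.527
shift [ 0.2 -0.1  0. ] rot [ 0. -0. -0.] rows 1
```

View pics/w3.png

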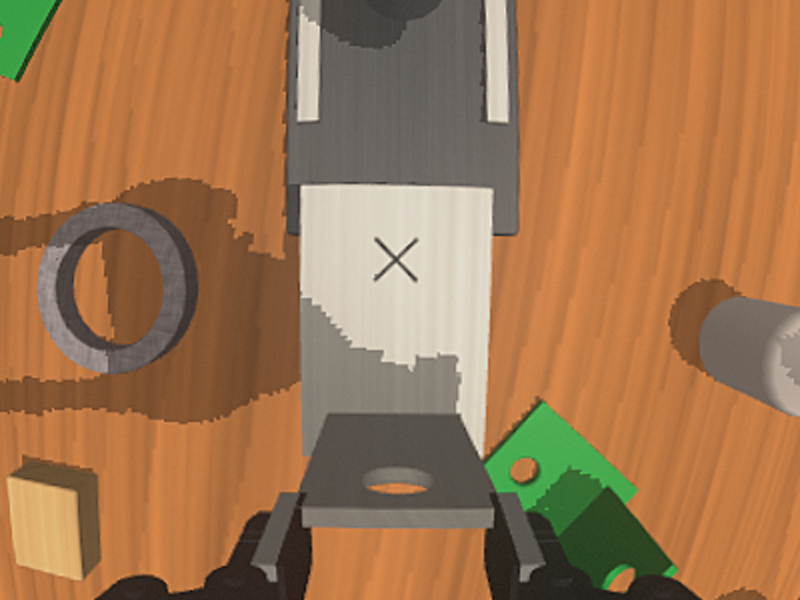

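```bash
python3 - <<'E'
from fitih import *
d=shot('wrist'); s=ctrl.sense()
U=lambda q:np.array(q)/2+[120,0]-.25
L=[unproj(d,U(q),26) for q in[(319,122),(487,123),(320,5),(485,5)]]
A=[unproj(d,U(q),20) for q in[(287,233),(518,234)]]
for q in L+A: print(q.round(1))
print(np.linalg.norm(L[0]-L[1]))
v=L[1]-L[0]; print('punch x dir from ends',np.degrees(np.arctan2(v[1],v[0]))+90); v=A[1]-A[0]; print(np.degrees(np.arctan2(v[1],v[0]))+90)
for a,b in((0,2),(1,3)): v=L[b]-L[a]; print(np.degrees(np.arctan2(v[1],v[0])))
px=U(np.array([[301,185],[492,187],[303,508],[492,508],[303,526],[493,526]]))
P=[[87.5,35,6],[87.5,-35,6],[2.5,25,100],[2.5,-25,100],[-2.5,25,100],[-2.5,-25,100]]
x,e=fitpts(d,P,px,s['ee_rot'],s['tcp_pos']); print(x,e)
w=W(x,[[0,0,0],[87.5,0,0]],s['ee_rot'],s['tcp_pos']); print(w)
E
```

```text
[439.2 315.   26. ]
[517.4 326.1  26. ]
[430.  375.8  26. ]
[508.6 387.4  26. ]
[430.6 260.1  20. ]
[541.  275.8  20. ]
78.97132521065312
punch x dir from ends 98.01830680833602
98.06768472832943
98.63361460050604
98.1814350335032
[ 1.88207163e+00 -3.81234612e-01  1.80219568e+01 -1.32239965e-02
  2.70475713e-03] 1.674597344157064
[[493.65403524 197.49294057  71.89739553]
 [480.94170668 283.87164011  77.67381042]]
```

```bash
python3 - <<'E'
import cv2
a=cv2.imread('pics/w2.png')[60:300,220:420]; cv2.imwrite('pics/w2c.png',cv2.resize(a,None,fx=2.5,fy=2.5,interpolation=cv2.INTER_CUBIC))
from h import *
d=shot('wrist'); a=d['frame'][60:300,220:420,::-1]; cv2.imwrite('pics/w3c.png',cv2.resize(a,None,fx=2.5,fy=2.5,interpolation=cv2.INTER_CUBIC))
E
```

```text
(no output)
```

View pics/w2c.png

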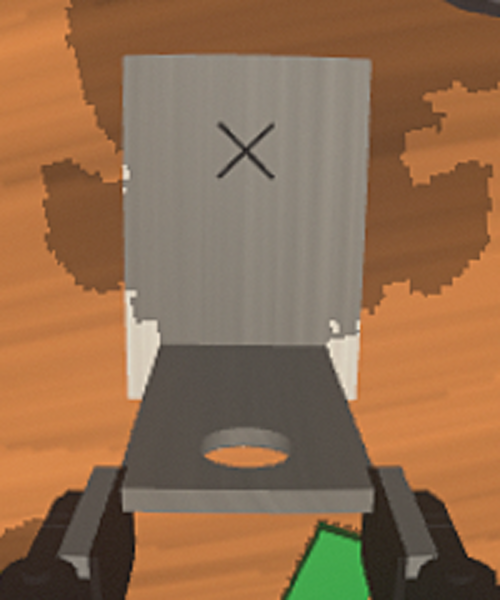

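View pics/w3c.png

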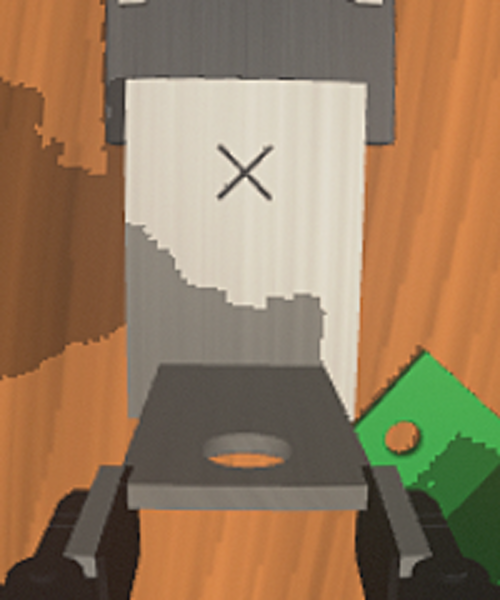

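```bash
python3 - <<'E'
from fitih import *
d=shot('wrist'); s=ctrl.sense()
U=lambda q:np.array(q)/2.5+[220,60]-.3
P=[[87.5,35,6],[87.5,-35,6],[2.5,25,100],[2.5,-25,100],[-2.5,25,100],[-2.5,-25,100],[60,0,6],[2.5,25,6],[2.5,-25,6],[2.5,0,80]]
R0=s['ee_rot'];t=s['tcp_pos']
for px in ([(123,56),(371,60),(123,489),(373,489),(123,511),(372,511),(246,150),(160,345),(329,345),(246,447)],[(125,79),(367,83),(130,487),(366,486),(130,509),(367,508),(245,172),(159,365),(324,365),(247,450)]):
    x,e=fitpts(d,P,U(px),R0,t); r=(proj(d,W(x,P,R0,t))-U(px)); print(x.round(3),e); print(r.round(1).tolist())
w=W(x,[[0,0,0],[87.5,0,0]],R0,t);print(w)
E
```

```text
[ 6.595e+00 -4.720e-01  7.837e+00 -3.100e-02 -1.000e-03] 2.1727245746074573
[[0.9, 1.5], [-0.7, 0.1], [-1.9, 0.1], [0.8, 0.3], [-1.2, 0.2], [0.4, 0.3], [0.4, 0.8], [2.2, -1.5], [-0.3, -1.4], [0.3, -0.3]]
[ 3.4680e+00 -4.2800e-01  1.2804e+01  2.2000e-02  2.0000e-03] 3.434513371538401
[[1.7, 2.6], [-1.6, 0.8], [-3.0, 0.2], [1.7, 0.4], [-2.4, 0.2], [0.7, 0.4], [0.5, 0.8], [3.4, -2.6], [0.7, -2.8], [-0.2, -0.1]]
[[494.29131816 196.18529152  77.46174971]
 [481.64939115 282.72353377  80.21207846]]
```

```bash
python3 trk.py  496.6 190 113 8.15 0.053;python3 trk.py  480.3 303.8 113 8.15 0.053
```

```text
cmd [494.8 189.7 170. ] meas [494.8 189.5 170. ] j6 0.08 F [-0.4 -0.3 -5.1] t 8.25 grip 0.529
shift [-3.   1.8 56.9] rot [ 0.    -0.     0.001] rows 2
cmd [494.8 189.7 170. ] meas [494.8 189.5 170. ] j6 0.08 F [-0.4 -0.3 -5.1] t 8.25 grip 0.529
shift [111.8   1.9  63. ] rot [ 0.    -0.     0.001] rows 3
```

Call:
{"op": "carry_out", "data": {
  "steps": [
    [[-1, 1.8, 20], [0, 0, 0], -1],
    [[-2, 1.8, 40], [0, 0, 0], -1],
    [[-3, 1.8, 52], [0, 0, 0], -1],
    [[-3, 1.8, 57], [0, 0, 0], -1],
    [[-3, 1.8, 57], [0, 0, 0], -1],
    [[-3, 1.8, 57], [0, 0, 0], -1]
  ]
}}

```text
t: 8.85
tcp_pos: [497.3, 190.3, 113.6]
ee_rot: [[-0.142, 0.99, -0.006], [0.988, 0.142, 0.053], [0.053, 0.002, -0.999]]
contact_force: [0.0, -0.0, -3.6]
grip_width: 0.526
```

```bash
python3 trk.py a -3 1.8 57 0 0 0 480.3 303.8 113 8.15 0.053; python3 - <<'E'
from ov import *
d=shot('wrist'); cv2.imwrite('pics/w4.png',cv2.resize(d['frame'][0:300,120:520,::-1],None,fx=2,fy=2,interpolation=cv2.INTER_CUBIC))
d=shot('scene'); cv2.imwrite('pics/s4.png',cv2.resize(d['frame'][90:220,280:440,::-1],None,fx=4.5,fy=4.5,interpolation=cv2.INTER_CUBIC))
E
```

```text
cmd [496.6 190.  112.9] meas [497.3 190.3 113.6] j6 0.07 F [ 0.  -0.  -3.6] t 8.85 grip 0.526
shift [1.148e+02 1.000e-01 6.000e+00] rot [ 0.    -0.     0.001] rows 3
```

View pics/w4.png

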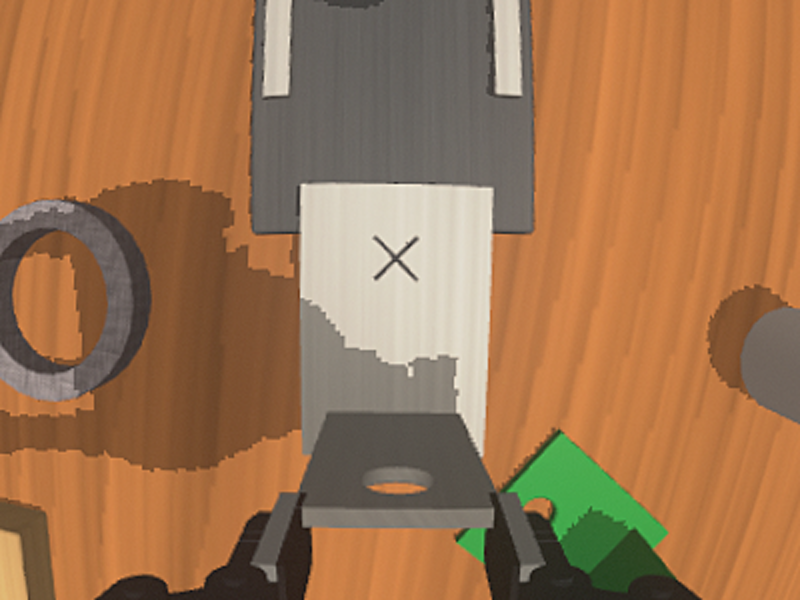

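View pics/s4.png

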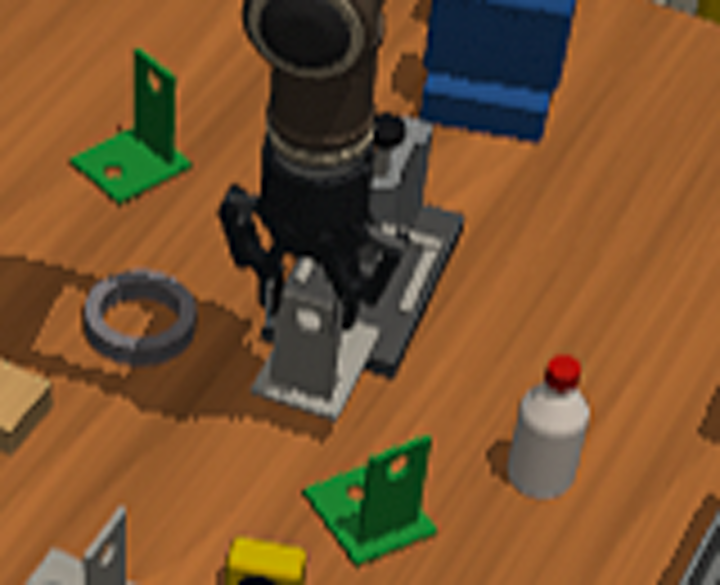

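```bash
python3 - <<'E'
from fitih import *
d=shot('wrist'); s=ctrl.sense(); print(s['tcp_pos'])
U=lambda q:np.array(q)/2+[120,0]-.25
L=[unproj(d,U(q),26) for q in[(290,97),(491,97),(291,2),(489,2)]]
A=[unproj(d,U(q),20) for q in[(252,232),(533,232)]]
B=[unproj(d,U(q),z) for z in(28,32) for q in[(300.5,184),(493,187),(396,258)] ]
for q in L+A+B:
    r=q[:2]-[480.4,305.7]; e=np.radians(98.15); print(q.round(1),'punch frame',(r@[np.cos(e),np.sin(e)]).round(1),(r@[-np.sin(e),np.cos(e)]).round(1))
E
```

```text
[497.50582251 190.35513063 113.95099742]
[439.  314.5  26. ] punch frame 14.6 39.8
[515.4 325.2  26. ] punch frame 14.4 -37.4
[432.6 355.3  26. ] punch frame 55.9 40.3
[509.5 366.   26. ] punch frame 55.5 -37.4
[430.4 259.9  20. ] punch frame -38.3 56.0
[540.4 275.5  20. ] punch frame -38.4 -55.1
[448.6 280.2  28. ] punch frame -20.7 35.1
[520.8 289.4  28. ] punch frame -21.9 -37.7
[488.4 256.6  28. ] punch frame -49.7 -1.0
[449.2 279.8  32. ] punch frame -21.2 34.5
[520.2 288.9  32. ] punch frame -22.3 -37.0
[488.4 256.7  32. ] punch frame -49.7 -1.0
```

Call:
{"op": "carry_out", "data": {
  "steps": [
    [[0, -2, 1.5], [0, 0, 0], -1],
    [[0, -2, 3], [0, 0, 0], -1],
    [[0, -2, 3], [0, 0, 0], -1],
    [[0, -2, 3], [0, 0, 0], -1]
  ]
}}

```text
t: 9.4
tcp_pos: [494.5, 189.9, 109.8]
ee_rot: [[-0.142, 0.99, -0.007], [0.988, 0.142, 0.053], [0.053, 0.0, -0.999]]
contact_force: [0.5, 1.0, -4.9]
grip_width: 0.528
```

Call:
{"op": "carry_out", "data": {
  "steps": [
    [[0, 0, 1], [0, 0, 0], -1],
    [[0, 0, 2], [0, 0, 0], -1],
    [[0, 0, 2], [0, 0, 0], -1],
    [[0, 0, 2], [0, 0, 0], -1]
  ]
}}

```text
t: 9.8
tcp_pos: [494.5, 190.0, 107.8]
ee_rot: [[-0.142, 0.99, -0.007], [0.988, 0.142, 0.053], [0.053, 0.0, -0.999]]
contact_force: [-0.6, -0.2, -4.3]
grip_width: 0.523
```

```bash
python3 trk.py a 0 -2 5 0 0 0 480.3 303.8 110 8.15 0.053; python3 - <<'E'
from ov import *
d=shot('wrist'); cv2.imwrite('pics/w5.png',cv2.resize(d['frame'][0:300,120:520,::-1],None,fx=2,fy=2,interpolation=cv2.INTER_CUBIC))
E
```

```text
cmd [494.5 190.  107.9] meas [494.5 190.  107.8] j6 0.07 F [-0.6 -0.2 -4.3] t 9.8 grip 0.523
shift [114.6   2.1   4. ] rot [ 0.    -0.     0.001] rows 3
```

View pics/w5.png

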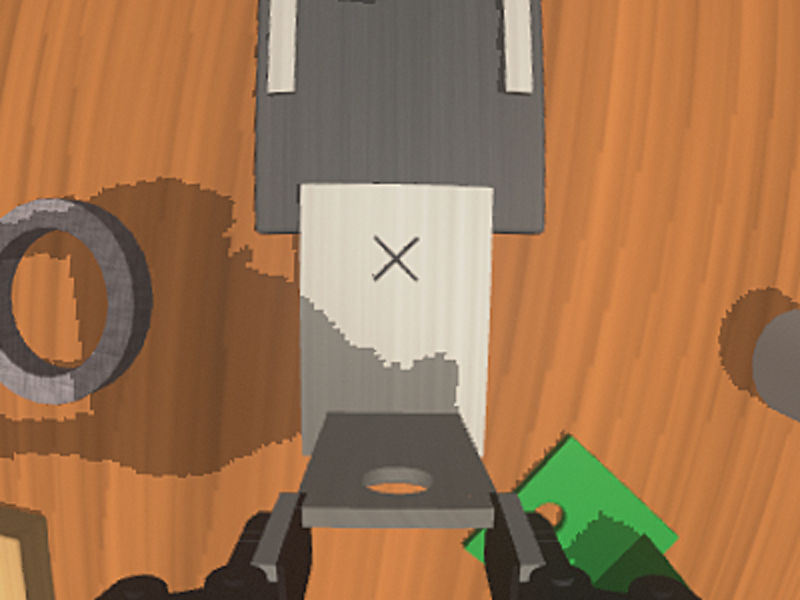

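Call:
{"op": "carry_out", "data": {
  "steps": [
    [[0, 0.7, 1], [0, 0, 0], -1],
    [[0, 0.7, 2], [0, 0, 0], -1],
    [[0, 0.7, 2], [0, 0, 0], -1],
    [[0, 0.7, 2], [0, 0, 0], -1]
  ]
}}

```text
t: 10.25
tcp_pos: [495.2, 190.3, 105.8]
ee_rot: [[-0.142, 0.99, -0.007], [0.988, 0.142, 0.053], [0.053, 0.0, -0.999]]
contact_force: [-0.3, -0.3, -4.8]
grip_width: 0.526
```

```bash
python3 trk.py a 0 0.7 2 0 0 0; python3 - <<'E'
from fitih import *
d=shot('wrist'); s=ctrl.sense(); print(s['tcp_pos'],s['contact_force'])
U=lambda q:np.array(q)/2+[120,0]-.25
for z in(22,26,30,34):
    B=[unproj(d,U(q),z) for q in[(300.5,184),(493,187)]]; print(z,np.linalg.norm(B[0]-B[1]))
E
```

```text
[495.18720374 190.23437838 105.84527043] [-0.15775554 -0.78702587 -4.31512173]
22 72.11628068938137
26 70.8821711082234
30 69.64806152706538
34 68.41395194590741
```

```bash
python3 trk.py 480.4 293.2 105.9 8.15 0.053
```

```text
cmd [495.2 190.2 105.9] meas [495.2 190.2 105.8] j6 0.07 F [-0.2 -0.8 -4.3] t 10.3 grip 0.528
shift [103.9   0.    5.6] rot [ 0.    -0.     0.001] rows 3
```

Call:
{"op": "carry_out", "data": {
  "steps": [
    [[10, 0, 0.5], [0, 0, 0], -1],
    [[20, 0, 1.1], [0, 0, 0], -1],
    [[30, 0, 1.6], [0, 0, 0], -1],
    [[40, 0, 2.1], [0, 0, 0], -1],
    [[50, 0, 2.7], [0, 0, 0], -1],
    [[60, 0, 3.2], [0, 0, 0], -1],
    [[70, 0, 3.8], [0, 0, 0], -1],
    [[80, 0, 4.3], [0, 0, 0], -1],
    [[88, 0, 4.7], [0, 0, 0], -1],
    [[96, 0, 5.2], [0, 0, 0], -1],
    [[104, 0, 5.6], [0, 0, 0], -1],
    [[104, 0, 5.6], [0, 0, 0], -1]
  ]
}}

```text
t: 11.5
tcp_pos: [480.4, 294.5, 105.9]
ee_rot: [[-0.143, 0.99, -0.007], [0.988, 0.143, 0.053], [0.054, 0.001, -0.999]]
contact_force: [-0.5, -0.1, -5.0]
grip_width: 0.528
```

```bash
python3 trk.py a 104 0 5.6 0 0 0 480.4 293.2 105.9 8.15 0.053; python3 - <<'E'
from ov import *
d=shot('wrist'); cv2.imwrite('pics/w6.png',cv2.resize(d['frame'][0:300,120:520,::-1],None,fx=2,fy=2,interpolation=cv2.INTER_CUBIC))
E
```

```text
cmd [480.4 293.3 105.9] meas [480.4 294.5 105.9] j6 0.26 F [-0.5 -0.1 -5. ] t 11.5 grip 0.528
shift [-0.1  0.  -0. ] rot [ 0.    -0.     0.001] rows 1
```

View pics/w6.png

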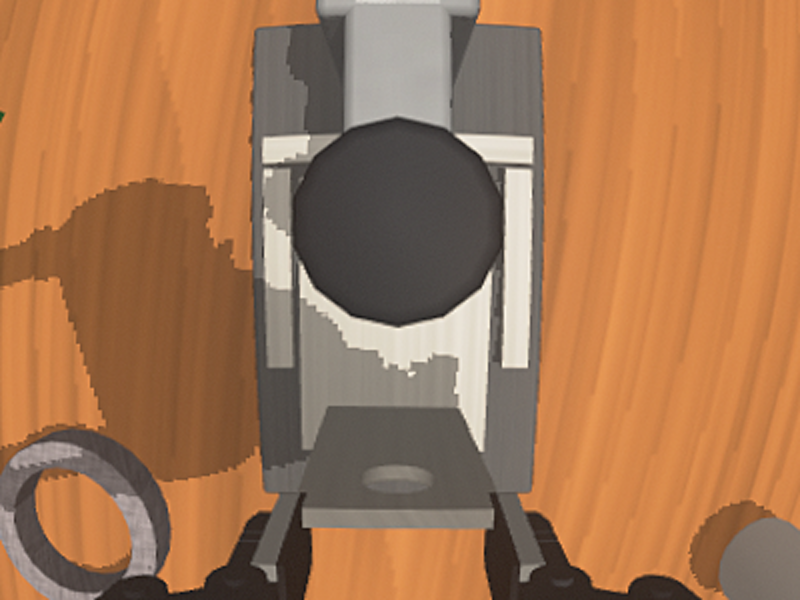

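Call:
{"op": "carry_out", "data": {
  "steps": [
    [[1, 0, 1.5], [0, 0, 0], -1],
    [[2, 0, 1.6], [0, 0, 0], -1],
    [[3, 0, 1.7], [0, 0, 0], -1],
    [[4, 0, 1.7], [0, 0, 0], -1],
    [[5, 0, 1.8], [0, 0, 0], -1],
    [[6, 0, 1.8], [0, 0, 0], -1],
    [[6, 0, 1.8], [0, 0, 0], -1]
  ]
}}

```text
t: 12.25
tcp_pos: [479.6, 299.6, 104.4]
ee_rot: [[-0.142, 0.99, -0.007], [0.988, 0.142, 0.053], [0.053, 0.001, -0.999]]
contact_force: [-0.2, -0.5, -4.1]
grip_width: 0.524
```

Call:
{"op": "carry_out", "data": {
  "steps": [
    [[0.5, 0, 0], [0, 0, 0], -1],
    [[1, 0, 0], [0, 0, 0], -1],
    [[1.5, 0, 0.1], [0, 0, 0], -1],
    [[2, 0, 0.1], [0, 0, 0], -1],
    [[2, 0, 0.1], [0, 0, 0], -1]
  ]
}}

```text
t: 12.75
tcp_pos: [479.2, 301.4, 104.3]
ee_rot: [[-0.142, 0.99, -0.007], [0.988, 0.142, 0.053], [0.053, 0.0, -0.999]]
contact_force: [-0.1, 0.1, -4.3]
grip_width: 0.529
```

```bash
python3 trk.py a 8 0 1.9 0 0 0 480.4 304 105.9 8.15 0.053; python3 - <<'E'
from ov import *
d=shot('wrist'); cv2.imwrite('pics/w7.png',cv2.resize(d['frame'][0:300,120:520,::-1],None,fx=2,fy=2,interpolation=cv2.INTER_CUBIC))
E
```

```text
cmd [479.2 301.3 104.4] meas [479.2 301.4 104.3] j6 0.27 F [-0.1  0.1 -4.3] t 12.75 grip 0.529
shift [ 2.6  1.5 -1.4] rot [ 0.    -0.     0.001] rows 1
```

View pics/w7.png

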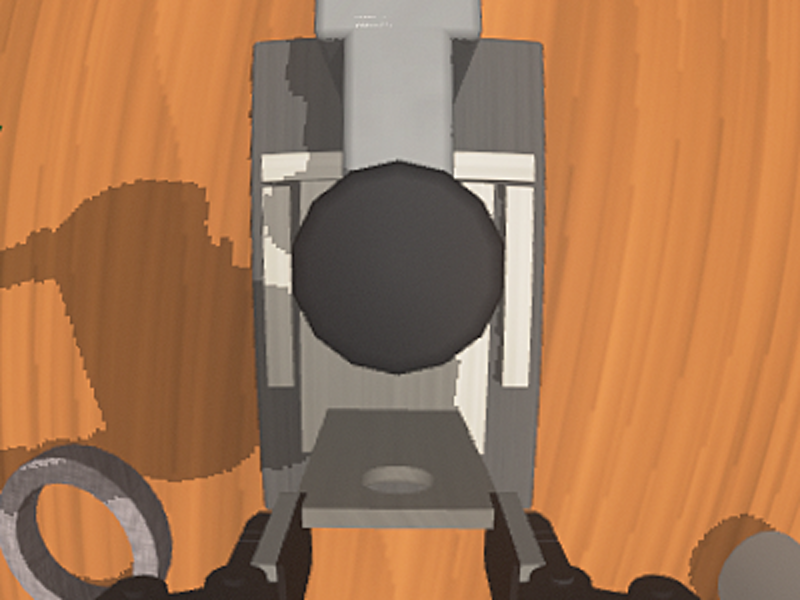

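Call:
{"op": "carry_out", "data": {
  "steps": [
    [[0.5, 0, 0], [0, 0, 0], -1],
    [[1, 0, 0], [0, 0, 0], -1],
    [[1, 0, 0], [0, 0, 0], -1],
    [[1, 0, 0], [0, 0, 0], -1]
  ]
}}

```text
t: 13.2
tcp_pos: [479.2, 302.1, 104.6]
ee_rot: [[-0.142, 0.99, -0.007], [0.988, 0.142, 0.052], [0.053, 0.0, -0.999]]
contact_force: [-0.8, -4.0, -1.1]
grip_width: 0.53
```

```bash
python3 trk.py a 1 0 0 0 0 0 480.4 304 105.9 8.15 0.053; python3 - <<'E'
from ov import *
d=shot('wrist'); cv2.imwrite('pics/w8.png',cv2.resize(d['frame'][50:210,230:400,::-1],None,fx=3.7,fy=3.7,interpolation=cv2.INTER_CUBIC))
E
```

```text
cmd [479.1 302.3 104.4] meas [479.2 302.1 104.6] j6 0.28 F [-0.8 -4.  -1.1] t 13.2 grip 0.53
shift [ 1.6  1.5 -1.4] rot [ 0.    -0.     0.001] rows 1
```

View pics/w8.png

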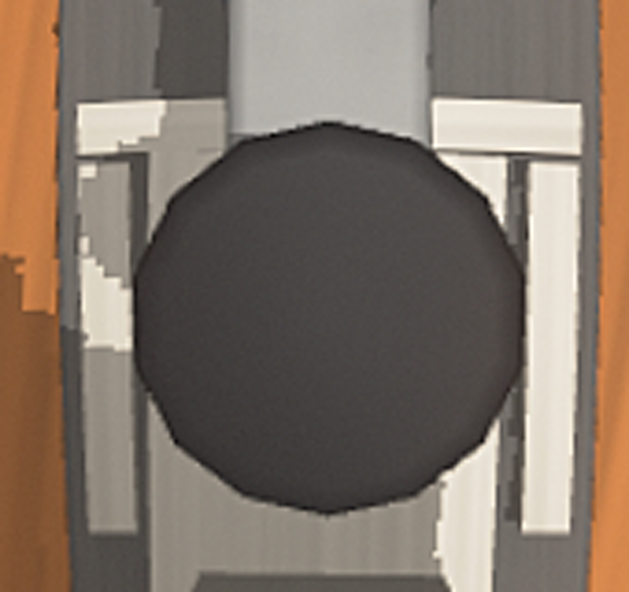

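Call:
{"op": "carry_out", "data": {
  "steps": [
    [[-2, 0, 0], [0, 0, 0], -1],
    [[-2, 0, 1], [0, 0, 0], -1],
    [[-2, 0, 2], [0, 0, 0], -1],
    [[-2, 0, 2], [0, 0, 0], -1]
  ]
}}

```text
t: 13.65
tcp_pos: [479.4, 300.5, 103.8]
ee_rot: [[-0.142, 0.99, -0.008], [0.988, 0.142, 0.053], [0.053, -0.0, -0.999]]
contact_force: [-3.1, -4.4, 8.1]
grip_width: 0.531
```

Call:
{"op": "carry_out", "data": {
  "steps": [
    [[0, 0, 0], [0, 0, 0], 0.3],
    [[0, 0, 0], [0, 0, 0], 0.5],
    [[0, 0, 0], [0, 0, 0], 0.7],
    [[0, 0, 0], [0, 0, 0], 0.7],
    [[0, 0, 0], [0, 0, 0], 0.7]
  ]
}}

```text
t: 14.15
tcp_pos: [479.6, 300.6, 102.3]
ee_rot: [[-0.142, 0.99, -0.007], [0.988, 0.142, 0.053], [0.053, 0.001, -0.999]]
contact_force: [0.4, 0.1, -0.1]
grip_width: 0.851
```

```bash
python3 trk.py a -2 0 2 0 0 0 479.2 300 210 8.15; python3 - <<'E'
from ov import *
d=shot('wrist'); cv2.imwrite('pics/w9.png',cv2.resize(d['frame'][0:300,120:520,::-1],None,fx=2,fy=2,interpolation=cv2.INTER_CUBIC))
E
```

```text
cmd [479.4 300.4 102.3] meas [479.6 300.6 102.3] j6 0.27 F [ 0.4  0.1 -0.1] t 14.15 grip 0.851
shift [   5.3   -0.2 -107.5] rot [ 0.    -0.053  0.001] rows 3
```

View pics/w9.png

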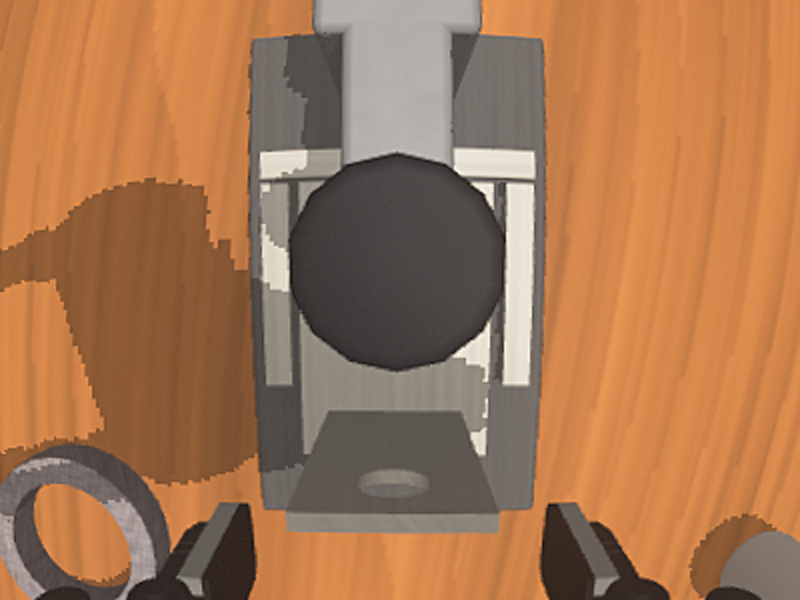

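Call:
{"op": "carry_out", "data": {
  "steps": [
    [[1, 0, -20], [0, 0, 0], 0.7],
    [[2, 0, -50], [0, -0.01, 0], 0.7],
    [[4, 0, -80], [0, -0.03, 0], 0.7],
    [[5.3, 0, -107.5], [0, -0.053, 0], 0.7],
    [[5.3, 0, -107.5], [0, -0.053, 0], 0.7],
    [[5.3, 0, -107.5], [0, -0.053, 0], 0.7]
  ]
}}

```text
t: 14.8
tcp_pos: [479.7, 300.4, 210.5]
ee_rot: [[-0.143, 0.99, 0.002], [0.99, 0.143, 0.001], [0.001, 0.002, -1.0]]
contact_force: [-0.2, -0.2, -0.3]
grip_width: 0.853
```

```bash
python3 trk.py a 5.3 0 -107.5 0 -0.053 0 471.6 367.1 205 8.15; python3 - <<'E'
from ov import *
d=shot('wrist'); x0,y0,S=120,0,2
im=crop(d,x0,y0,400,300,S)
p=[480.4,305.7,np.radians(98.15)]
for ys in(39.5,-39.5): line(im,d,place(np.array([[15,ys,26],[91.5,ys,26]],float),p),x0,y0,S)
a=np.linspace(0,6.28,30); line(im,d,place(np.c_[62+16*np.cos(a),16*np.sin(a),165+0*a],p),x0,y0,S,(255,255,0))
b=[480.4+1*-.1418,305.7+.99,p[2]]
line(im,d,place(np.array([[-15,-35,26],[87.5,-35,26],[87.5,35,26],[-15,35,26]],float),b),x0,y0,S,(0,255,0),True)
cv2.imwrite('pics/w10.png',im)
for c in('top','scene','wrist'):
  shot(c)
  for q in('knob_top','blank','punch'): print(c,q,[(np.round(r['centre']),round(r['conf'],2)) for r in eyes.pinpoint(c,q)])
E
```

```text
cmd [479.4 300.  210. ] meas [479.7 300.4 210.5] j6 0.34 F [-0.2 -0.2 -0.3] t 14.8 grip 0.853
shift [67.5  1.9  5. ] rot [ 0.    -0.     0.001] rows 2
top knob_top [(array([468., 365.,  28.]), 0.71)]
top blank [(array([473., 311.,  16.]), 0.79)]
top punch [(array([480., 308.,  -1.]), 0.71), (array([559.,  31.,  -1.]), 0.66)]
scene knob_top [(array([472., 365., 163.]), 0.51)]
scene blank [(array([477., 307.,  24.]), 0.97), (array([469., 365., 164.]), 0.6)]
scene punch [(array([479., 302.,  -0.]), 0.6)]
wrist knob_top [(array([472., 363., 165.]), 0.79)]
wrist blank [(array([482., 308.,  18.]), 0.8)]
wrist punch []
```

View pics/w10.png

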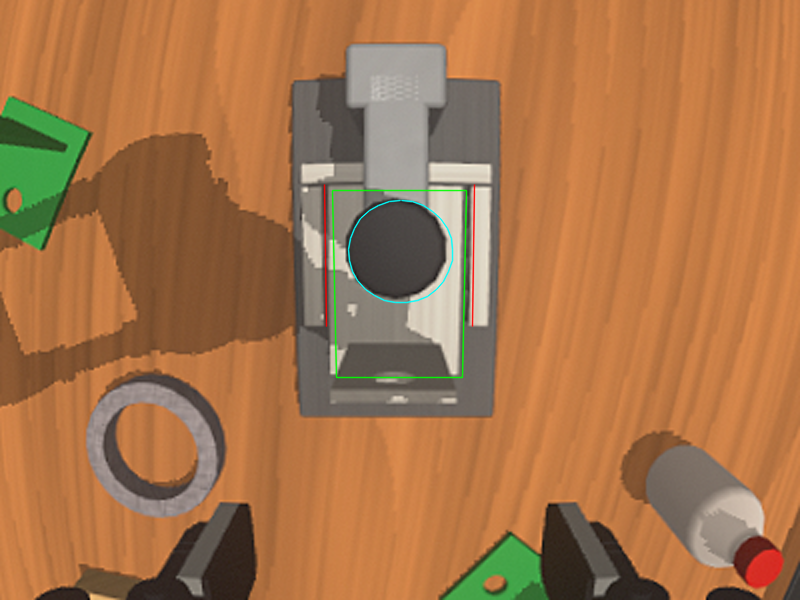

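Call:
{"op": "carry_out", "data": {
  "steps": [
    [[0, 0, 0], [0, 0, 0], -1],
    [[0, 0, 0], [0, 0, 0], -1],
    [[0, 0, 0], [0, 0, 0], -1],
    [[0, 0, 0], [0, 0, 0], -1],
    [[25, 0.5, 2], [0, 0, 0], -1],
    [[50, 1, 4], [0, 0, 0], -1],
    [[67.5, 1.4, 5], [0, 0, 0], -1],
    [[67.5, 1.4, 5], [0, 0, 0], -1],
    [[67.5, 1.4, 5], [0, 0, 0], -1]
  ]
}}

```text
t: 16.35
tcp_pos: [471.0, 367.0, 204.8]
ee_rot: [[-0.143, 0.99, 0.0], [0.99, 0.143, -0.001], [-0.001, -0.0, -1.0]]
contact_force: [1.0, -0.1, 0.3]
grip_width: -0.004
```

Call:
{"op": "carry_out", "data": {
  "steps": [
    [[0, 0, 8], [0, 0, 0], -1],
    [[0, 0, 15], [0, 0, 0], -1],
    [[0, 0, 18], [0, 0, 0], -1],
    [[0, 0, 18], [0, 0, 0], -1]
  ]
}}

```text
t: 16.75
tcp_pos: [470.7, 366.1, 185.7]
ee_rot: [[-0.142, 0.99, -0.002], [0.99, 0.142, -0.001], [-0.001, -0.002, -1.0]]
contact_force: [-0.2, 0.3, -0.3]
grip_width: -0.003
```

```bash
python3 trk.py a 67.5 1.4 5 0 0 0; python3 trk.py a 0 0 18 0 0 0; python3 go.py 471.6 367.1 187 8.15;  python3 - <<'E'
from ov import *
d=shot('scene'); cv2.imwrite('pics/s5.png',cv2.resize(d['frame'][60:190,300:440,::-1],None,fx=4.5,fy=4.5,interpolation=cv2.INTER_CUBIC))
d=shot('wrist'); cv2.imwrite('pics/w11.png',d['frame'][:,:,::-1])
E
```

```text
shift [ 0.8  1.  -1.3] rot [-0.002  0.001 -0.   ] rows 2 tcp [470.7 366.1 185.7] j [ 0.59  0.3   1.74 -0.    1.11  0.45] t 16.75 grip -0.003
```

View pics/s5.png

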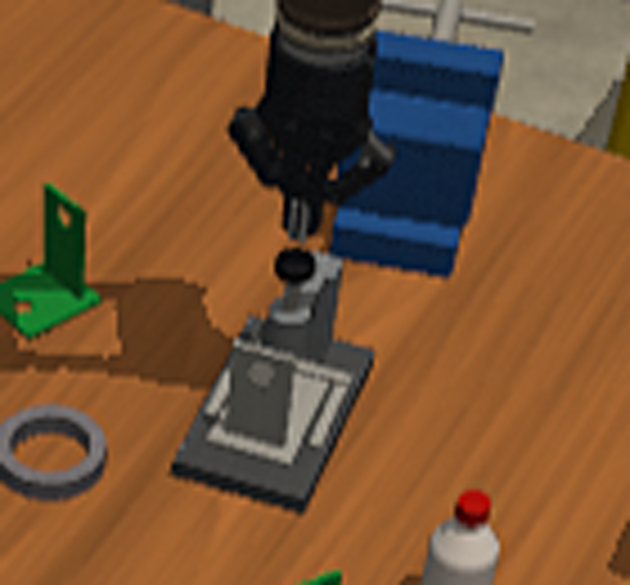

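View pics/w11.png

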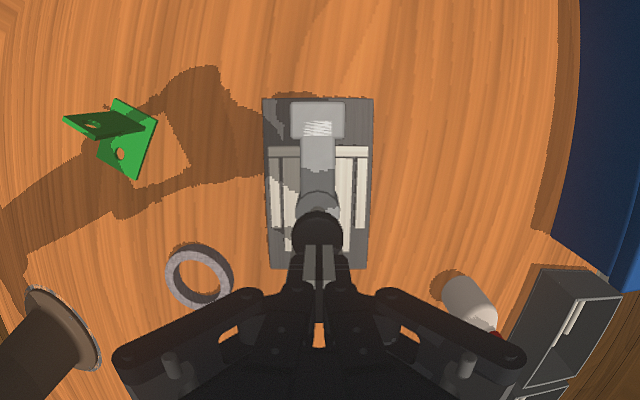

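Call:
{"op": "carry_out", "data": {
  "steps": [
    [[0, 0, 1.5], [0, 0, 0], -1],
    [[0, 0, 3], [0, 0, 0], -1],
    [[0, 0, 4.5], [0, 0, 0], -1],
    [[0, 0, 6], [0, 0, 0], -1],
    [[0, 0, 6], [0, 0, 0], -1]
  ]
}}

```text
t: 17.35
tcp_pos: [471.0, 367.0, 180.6]
ee_rot: [[-0.142, 0.99, -0.0], [0.99, 0.142, -0.0], [-0.0, -0.0, -1.0]]
contact_force: [-0.6, -0.7, 0.0]
grip_width: 0.001
```

```bash
python3 trk.py a 0 0 6 0 0 0 471 367 165 8.15;  python3 - <<'E'
from ov import *
d=shot('scene'); cv2.imwrite('pics/s6.png',cv2.resize(d['frame'][60:190,300:440,::-1],None,fx=4.5,fy=4.5,interpolation=cv2.INTER_CUBIC))
E
```

```text
cmd [471.2 367.  181. ] meas [471.  367.  180.6] j6 0.45 F [-0.6 -0.7  0. ] t 17.35 grip 0.001
shift [-0.  -0.2 16. ] rot [ 0.    -0.     0.001] rows 1
```

View pics/s6.png

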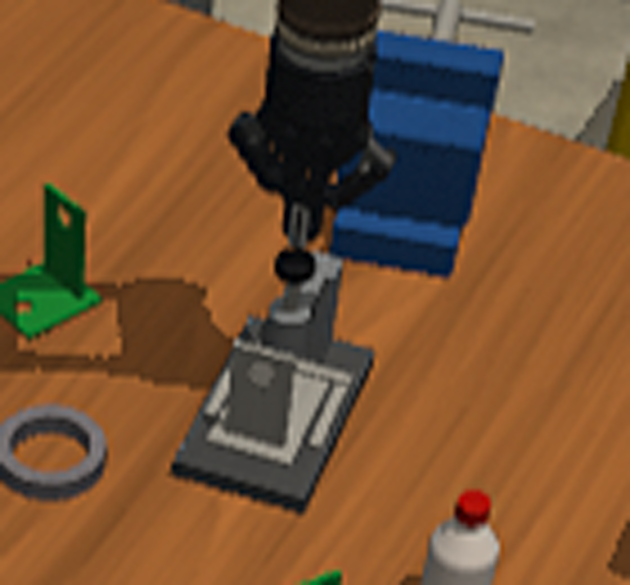

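Call:
{"op": "carry_out", "data": {
  "steps": [
    [[0, 0, 1], [0, 0, 0], -1],
    [[0, 0, 2], [0, 0, 0], -1],
    [[0, 0, 3], [0, 0, 0], -1],
    [[0, 0, 4], [0, 0, 0], -1],
    [[0, 0, 4], [0, 0, 0], -1]
  ]
}}

```text
t: 17.9
tcp_pos: [471.1, 367.0, 176.7]
ee_rot: [[-0.142, 0.99, -0.0], [0.99, 0.142, -0.0], [-0.0, -0.0, -1.0]]
contact_force: [-0.3, -0.7, 0.1]
grip_width: -0.0
```

Call:
{"op": "carry_out", "data": {
  "steps": [
    [[0, 0, 1], [0, 0, 0], -1],
    [[0, 0, 2], [0, 0, 0], -1],
    [[0, 0, 3], [0, 0, 0], -1],
    [[0, 0, 4], [0, 0, 0], -1],
    [[0, 0, 4], [0, 0, 0], -1]
  ]
}}

```text
t: 18.4
tcp_pos: [471.1, 367.0, 172.7]
ee_rot: [[-0.142, 0.99, -0.0], [0.99, 0.142, -0.0], [-0.0, -0.0, -1.0]]
contact_force: [-0.6, -0.2, 1.1]
grip_width: 0.004
```

```bash
python3 trk.py a 0 0 8 0 0 0 471 367 165 8.15;  python3 - <<'E'
from ov import *
print(getattr(ctrl,'finger_overhang',None))
d=shot('scene'); cv2.imwrite('pics/s7.png',cv2.resize(d['frame'][90:160,330:400,::-1],None,fx=8,fy=8,interpolation=cv2.INTER_CUBIC))
E
```

```text
cmd [471.2 367.  173. ] meas [471.1 367.  172.7] j6 0.45 F [-0.6 -0.2  1.1] t 18.4 grip 0.004
shift [-0.  -0.2  8. ] rot [ 0.    -0.     0.001] rows 1
19.0
```

View pics/s7.png

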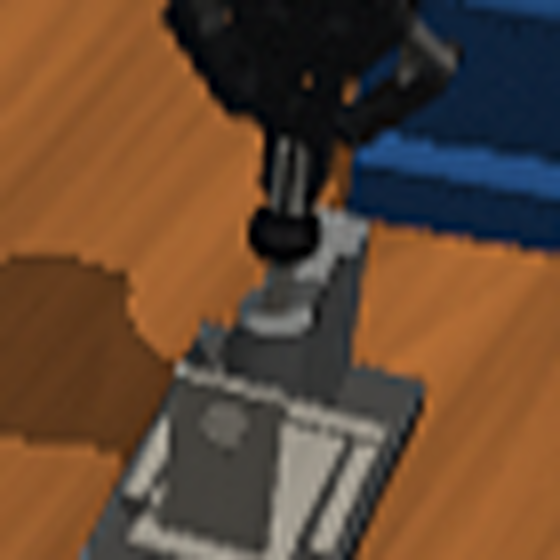

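Call:
{"op": "carry_out", "data": {
  "steps": [
    [[0, 0, 1.5], [0, 0, 0], -1],
    [[0, 0, 3], [0, 0, 0], -1],
    [[0, 0, 4], [0, 0, 0], -1],
    [[0, 0, 4], [0, 0, 0], -1]
  ]
}}

```text
t: 18.85
tcp_pos: [471.1, 366.9, 168.6]
ee_rot: [[-0.142, 0.99, -0.0], [0.99, 0.142, -0.0], [-0.0, -0.0, -1.0]]
contact_force: [0.2, -0.0, 0.1]
grip_width: 0.005
```

Call:
{"op": "carry_out", "data": {
  "steps": [
    [[0, 0, 2], [0, 0, 0], -1],
    [[0, 0, 4], [0, 0, 0], -1],
    [[0, 0, 6], [0, 0, 0], -1],
    [[0, 0, 8], [0, 0, 0], -1],
    [[0, 0, 10], [0, 0, 0], -1],
    [[0, 0, 10], [0, 0, 0], -1]
  ]
}}

```text
t: 19.45
tcp_pos: [471.4, 367.1, 160.9]
ee_rot: [[-0.142, 0.99, 0.0], [0.99, 0.142, -0.0], [-0.0, 0.0, -1.0]]
contact_force: [-3.6, -2.3, 10.5]
grip_width: 0.001
```

```bash
python3 trk.py a 0 0 14 0 0 0 471 367 155 8.15;  python3 - <<'E'
from ov import *
d=shot('scene'); cv2.imwrite('pics/s8.png',cv2.resize(d['frame'][90:160,330:400,::-1],None,fx=8,fy=8,interpolation=cv2.INTER_CUBIC))
d=shot('wrist'); cv2.imwrite('pics/w12.png',cv2.resize(d['frame'][100:330,200:440,::-1],None,fx=2.5,fy=2.5,interpolation=cv2.INTER_CUBIC))
E
```

```text
cmd [471.2 367.  159. ] meas [471.4 367.1 160.9] j6 0.45 F [-3.6 -2.3 10.5] t 19.45 grip 0.001
shift [-0.  -0.2  4. ] rot [ 0.    -0.     0.001] rows 1
```

View pics/s8.png

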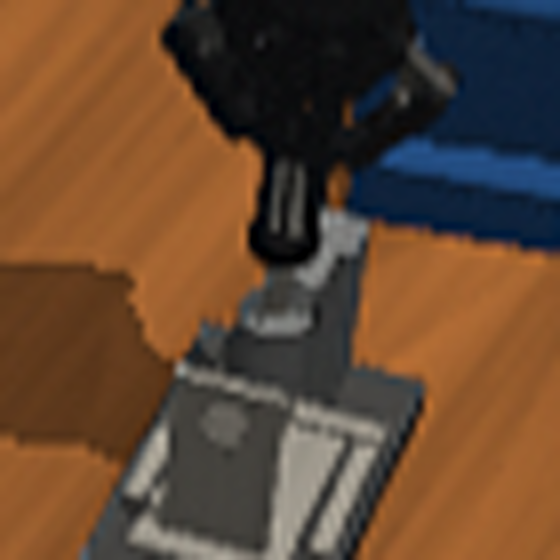

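View pics/w12.png

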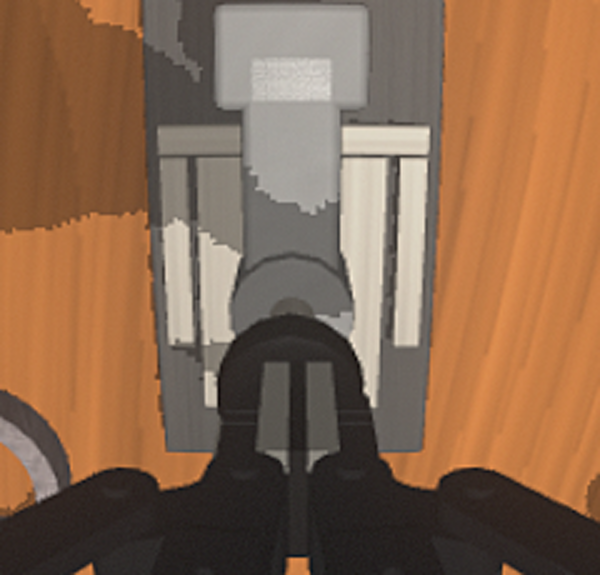

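```bash
python3 - <<'E'
from ov import *
s=ctrl.sense(); print(s['tcp_pos'],s['contact_force'],s['grip_width'])
R0=np.array(s['ee_rot']);t=np.array(s['tcp_pos'])
p=[480.4,305.7,np.radians(98.15)]
a=np.linspace(0,6.28,30)
for n,(x0,y0,w,h,S) in {'wrist':(200,100,240,230,2.5),'scene':(330,90,70,70,8)}.items():
    d=shot(n); im=crop(d,x0,y0,w,h,S)
    for z,c in((165,(255,255,0)),(155,(0,255,0))):
        line(im,d,place(np.c_[62+16*np.cos(a),16*np.sin(a),z+0*a],p),x0,y0,S,c)
    for zz in(0,10,19): line(im,d,(np.array([[-11,0,zz],[11,0,zz]])@R0.T+t),x0,y0,S,(0,0,255))
    cv2.imwrite(f'pics/k_{n}.png',im)
E
```

```text
[471.37592288 367.12037944 161.12717529] [-3.07771404 -2.75798654  9.9464934 ] -0.0006242912829220839
```

View pics/k_wrist.png

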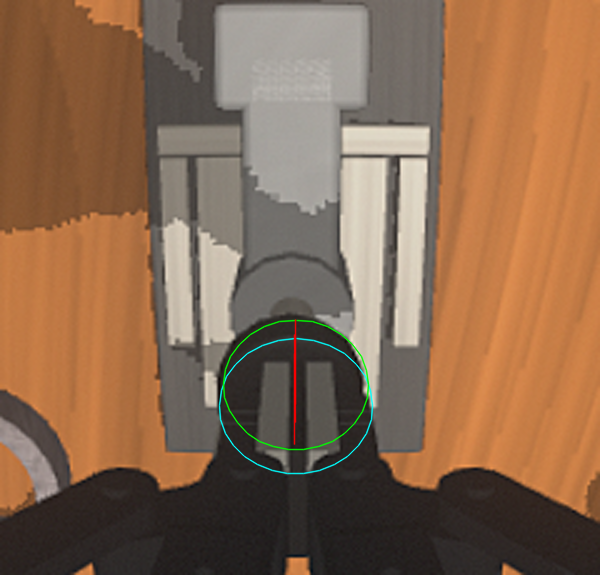

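View pics/k_scene.png

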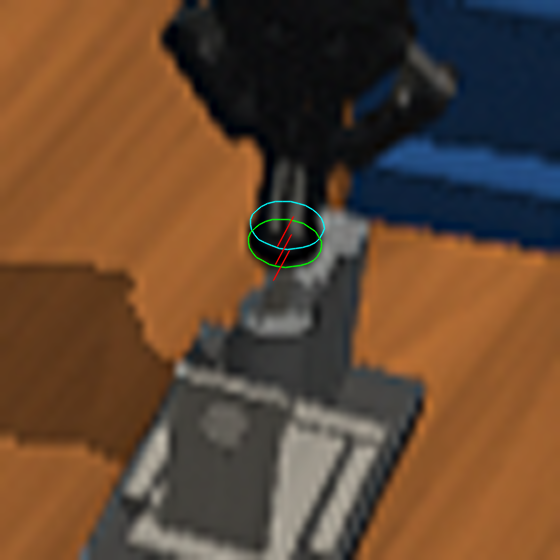

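```bash
python3 - <<'E'
from ov import *
s=ctrl.sense()
R0=np.array(s['ee_rot']);t=np.array(s['tcp_pos']); d=shot('wrist'); sc=shot('scene')
for zz in(-20,-10,0,10,19):
    for x in(-11,11):
        q=proj(d,np.array([[x,-6,zz],[x,6,zz]])@R0.T+t); print(zz,x,((q-[200,100])*2.5).round(0).tolist())
for zz in(-20,-10,0,10,19): print(zz,((proj(sc,np.array([[0,0,zz]])@R0.T+t)-[330,90])*8).round())
E
```

```text
-20 -11 [[262.0, 495.0], [324.0, 495.0]]
-20 11 [[260.0, 396.0], [326.0, 396.0]]
-10 -11 [[264.0, 467.0], [322.0, 467.0]]
-10 11 [[262.0, 373.0], [324.0, 373.0]]
0 -11 [[266.0, 443.0], [321.0, 443.0]]
0 11 [[264.0, 351.0], [322.0, 351.0]]
10 -11 [[267.0, 420.0], [320.0, 420.0]]
10 11 [[266.0, 333.0], [321.0, 333.0]]
19 -11 [[269.0, 402.0], [319.0, 402.0]]
19 11 [[267.0, 317.0], [320.0, 317.0]]
-20 [[286. 191.]]
-10 [[284. 209.]]
0 [[281. 227.]]
10 [[279. 245.]]
19 [[277. 261.]]
```

Call:
{"op": "carry_out", "data": {
  "steps": [
    [[0, 0, 2], [0, 0, 0], -1],
    [[0, 0, 4], [0, 0, 0], -1],
    [[0, 0, 6], [0, 0, 0], -1],
    [[0, 0, 8], [0, 0, 0], -1],
    [[0, 0, 10], [0, 0, 0], -1],
    [[0, 0, 10], [0, 0, 0], -1]
  ]
}}

```text
t: 20.35
tcp_pos: [471.5, 367.1, 151.0]
ee_rot: [[-0.142, 0.99, 0.001], [0.99, 0.142, 0.0], [0.0, 0.001, -1.0]]
contact_force: [-2.3, -2.5, 9.2]
grip_width: 0.003
```

Call:
{"op": "carry_out", "data": {
  "steps": [
    [[0, 0, 1], [0, 0, 0], -1],
    [[0, 0, 2], [0, 0, 0], -1],
    [[0, 0, 3], [0, 0, 0], -1],
    [[0, 0, 4], [0, 0, 0], -1],
    [[0, 0, 4], [0, 0, 0], -1]
  ]
}}

```text
t: 20.85
tcp_pos: [471.5, 367.1, 146.0]
ee_rot: [[-0.142, 0.99, 0.001], [0.99, 0.142, 0.0], [0.0, 0.001, -1.0]]
contact_force: [-1.1, -1.6, 6.0]
grip_width: -0.003
```

Call:
{"op": "carry_out", "data": {
  "steps": [
    [[0, 0, 1], [0, 0, 0], -1],
    [[0, 0, 2], [0, 0, 0], -1],
    [[0, 0, 3], [0, 0, 0], -1],
    [[0, 0, 3], [0, 0, 0], -1]
  ]
}}

```text
t: 21.25
tcp_pos: [471.5, 367.1, 143.2]
ee_rot: [[-0.142, 0.99, 0.001], [0.99, 0.142, 0.0], [0.0, 0.001, -1.0]]
contact_force: [-2.5, -1.8, 9.1]
grip_width: 0.005
```

```bash
python3 trk.py a 0 0 17 0 0 0 471 367 200 8.15;  python3 - <<'E'
from ov import *
d=shot('scene'); cv2.imwrite('pics/s9.png',cv2.resize(d['frame'][90:160,330:400,::-1],None,fx=8,fy=8,interpolation=cv2.INTER_CUBIC))
d=shot('wrist'); cv2.imwrite('pics/w13.png',cv2.resize(d['frame'][100:330,200:440,::-1],None,fx=2.5,fy=2.5,interpolation=cv2.INTER_CUBIC))
E
```

```text
cmd [471.2 367.  142. ] meas [471.5 367.1 143.2] j6 0.45 F [-2.5 -1.8  9.1] t 21.25 grip 0.005
shift [ -0.   -0.2 -58. ] rot [ 0.    -0.     0.001] rows 2
```

View pics/s9.png

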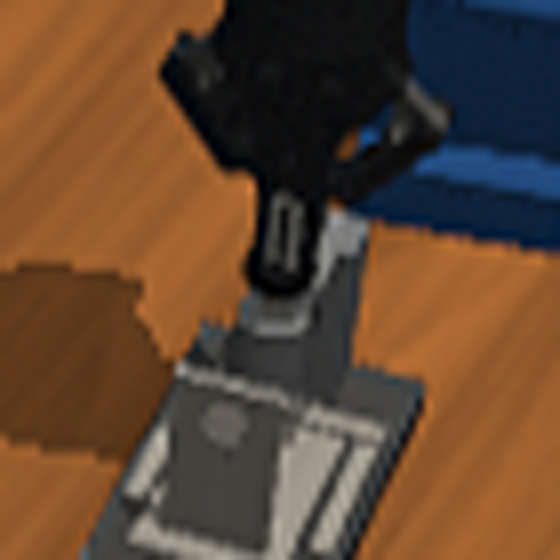

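View pics/w13.png

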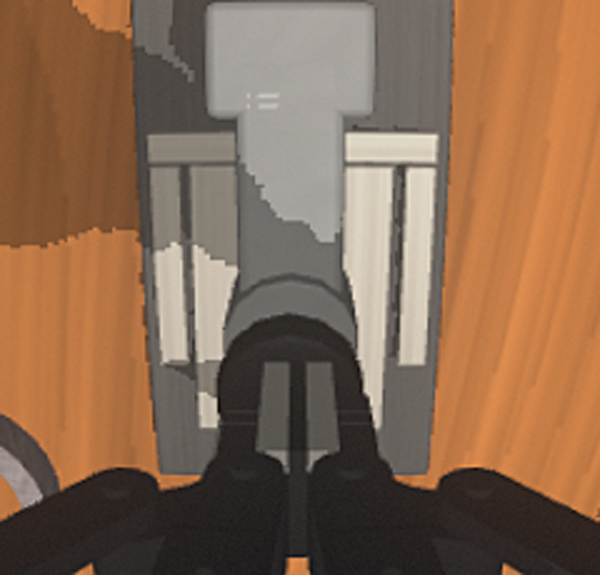

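Call:
{"op": "carry_out", "data": {
  "steps": [
    [[0, 0, 1], [0, 0, 0], -1],
    [[0, 0, 2], [0, 0, 0], -1],
    [[0, 0, 2.5], [0, 0, 0], -1],
    [[0, 0, 2.5], [0, 0, 0], -1]
  ]
}}

```text
t: 21.75
tcp_pos: [471.6, 367.2, 143.1]
ee_rot: [[-0.142, 0.99, 0.001], [0.99, 0.142, -0.0], [-0.0, 0.001, -1.0]]
contact_force: [-6.3, -4.2, 18.6]
grip_width: 0.0
```

Call:
{"op": "carry_out", "data": {
  "steps": [
    [[0, 0, -10], [0, 0, 0], -1],
    [[0, 0, -20], [0, 0, 0], -1],
    [[0, 0, -40], [0, 0, 0], -1],
    [[0, 0, -80], [0, 0, 0], -1],
    [[0, 0, -120.5], [0, 0, 0], -1],
    [[0, 0, -120.5], [0, 0, 0], 0],
    [[0, 0, -120.5], [0, 0, 0], 0]
  ]
}}

```text
t: 22.45
tcp_pos: [471.9, 367.6, 260.9]
ee_rot: [[-0.142, 0.99, 0.003], [0.99, 0.142, 0.002], [0.001, 0.003, -1.0]]
contact_force: [-0.1, -0.6, -0.4]
grip_width: 0.333
```

```bash
python3 trk.py a 0 0 2.5 0 0 0; python3 trk.py a 0 0 -120.5 0 0 0 595 -359 330 -21;  python3 - <<'E'
from ov import *
d=shot('scene'); cv2.imwrite('pics/s10.png',cv2.resize(d['frame'][90:190,310:410,::-1],None,fx=6,fy=6,interpolation=cv2.INTER_CUBIC))
E
```

```text
cmd [471.1 367.  260. ] meas [471.9 367.6 260.9] j6 0.45 F [-0.1 -0.6 -0.4] t 22.45 grip 0.333
shift [-736.3   19.2  -70.1] rot [ 0.   -0.    0.51] rows 15
```

View pics/s10.png

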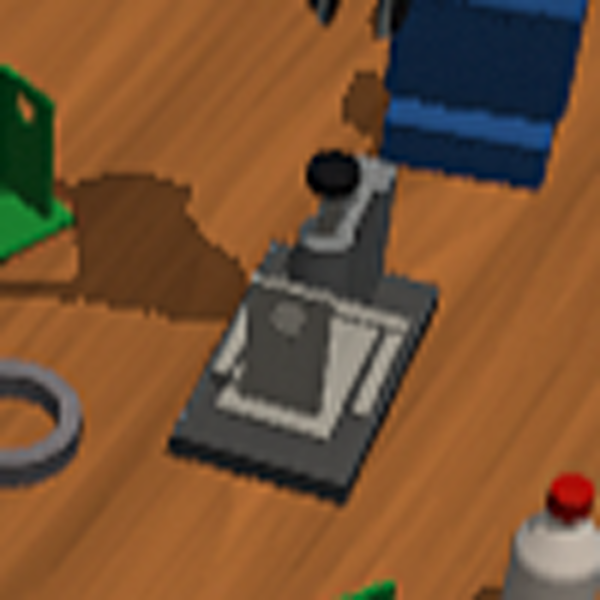

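Call:
{"op": "carry_out", "data": {
  "steps": [
    [[-48, 1, -20], [0, 0, 0.03], 0],
    [[-96, 2, -40], [0, 0, 0.06], 0],
    [[-145, 4, -60], [0, 0, 0.1], 0],
    [[-736, 19, -70], [0, 0, 0.51], 0],
    [[-736, 19, -70], [0, 0, 0.51], 0.3],
    [[-736, 19, -70], [0, 0, 0.51], 0.3],
    [[-736, 19, -70], [0, 0, 0.51], 0.3],
    [[-736, 19, -70], [0, 0, 0.51], 0.3],
    [[-736, 19, -70], [0, 0, 0.51], 0.3],
    [[-736, 19, -70], [0, 0, 0.51], 0.3],
    [[-736, 19, -70], [0, 0, 0.51], 0.3],
    [[-736, 19, -70], [0, 0, 0.51], 0.3]
  ]
}}

```text
t: 23.7
tcp_pos: [568.9, -214.7, 323.7]
ee_rot: [[0.359, 0.933, -0.004], [0.933, -0.359, 0.002], [0.001, -0.004, -1.0]]
contact_force: [0.7, 0.3, -0.1]
grip_width: 0.649
```

Call:
{"op": "carry_out", "data": {
  "steps": [
    [[0, 0, 0], [0, 0, 0], 0.3],
    [[0, 0, 0], [0, 0, 0], 0.3]
  ]
}}

```text
t: 23.9
tcp_pos: [568.7, -213.8, 323.6]
ee_rot: [[0.362, 0.932, -0.004], [0.932, -0.362, 0.003], [0.001, -0.005, -1.0]]
contact_force: [-0.1, -0.1, -0.1]
grip_width: 0.649
```

```bash
python3 go.py 595 -359 330 -21
```

```text
shift [-125.9   77.    -6.9] rot [-0.005 -0.001 -0.004] rows 4 tcp [ 568.7 -213.8  323.6] j [-0.43  0.21  1.57  0.    1.37 -0.06] t 23.9 grip 0.649
```

Call:
{"op": "carry_out", "data": {
  "steps": [
    [[-126, 77, -6.9], [-0.005, 0, -0.004], 0.3],
    [[-126, 77, -6.9], [-0.005, 0, -0.004], 0.3],
    [[-126, 77, -6.9], [-0.005, 0, -0.004], 0.3],
    [[-126, 77, -6.9], [-0.005, 0, -0.004], 0.3],
    [[-126, 77, -6.9], [-0.005, 0, -0.004], 0.3],
    [[-126, 77, -6.9], [-0.005, 0, -0.004], 0.3],
    [[-126, 77, -6.9], [-0.005, 0, -0.004], 0.3]
  ]
}}

```text
t: 24.6
tcp_pos: [596.7, -356.1, 333.5]
ee_rot: [[0.353, 0.936, 0.005], [0.936, -0.353, -0.001], [0.001, 0.005, -1.0]]
contact_force: [-0.4, -1.0, 0.3]
grip_width: 0.65
```

```bash
python3 - <<'E'
from trk import *
save([595,-359,330],down(np.radians(-21)))
from ov import *
d=shot('wrist'); s=ctrl.sense(); print(s['tcp_pos'],s['t'])
x0,y0,S=60,0,1.5
im=crop(d,x0,y0,520,400,S)
c=[595,-358.3]
for k in range(6):
    g=np.radians(69+60*k); line(im,d,np.array([[c[0]+r*np.cos(g)*.99,c[1]+r*np.sin(g)*.99,150+r*.139] for r in(20,170)]),x0,y0,S)
e=np.radians(69)
line(im,d,place(np.array([[-35,-7,254.5],[35,-7,254.5],[35,7,254.5],[-35,7,254.5]],float),[c[0],c[1],e]),x0,y0,S,(0,255,255),True)
g=np.radians(147); a=np.linspace(g+np.radians(65),g+np.radians(295),40)
line(im,d,np.c_[c[0]+125*np.cos(a),c[1]+125*np.sin(a),210+0*a],x0,y0,S,(255,255,255))
cv2.imwrite('pics/w14.png',im)
print(eyes.pinpoint('wrist','crown'))
E
```

```text
[ 596.72685165 -356.32769464  333.79746747] 24.65
[{'centre': [595.3, -357.1, 241.3], 'conf': 0.84}]
```

View pics/w14.png

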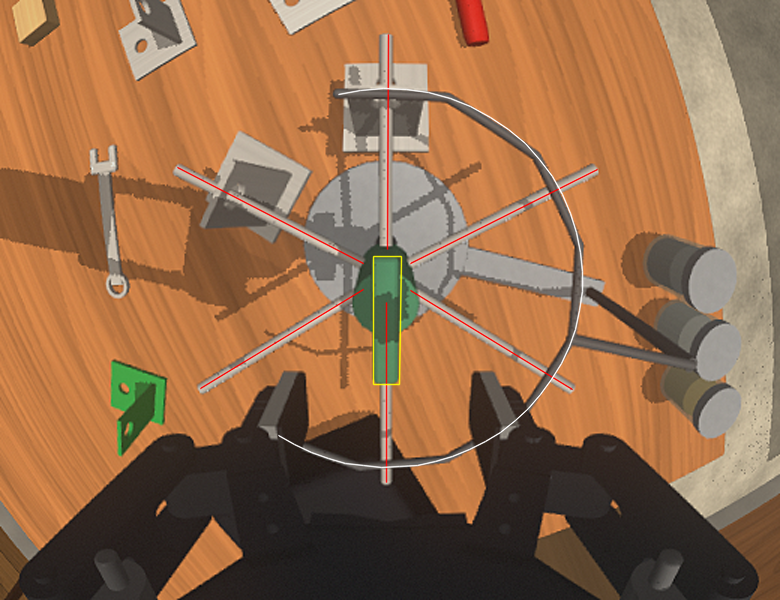

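Call:
{"op": "carry_out", "data": {
  "steps": [
    [[0, 0, 40], [0, 0, 0], 0.3],
    [[0, 0, 60], [0, 0, 0], 0.3],
    [[0, 0, 60], [0, 0, 0], 0.3],
    [[0, 0, 60], [0, 0, 0], 0.3]
  ]
}}

```text
t: 25.1
tcp_pos: [597.0, -357.9, 274.1]
ee_rot: [[0.355, 0.935, 0.005], [0.935, -0.355, -0.002], [0.0, 0.005, -1.0]]
contact_force: [0.1, -0.7, 1.4]
grip_width: 0.648
```

```bash
python3 trk.py a 0 0 60 0 0 0 595 -358.3 242 -21; python3 go.py 595 -358.3 242 -21
```

```text
cmd [ 595. -359.  270.] meas [ 597.  -357.9  274.1] j6 -0.24 F [ 0.1 -0.7  1.4] t 25.1 grip 0.648
shift [ 0.7 -0.3 28. ] rot [0. 0. 0.] rows 1
shift [-1.1 -1.9 32.1] rot [ 0.005 -0.     0.004] rows 2 tcp [ 597.  -357.9  274.1] j [-0.6   0.41  1.41  0.    1.32 -0.24] t 25.1 grip 0.648
```

Call:
{"op": "carry_out", "data": {
  "steps": [
    [[-1, -2, 15], [0, 0, 0], 0.3],
    [[-1, -2, 32], [0.005, 0, 0.004], 0.3],
    [[-1, -2, 32], [0.005, 0, 0.004], 0.3],
    [[-1, -2, 32], [0.005, 0, 0.004], 0.3],
    [[-1, -2, 32], [0.005, 0, 0.004], -1],
    [[-1, -2, 32], [0.005, 0, 0.004], -1],
    [[-1, -2, 32], [0.005, 0, 0.004], -1],
    [[-1, -2, 32], [0.005, 0, 0.004], -1],
    [[-1, -2, 32], [0.005, 0, 0.004], -1],
    [[-1, -2, 32], [0.005, 0, 0.004], -1],
    [[-1, -2, 32], [0.005, 0, 0.004], -1]
  ],
  "newtons": 60
}}

```text
t: 26.2
tcp_pos: [594.4, -358.7, 242.7]
ee_rot: [[0.359, 0.933, -0.0], [0.933, -0.359, -0.0], [-0.0, -0.0, -1.0]]
contact_force: [-4.5, 1.4, 5.6]
grip_width: 0.144
```

```bash
python3 go.py 595 -358.3 242 -21;python3 - <<'E'
from ov import *
d=shot('wrist'); cv2.imwrite('pics/w15.png',d['frame'][:,:,::-1])
E
```

```text
shift [0.6 0.4 0.7] rot [-0.     0.    -0.001] rows 2 tcp [ 594.4 -358.7  242.7] j [-0.61  0.43  1.44 -0.    1.27 -0.24] t 26.2 grip 0.144
```

View pics/w15.png

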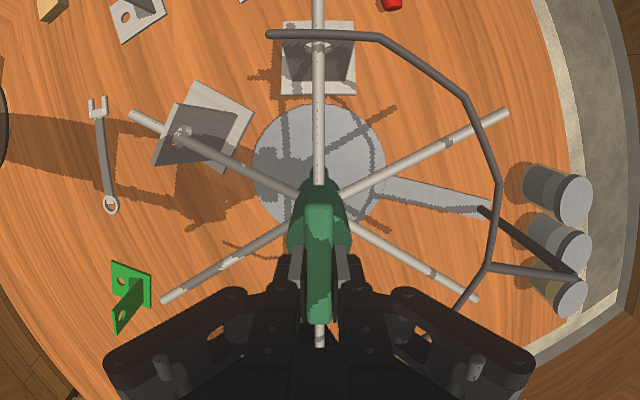

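Call:
{"op": "carry_out", "data": {
  "steps": [
    [[0, 0, 0], [0, 0, 0.05], -1],
    [[0, 0, 0], [0, 0, 0.12], -1],
    [[0, 0, 0], [0, 0, 0.2], -1],
    [[0, 0, 0], [0, 0, 0.28], -1],
    [[0, 0, 0], [0, 0, 0.36], -1],
    [[0, 0, 0], [0, 0, 0.44], -1],
    [[0, 0, 0], [0, 0, 0.52], -1],
    [[0, 0, 0], [0, 0, 0.6], -1],
    [[0, 0, 0], [0, 0, 0.67], -1],
    [[0, 0, 0], [0, 0, 0.72], -1],
    [[0, 0, 0], [0, 0, 0.733], -1],
    [[0, 0, 0], [0, 0, 0.733], -1]
  ]
}}

```text
t: 27.45
tcp_pos: [595.1, -359.3, 242.7]
ee_rot: [[0.891, 0.454, 0.002], [0.454, -0.891, -0.001], [0.001, 0.002, -1.0]]
contact_force: [-3.2, 0.1, 5.2]
grip_width: 0.139
```

Call:
{"op": "carry_out", "data": {
  "steps": [
    [[0, 0, 0], [0, 0, 0], 0.3],
    [[0, 0, 0], [0, 0, 0], 0.3],
    [[0, 0, 0], [0, 0, 0], 0.3],
    [[0, 0, 0], [0, 0, 0], 0.3],
    [[0, 0, -30], [0, 0, 0], 0.3],
    [[0, 0, -70], [0, 0, 0], 0.3],
    [[0, 0, -90], [0, 0, 0], 0.3],
    [[0, 0, -90], [0, 0, 0], 0.3],
    [[0, 0, -90], [0, 0, 0], 0.3]
  ]
}}

```text
t: 28.35
tcp_pos: [594.8, -358.6, 331.3]
ee_rot: [[0.891, 0.453, 0.001], [0.453, -0.891, 0.0], [0.001, 0.0, -1.0]]
contact_force: [0.1, 0.4, -0.3]
grip_width: 0.646
```

```bash
cat > tv.py <<'E'
import sys
from ov import *
a0=float(sys.argv[1]); name=sys.argv[2]
d=shot('wrist'); s=ctrl.sense(); print(s['tcp_pos'],s['t'])
x0,y0,S=60,0,1.5
im=crop(d,x0,y0,520,400,S)
c=[595,-358.3]
for k in range(6):
    g=np.radians(a0+60*k); line(im,d,np.array([[c[0]+r*np.cos(g)*.99,c[1]+r*np.sin(g)*.99,150+r*.139] for r in(20,170)]),x0,y0,S,(0,0,255) if k!=2 else (255,0,0))
g=np.radians(147); a=np.linspace(g+np.radians(65),g+np.radians(295),40)
line(im,d,np.c_[c[0]+125*np.cos(a),c[1]+125*np.sin(a),210+0*a],x0,y0,S,(255,255,255))
cv2.imwrite(f'pics/{name}.png',im)
E
python3 tv.py 27 w16; python3 go.py 480 306 215 8.15
```

```text
[ 594.10835368 -358.24978161  329.77502001] 28.4
shift [ 199.6 -643.5  116.1] rot [-3.000e-03 -1.000e-03 -1.242e+00] rows 15 tcp [ 594.1 -358.2  329.8] j [-0.61  0.38  1.34  0.    1.43  0.49] t 28.4 grip 0.652
```

View pics/w16.png

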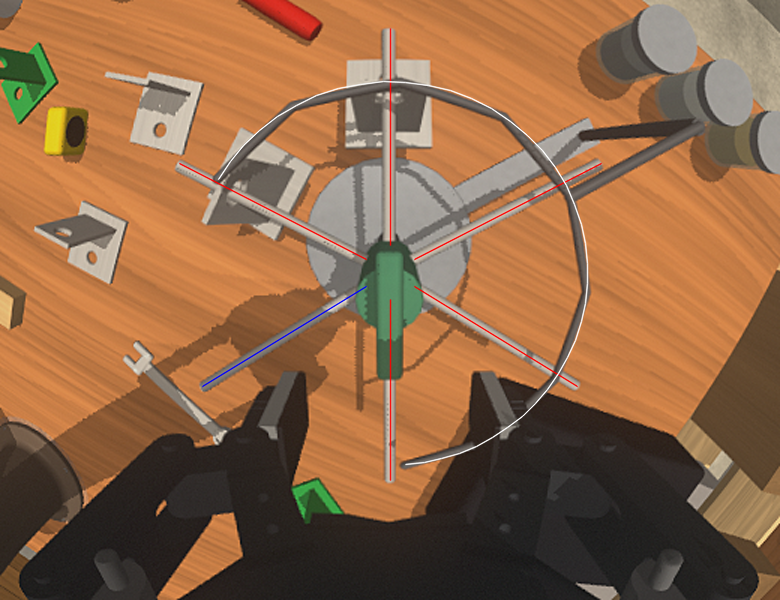

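Call:
{"op": "carry_out", "data": {
  "steps": [
    [[20, -40, 0], [0, 0, -0.1], 0.5],
    [[35, -85, 5], [0, 0, -0.22], 1],
    [[50, -130, 10], [0, 0, -0.34], 1],
    [[64, -176, 15], [0, 0, -0.45], 1],
    [[80, -222, 20], [0, 0, -0.56], 1],
    [[94, -268, 25], [0, 0, -0.66], 1],
    [[108, -314, 30], [0, 0, -0.76], 1],
    [[122, -360, 35], [0, 0, -0.86], 1],
    [[136, -405, 40], [0, 0, -0.96], 1],
    [[150, -450, 45], [0, 0, -1.06], 1],
    [[163, -490, 50], [0, 0, -1.16], 1],
    [[163, -490, 50], [0, 0, -1.16], 1]
  ]
}}

```text
t: 29.6
tcp_pos: [514.6, 156.2, 278.3]
ee_rot: [[-0.067, 0.998, -0.006], [0.998, 0.067, 0.001], [0.002, -0.006, -1.0]]
contact_force: [0.2, -0.6, -1.2]
grip_width: 1.003
```

```bash
python3 go.py 479.3 302.5 200 8.15
```

```text
shift [148.2 -25.   78.7] rot [-0.006 -0.002 -0.075] rows 5 tcp [514.6 156.2 278.3] j [0.21 0.1  1.78 0.   1.27 0.14] t 29.6 grip 1.003
```

Call:
{"op": "carry_out", "data": {
  "steps": [
    [[50, -8, 20], [0, 0, -0.03], 1],
    [[100, -17, 45], [0, 0, -0.06], 1],
    [[148, -25, 79], [-0.006, -0.002, -0.075], 1],
    [[148, -25, 79], [-0.006, -0.002, -0.075], 1],
    [[148, -25, 79], [-0.006, -0.002, -0.075], 1],
    [[148, -25, 79], [-0.006, -0.002, -0.075], 1],
    [[148, -25, 79], [-0.006, -0.002, -0.075], 1]
  ]
}}

```text
t: 30.3
tcp_pos: [485.3, 297.0, 203.5]
ee_rot: [[-0.133, 0.991, 0.008], [0.991, 0.133, -0.001], [-0.002, 0.008, -1.0]]
contact_force: [-0.0, 0.3, 0.5]
grip_width: 0.998
```

```bash
python3 go.py 479.3 303 103 8.15;python3 - <<'E'
from ov import *
d=shot('wrist'); x0,y0,S=120,0,2
im=crop(d,x0,y0,400,300,S)
b=[480.4+1*-.1418,305.7+.99,np.radians(98.15)]
line(im,d,place(np.array([[-15,-35,26],[87.5,-35,26],[87.5,35,26],[-15,35,26]],float),b),x0,y0,S,(0,255,0),True)
line(im,d,place(np.array([[-2.5,-25,120],[2.5,-25,120],[2.5,25,120],[-2.5,25,120]],float),b),x0,y0,S,(0,255,0),True)
cv2.imwrite('pics/w17.png',im)
E
```

```text
shift [  7.   -6.  100.4] rot [ 0.008  0.002 -0.009] rows 4 tcp [485.3 297.  203.5] j [ 0.48  0.22  1.8  -0.01  1.12  0.34] t 30.3 grip 0.998
```

View pics/w17.png

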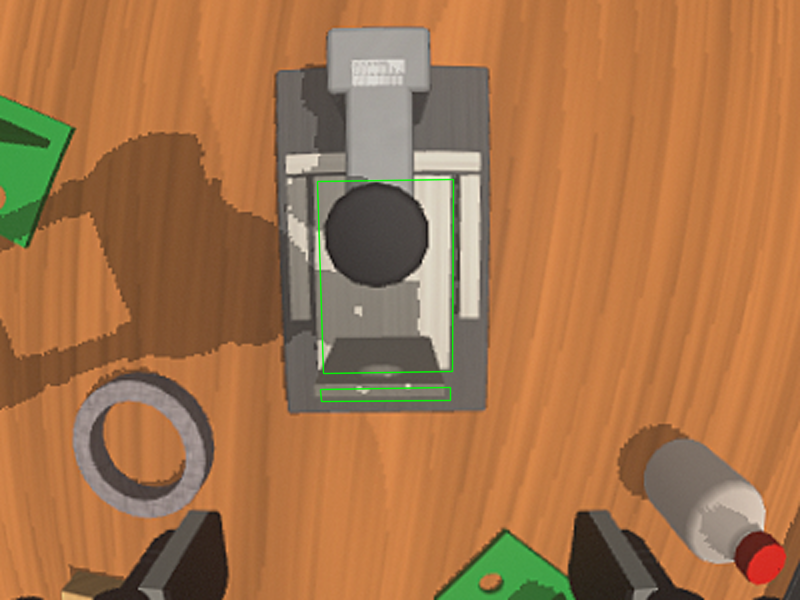

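Call:
{"op": "carry_out", "data": {
  "steps": [
    [[7, -7, 5], [0.008, 0.002, -0.009], 1],
    [[7, -7, 30], [0.008, 0.002, -0.009], 1],
    [[7, -7, 60], [0.008, 0.002, -0.009], 1],
    [[7, -7, 85], [0.008, 0.002, -0.009], 1],
    [[7, -7, 98], [0.008, 0.002, -0.009], 1],
    [[7, -7, 98], [0.008, 0.002, -0.009], 1],
    [[7, -7, 98], [0.008, 0.002, -0.009], 1]
  ]
}}

```text
t: 31.05
tcp_pos: [477.5, 304.3, 105.4]
ee_rot: [[-0.143, 0.99, -0.001], [0.99, 0.143, 0.0], [0.0, -0.001, -1.0]]
contact_force: [0.3, 1.4, 0.1]
grip_width: 1.0
```

```bash
python3 go.py 479.3 303 103 8.15;python3 - <<'E'
from ov import *
d=shot('wrist'); cv2.imwrite('pics/w18.png',crop(d,120,0,400,300,2))
E
```

```text
shift [-1.5  1.6  2.4] rot [-0.001 -0.     0.001] rows 2 tcp [477.5 304.3 105.4] j [0.49 0.35 1.86 0.   0.93 0.35] t 31.05 grip 1.0
```

View pics/w18.png

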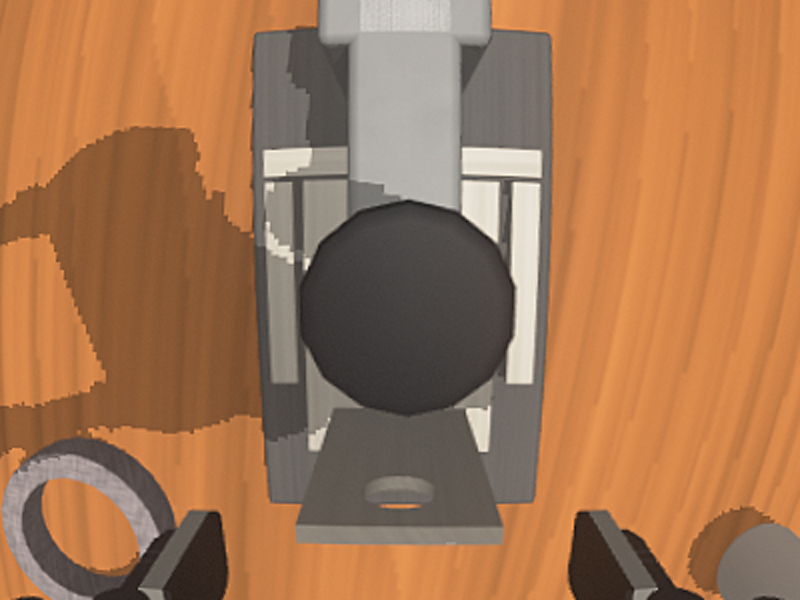

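Call:
{"op": "carry_out", "data": {
  "steps": [
    [[-1, 0.5, 3], [0, 0, 0], 1],
    [[-1, 0.5, 3], [0, 0, 0], -1],
    [[-1, 0.5, 3], [0, 0, 0], -1],
    [[-1, 0.5, 3], [0, 0, 0], -1],
    [[-1, 0.5, 3], [0, 0, 0], -1],
    [[-1, 0.5, 3], [0, 0, 0], -1],
    [[-1, 0.5, 3], [0, 0, 0], -1],
    [[-1, 0.5, 3], [0, 0, 0], -1],
    [[-1, 0.5, 3], [0, 0, 0], -1]
  ],
  "newtons": 100
}}

```text
t: 32.0
tcp_pos: [478.0, 303.3, 103.2]
ee_rot: [[-0.143, 0.99, -0.001], [0.99, 0.143, -0.0], [-0.0, -0.001, -1.0]]
contact_force: [-1.4, -0.8, 6.6]
grip_width: 0.531
```

Call:
{"op": "carry_out", "data": {
  "steps": [
    [[0, 0, -1], [0, 0, 0], -1],
    [[0, 0, -3], [0, 0, 0], -1],
    [[0, 0, -5], [0, 0, 0], -1],
    [[0, 0, -5], [0, 0, 0], -1]
  ]
}}

```text
t: 32.4
tcp_pos: [476.7, 302.7, 106.0]
ee_rot: [[-0.143, 0.99, -0.004], [0.99, 0.143, -0.002], [-0.001, -0.004, -1.0]]
contact_force: [-0.5, -0.3, -3.3]
grip_width: 0.531
```

```bash
python3 go.py 479.3 303 103 8.15;python3 - <<'E'
from ov import *
d=shot('wrist'); cv2.imwrite('pics/w19.png',crop(d,120,0,400,300,2))
E
```

```text
shift [-0.   2.6  2.9] rot [-0.004  0.001  0.002] rows 2 tcp [476.7 302.7 106. ] j [0.49 0.34 1.86 0.   0.94 0.34] t 32.4 grip 0.531
```

View pics/w19.png

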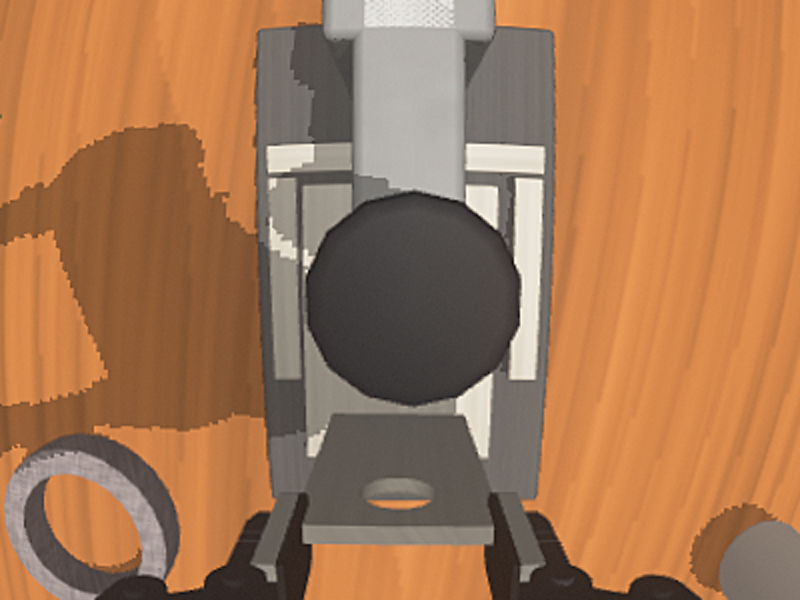

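Call:
{"op": "carry_out", "data": {
  "steps": [
    [[-5, 1, -1], [0, 0, 0], -1],
    [[-12, 1.5, -2], [0, 0, 0], -1],
    [[-22, 1.5, -2], [0, 0, 0], -1],
    [[-34, 1.5, -2], [0, 0, 0], -1],
    [[-46, 1.5, -2], [0, 0, 0], -1],
    [[-58, 1.5, -2], [0, 0, 0], -1],
    [[-70, 1.5, -2], [0, 0, 0], -1],
    [[-82, 1.5, -2], [0, 0, 0], -1],
    [[-95, 1.5, -2], [0, 0, 0], -1],
    [[-108, 1.5, -2], [0, 0, 0], -1],
    [[-118, 1.5, -2], [0, 0, 0], -1],
    [[-120, 1.5, -2], [0, 0, 0], -1]
  ]
}}

```text
t: 33.65
tcp_pos: [496.5, 183.3, 108.7]
ee_rot: [[-0.142, 0.99, -0.002], [0.99, 0.142, -0.001], [-0.0, -0.002, -1.0]]
contact_force: [0.5, -0.5, -4.3]
grip_width: 0.531
```

Call:
{"op": "carry_out", "data": {
  "steps": [
    [[0, 0, -30], [0, 0, 0], -1],
    [[0, 0, -70], [0, 0, 0], -1],
    [[0, 0, -110], [0, 0, 0], -1],
    [[0, 0, -140], [0, 0, 0], -1],
    [[0, 0, -150], [0, 0, 0], -1],
    [[0, 0, -150], [0, 0, 0], -1],
    [[0, 0, -150], [0, 0, 0], -1]
  ]
}}

```text
t: 34.35
tcp_pos: [495.1, 184.4, 256.7]
ee_rot: [[-0.143, 0.99, -0.005], [0.99, 0.143, -0.001], [-0.001, -0.005, -1.0]]
contact_force: [1.2, -0.6, -4.5]
grip_width: 0.53
```

```bash
python3 go.py 479.3 303 103 8.15;python3 - <<'E'
from ov import *
d=shot('wrist'); cv2.imwrite('pics/w20.png',crop(d,120,0,400,300,2))
E
```

```text
shift [119.8   2.2 153.6] rot [-0.005  0.001  0.002] rows 5 tcp [495.1 184.4 256.7] j [0.27 0.1  1.83 0.   1.22 0.13] t 34.35 grip 0.53
```

View pics/w20.png

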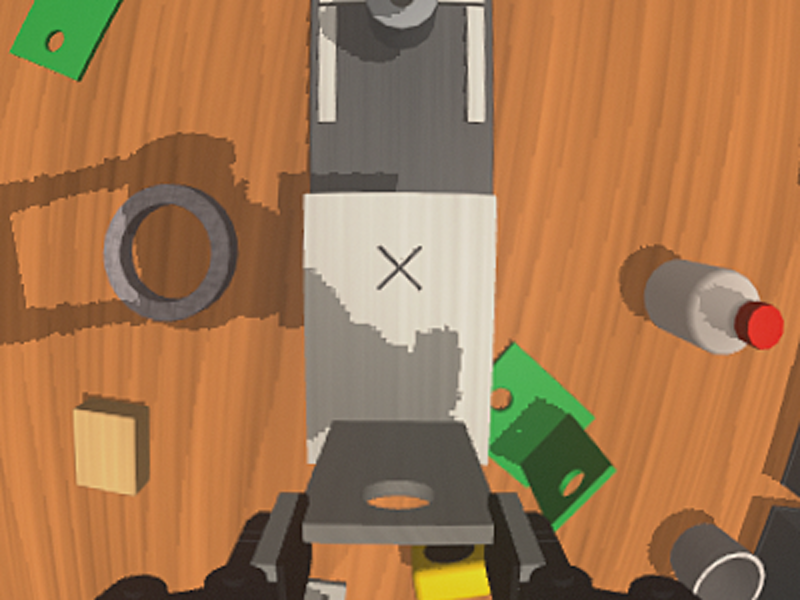

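```bash
python3 - <<'E'
from ov import *
d=shot('wrist'); s=ctrl.sense(); R0=np.array(s['ee_rot']);t=np.array(s['tcp_pos'])
for z in(0,3,6,9):
  for x in(-2,0,2,5): print(z,x,proj(d,np.array([[x+2.5,0,z]])@R0.T+t).round(1), proj(d,np.array([[x-2.5,0,z-20]])@R0.T+t).round(1))
E
```

```text
0 -2 [[317.2 258.5]] [[317.1 286.7]]
0 0 [[317.2 255.1]] [[317.1 283.2]]
0 2 [[317.2 251.7]] [[317.1 279.7]]
0 5 [[317.2 246.6]] [[317.  274.3]]
3 -2 [[317.2 255.9]] [[317.1 283.4]]
3 0 [[317.2 252.6]] [[317.1 280. ]]
3 2 [[317.2 249.3]] [[317.1 276.5]]
3 5 [[317.2 244.2]] [[317.1 271.1]]
6 -2 [[317.2 253.4]] [[317.1 280.2]]
6 0 [[317.2 250.2]] [[317.1 276.8]]
6 2 [[317.2 246.9]] [[317.1 273.4]]
6 5 [[317.2 241.8]] [[317.1 268.1]]
9 -2 [[317.2 251. ]] [[317.1 277.2]]
9 0 [[317.2 247.8]] [[317.1 273.8]]
9 2 [[317.2 244.5]] [[317.1 270.4]]
9 5 [[317.2 239.6]] [[317.1 265.1]]
```

```bash
python3 go.py 410 -238 250 57
```

```text
shift [-405.7 -144.2    7.1] rot [-0.007 -0.002 -0.851] rows 10 tcp [494.6 184.2 255.8] j [0.27 0.1  1.83 0.   1.22 0.13] t 34.45 grip 0.532
```

Call:
{"op": "carry_out", "data": {
  "steps": [
    [[-20, -7, 0], [0, 0, -0.04], -1],
    [[-56, -20, 0], [0, 0, -0.12], -1],
    [[-95, -34, 0], [0, 0, -0.2], -1],
    [[-135, -48, 1], [0, 0, -0.29], -1],
    [[-175, -62, 2], [0, 0, -0.38], -1],
    [[-215, -76, 3], [0, 0, -0.47], -1],
    [[-255, -91, 4], [0, 0, -0.55], -1],
    [[-295, -105, 5], [0, 0, -0.63], -1],
    [[-335, -119, 6], [0, 0, -0.71], -1],
    [[-370, -132, 7], [0, 0, -0.78], -1],
    [[-395, -140, 7], [-0.007, -0.002, -0.83], -1],
    [[-405.7, -144.2, 7], [-0.007, -0.002, -0.851], -1]
  ]
}}

```text
t: 35.65
tcp_pos: [410.5, -239.6, 250.1]
ee_rot: [[-0.838, 0.546, 0.003], [0.546, 0.838, 0.002], [-0.001, 0.003, -1.0]]
contact_force: [0.2, 0.0, -4.9]
grip_width: 0.528
```

Call:
{"op": "carry_out", "data": {
  "steps": [
    [[0, 0, 0], [0, 0, 0], -1],
    [[0, 0, 0], [0, 0, 0], -1]
  ]
}}

```text
t: 35.85
tcp_pos: [411.2, -236.7, 250.5]
ee_rot: [[-0.838, 0.546, 0.003], [0.546, 0.838, 0.004], [-0.0, 0.005, -1.0]]
contact_force: [-0.0, -0.1, -4.7]
grip_width: 0.526
```

```bash
python3 go.py 410 -238 184.5 57
```

```text
shift [ 0.2 -2.1 66. ] rot [ 0.005  0.    -0.002] rows 3 tcp [ 411.2 -236.7  250.5] j [-0.62 -0.01  1.95  0.01  1.2  -1.61] t 35.85 grip 0.526
```

Call:
{"op": "carry_out", "data": {
  "steps": [
    [[0, -1, 25], [0.005, 0, 0], -1],
    [[0, -2, 50], [0.005, 0, -0.002], -1],
    [[0, -2, 66], [0.005, 0, -0.002], -1],
    [[0, -2, 66], [0.005, 0, -0.002], -1],
    [[0, -2, 66], [0.005, 0, -0.002], -1],
    [[0, -2, 66], [0.005, 0, -0.002], -1]
  ]
}}

```text
t: 36.45
tcp_pos: [412.3, -239.2, 187.2]
ee_rot: [[-0.84, 0.542, 0.004], [0.542, 0.84, -0.004], [-0.006, -0.001, -1.0]]
contact_force: [0.3, 0.1, -4.6]
grip_width: 0.526
```

```bash
python3 go.py 410 -238 184.5 57;python3 - <<'E'
from ov import *
d=shot('wrist'); cv2.imwrite('pics/w21.png',crop(d,120,60,400,300,2))
for n,(x0,y0,w,h,S) in {'top':(340,130,120,100,6),'scene':(205,190,130,110,5)}.items():
    d=shot(n); im=crop(d,x0,y0,w,h,S)
    cv2.imwrite(f'pics/h_{n}.png',im)
E
```

```text
shift [ 2.6 -0.2  2.7] rot [-0.001  0.006  0.003] rows 2 tcp [ 412.3 -239.2  187.2] j [-0.62  0.06  2.02 -0.    1.06 -1.61] t 36.45 grip 0.526
```

View pics/w21.png

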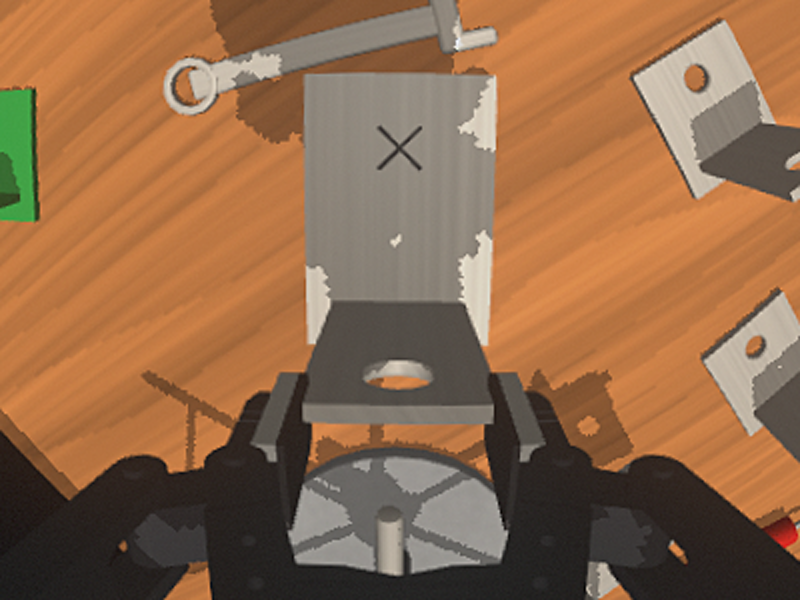

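View pics/h_top.png

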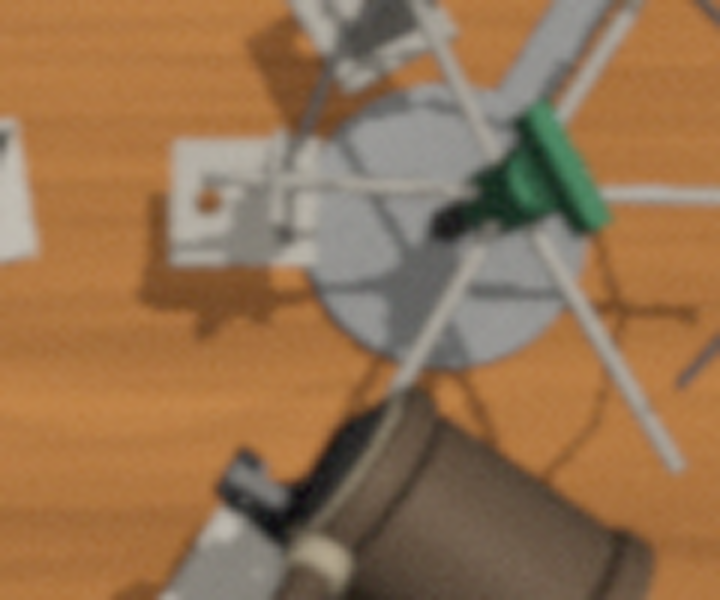

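View pics/h_scene.png

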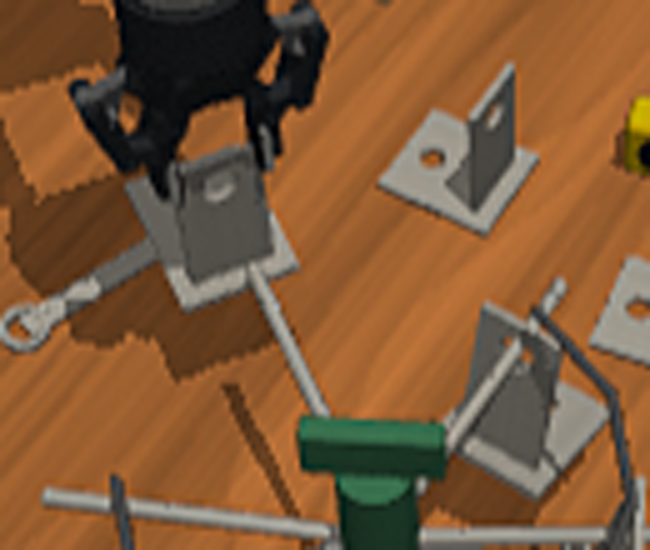

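Call:
{"op": "carry_out", "data": {
  "steps": [
    [[0, -1.7, 2.7], [0, 0.006, 0], -1],
    [[-8, -1.7, 3.8], [0, 0.006, 0], -1],
    [[-16, -1.7, 4.9], [0, 0.006, 0], -1],
    [[-24, -1.7, 6.1], [0, 0.006, 0], -1],
    [[-30, -1.7, 6.9], [0, 0.006, 0], -1],
    [[-36, -1.7, 7.8], [0, 0.006, 0], -1],
    [[-40, -1.7, 8.3], [0, 0.006, 0], -1],
    [[-40, -1.7, 8.3], [0, 0.006, 0], -1],
    [[-40, -1.7, 8.3], [0, 0.006, 0], -1]
  ]
}}

```text
t: 37.5
tcp_pos: [443.6, -262.1, 177.7]
ee_rot: [[-0.84, 0.543, -0.003], [0.543, 0.84, 0.001], [0.003, -0.001, -1.0]]
contact_force: [-0.3, 0.8, -5.3]
grip_width: 0.53
```

```bash
python3 go.py 490.5 -290.5 171 57;python3 - <<'E'
from ov import *
d=shot('wrist'); cv2.imwrite('pics/w22.png',crop(d,200,140,240,200,3))
for n,(x0,y0,w,h,S) in {'scene':(205,190,100,80,7)}.items():
    d=shot(n); im=crop(d,x0,y0,w,h,S)
    cv2.imwrite(f'pics/h2_{n}.png',im)
E
```

```text
shift [-54.8   1.7   6.5] rot [-0.001 -0.003  0.002] rows 3 tcp [ 443.6 -262.1  177.7] j [-0.62  0.16  1.93 -0.    1.05 -1.61] t 37.5 grip 0.53
```

View pics/w22.png

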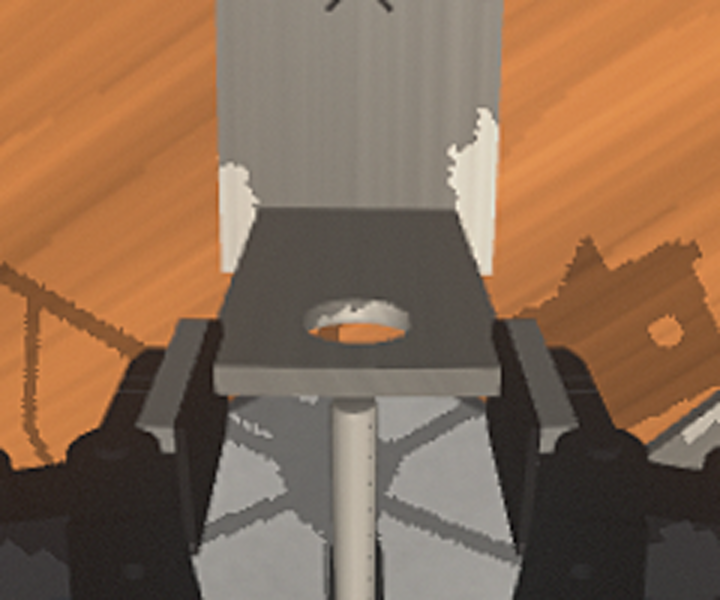

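View pics/h2_scene.png

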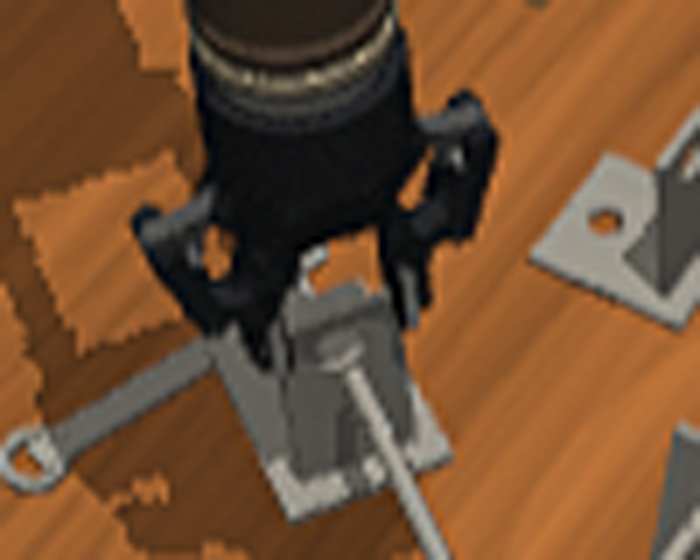

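Call:
{"op": "carry_out", "data": {
  "steps": [
    [[-6, 0, 0.6], [0, 0, 0], -1],
    [[-12, 0, 1.4], [0, 0, 0], -1],
    [[-18, 0, 2.2], [0, 0, 0], -1],
    [[-24, 0, 3], [0, 0, 0], -1],
    [[-24, 0, 3], [0, 0, 0], -1]
  ]
}}

```text
t: 38.1
tcp_pos: [464.9, -276.0, 174.7]
ee_rot: [[-0.84, 0.543, -0.002], [0.543, 0.84, 0.0], [0.002, -0.001, -1.0]]
contact_force: [-0.0, -0.5, -4.1]
grip_width: 0.525
```

```bash
python3 go.py 490.5 -290.5 171 57;python3 - <<'E'
from ov import *
d=shot('wrist'); cv2.imwrite('pics/w23.png',crop(d,200,140,240,200,3))
for n,(x0,y0,w,h,S) in {'scene':(205,190,100,80,7)}.items():
    d=shot(n); im=crop(d,x0,y0,w,h,S)
    cv2.imwrite(f'pics/h3_{n}.png',im)
E
```

```text
shift [-29.3   1.8   3.7] rot [-0.001 -0.002  0.002] rows 2 tcp [ 464.9 -276.   174.7] j [-0.62  0.21  1.88 -0.    1.06 -1.61] t 38.1 grip 0.525
```

View pics/w23.png

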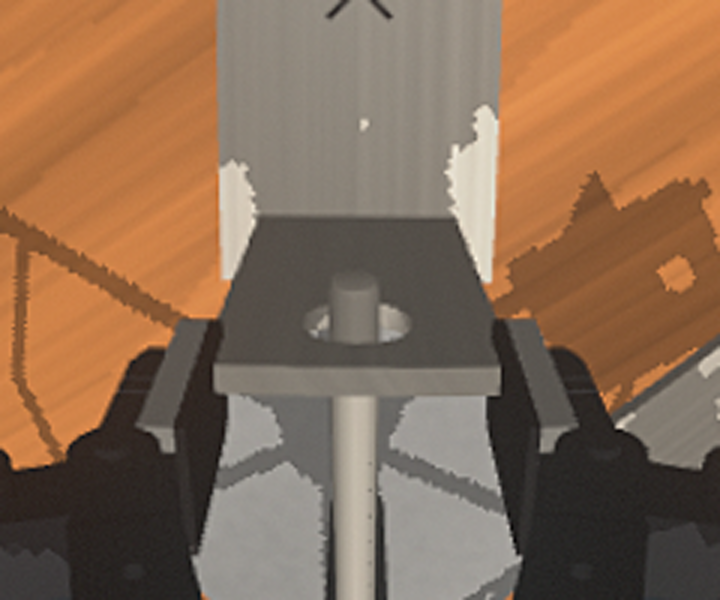

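View pics/h3_scene.png

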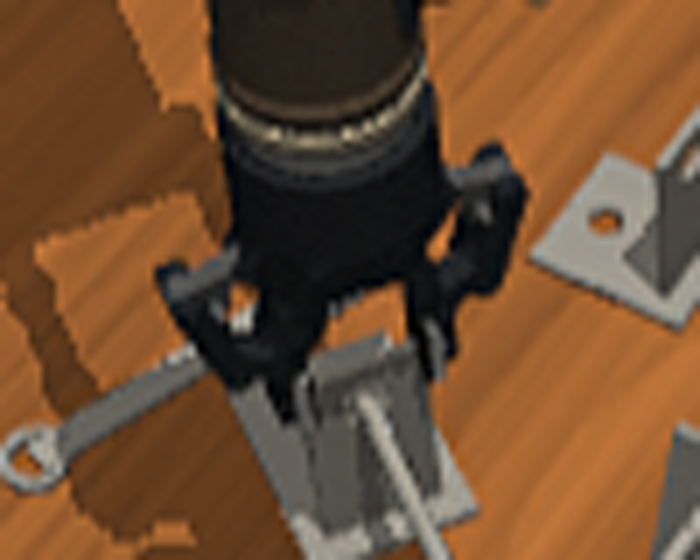

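Call:
{"op": "carry_out", "data": {
  "steps": [
    [[-6, 0, 0.8], [0, 0, 0], -1],
    [[-12, 0, 1.7], [0, 0, 0], -1],
    [[-18, 0, 2.5], [0, 0, 0], -1],
    [[-24, 0, 3.4], [0, 0, 0], -1],
    [[-29, 0, 4], [0, 0, 0], -1],
    [[-29, 0, 6], [0, 0, 0], -1],
    [[-29, 0, 8], [0, 0, 0], -1],
    [[-29, 0, 8], [0, 0, 0], -1]
  ]
}}

```text
t: 39.0
tcp_pos: [488.1, -290.9, 166.3]
ee_rot: [[-0.84, 0.543, -0.003], [0.543, 0.84, 0.001], [0.003, -0.001, -1.0]]
contact_force: [-0.5, -0.9, -4.6]
grip_width: 0.529
```

```bash
python3 go.py 490.5 -290.5 171 57;python3 - <<'E'
from ov import *
d=shot('wrist'); cv2.imwrite('pics/w24.png',crop(d,200,140,240,200,3))
E
```

```text
shift [-1.8  1.6 -4.7] rot [-0.001 -0.003  0.002] rows 2 tcp [ 488.1 -290.9  166.3] j [-0.61  0.27  1.82 -0.    1.05 -1.61] t 39.0 grip 0.529
```

View pics/w24.png

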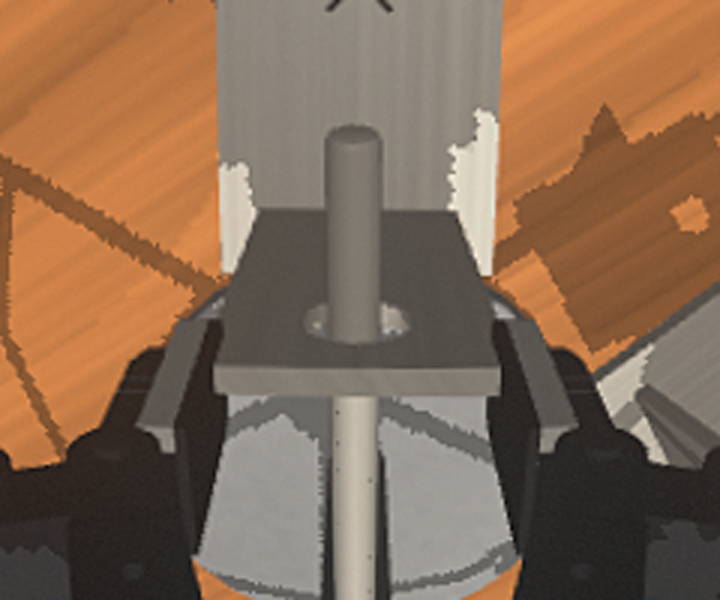

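Call:
{"op": "carry_out", "data": {
  "steps": [
    [[0, 0, 1], [0, 0, 0], -1],
    [[0, 0, 2], [0, 0, 0], -1],
    [[0, 0, 2], [0, 0, 0], 0.2],
    [[0, 0, 2], [0, 0, 0], 0.4],
    [[0, 0, 2], [0, 0, 0], 0.6],
    [[0, 0, 2], [0, 0, 0], 0.9],
    [[0, 0, 2], [0, 0, 0], 1],
    [[0, 0, 2], [0, 0, 0], 1],
    [[0, 0, 2], [0, 0, 0], 1]
  ]
}}

```text
t: 39.95
tcp_pos: [488.3, -291.0, 164.7]
ee_rot: [[-0.84, 0.543, -0.003], [0.543, 0.84, 0.001], [0.003, -0.001, -1.0]]
contact_force: [-0.2, 0.5, 0.0]
grip_width: 1.001
```

```bash
python3 go.py 490.5 -290.5 171 57;python3 - <<'E'
from ov import *
d=shot('wrist'); cv2.imwrite('pics/w25.png',crop(d,150,100,340,280,2.2))
for n,(x0,y0,w,h,S) in {'scene':(205,190,100,80,7)}.items():
    d=shot(n); im=crop(d,x0,y0,w,h,S)
    cv2.imwrite(f'pics/h4_{n}.png',im)
E
```

```text
shift [-1.6  1.7 -6.3] rot [-0.001 -0.003  0.002] rows 2 tcp [ 488.3 -291.   164.7] j [-0.61  0.27  1.82 -0.    1.05 -1.61] t 39.95 grip 1.001
```

View pics/w25.png

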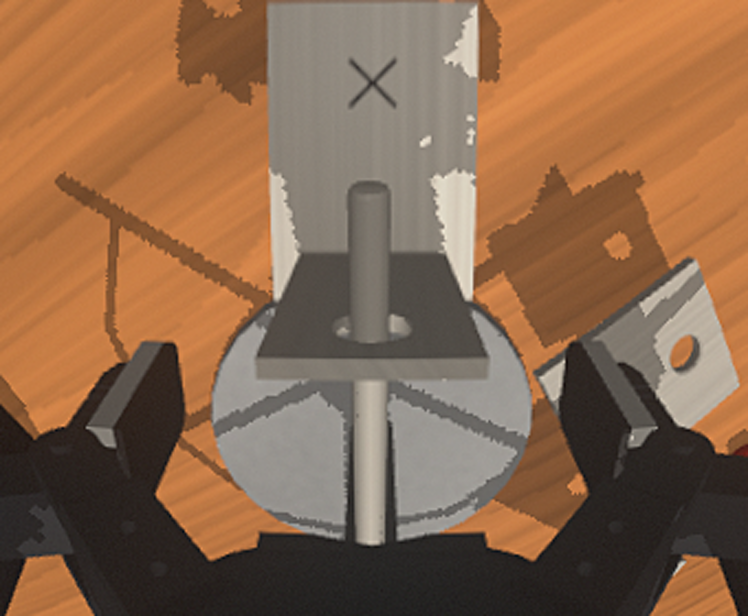

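View pics/h4_scene.png

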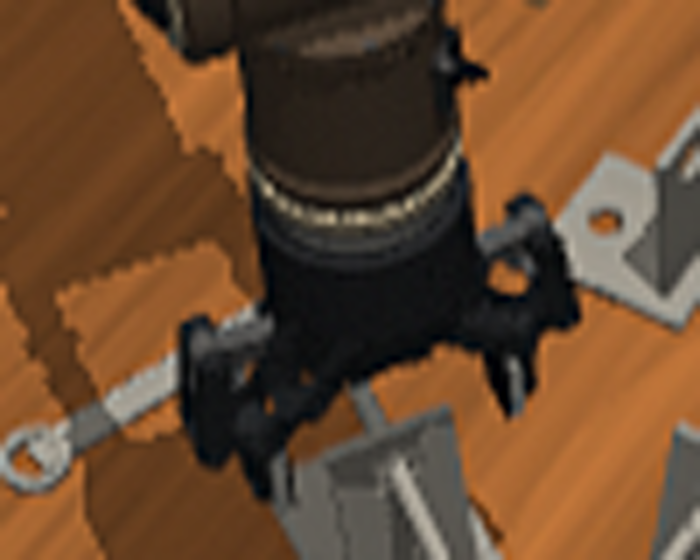

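Call:
{"op": "carry_out", "data": {
  "steps": [
    [[0, 0, -30], [0, 0, 0], 1],
    [[0, 0, -75], [0, 0, 0], 1],
    [[0, 0, -120], [0, 0, 0], 1],
    [[0, 0, -165], [0, 0, 0], 1],
    [[0, 0, -165], [0, 0, 0], 0.5],
    [[0, 0, -165], [0, 0, 0], 0.3]
  ]
}}

```text
t: 40.65
tcp_pos: [489.4, -291.6, 331.4]
ee_rot: [[-0.84, 0.543, 0.0], [0.543, 0.84, -0.001], [-0.001, -0.001, -1.0]]
contact_force: [-0.1, 0.6, -0.3]
grip_width: 0.688
```

```bash
python3 go.py 595 -358.3 329 117
```

```text
shift [-124.9    1.4    2.6] rot [-1.000e-03  0.000e+00 -1.045e+00] rows 8 tcp [ 489.4 -291.6  331.4] j [-0.61  0.12  1.65 -0.    1.37 -1.61] t 40.65 grip 0.688
```

Call:
{"op": "carry_out", "data": {
  "steps": [
    [[-20, 0, 0], [0, 0, -0.14], 0.3],
    [[-40, 0, 0], [0, 0, -0.28], 0.3],
    [[-60, 0, 1], [0, 0, -0.42], 0.3],
    [[-80, 1, 1], [0, 0, -0.56], 0.3],
    [[-100, 1, 2], [0, 0, -0.7], 0.3],
    [[-115, 1, 2], [0, 0, -0.84], 0.3],
    [[-125, 1, 2.6], [0, 0, -0.97], 0.3],
    [[-125, 1, 2.6], [0, 0, -1.045], 0.3],
    [[-125, 1, 2.6], [0, 0, -1.045], 0.3],
    [[-125, 1, 2.6], [0, 0, -1.045], 0.3],
    [[-125, 1, 2.6], [0, 0, -1.045], 0.3]
  ]
}}

```text
t: 41.75
tcp_pos: [593.6, -357.8, 325.5]
ee_rot: [[-0.892, -0.453, -0.004], [-0.453, 0.892, 0.002], [0.003, 0.004, -1.0]]
contact_force: [0.5, -0.3, 0.9]
grip_width: 0.649
```

```bash
python3 tv.py 27 w26; python3 go.py 595 -358.3 242 117
```

```text
[ 593.7915476  -357.92942472  326.07304759] 41.8
shift [-1.1 -1.1 84.1] rot [ 0.003 -0.003 -0.001] rows 3 tcp [ 593.8 -357.9  326.1] j [-0.6   0.38  1.34 -0.    1.42 -2.65] t 41.8 grip 0.648
```

View pics/w26.png

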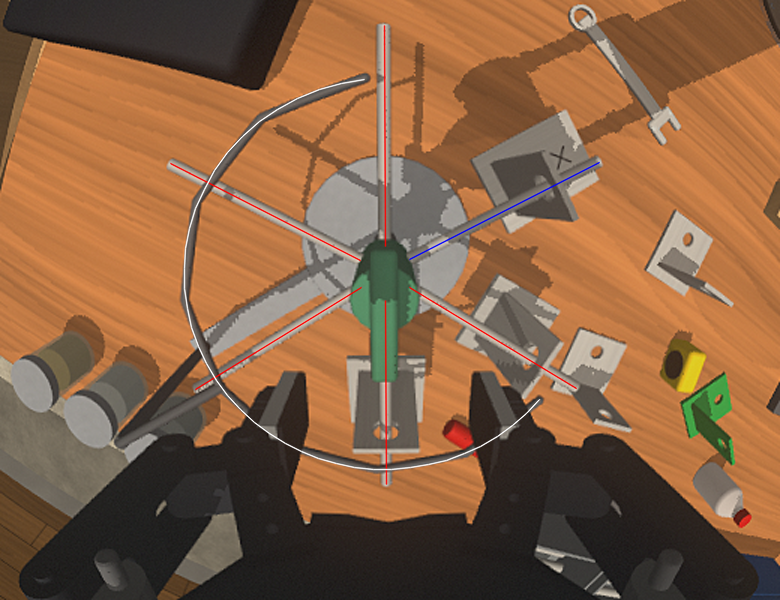

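Call:
{"op": "carry_out", "data": {
  "steps": [
    [[-1, -1, 40], [0.003, -0.003, 0], 0.3],
    [[-1, -1, 84], [0.003, -0.003, 0], 0.3],
    [[-1, -1, 84], [0.003, -0.003, 0], 0.3],
    [[-1, -1, 84], [0.003, -0.003, 0], 0.3],
    [[-1, -1, 84], [0.003, -0.003, 0], -1],
    [[-1, -1, 84], [0.003, -0.003, 0], -1],
    [[-1, -1, 84], [0.003, -0.003, 0], -1],
    [[-1, -1, 84], [0.003, -0.003, 0], -1],
    [[-1, -1, 84], [0.003, -0.003, 0], -1],
    [[-1, -1, 84], [0.003, -0.003, 0], -1],
    [[-1, -1, 84], [0.003, -0.003, 0], -1]
  ],
  "newtons": 60
}}

```text
t: 42.9
tcp_pos: [596.2, -358.8, 246.0]
ee_rot: [[-0.891, -0.454, 0.004], [-0.454, 0.891, -0.002], [-0.003, -0.004, -1.0]]
contact_force: [-1.5, 1.6, 5.9]
grip_width: 0.14
```

```bash
python3 go.py 595 -358.3 242 57
```

```text
shift [0.9 1.  4. ] rot [-0.002  0.005  1.047] rows 8 tcp [ 596.2 -358.8  246. ] j [-0.6   0.43  1.44  0.    1.27 -2.65] t 42.9 grip 0.14
```

Call:
{"op": "carry_out", "data": {
  "steps": [
    [[0, 0, 0], [0, 0, 0.03], -1],
    [[0, 0, 0], [0, 0, 0.08], -1],
    [[0, 0, 0], [0, 0, 0.14], -1],
    [[0, 0, 0], [0, 0, 0.2], -1],
    [[0, 0, 0], [0, 0, 0.26], -1],
    [[0, 0, 0], [0, 0, 0.32], -1],
    [[0, 0, 0], [0, 0, 0.38], -1],
    [[0, 0, 0], [0, 0, 0.44], -1],
    [[0, 0, 0], [0, 0, 0.5], -1],
    [[0, 0, 0], [0, 0, 0.56], -1],
    [[0, 0, 0], [0, 0, 0.61], -1],
    [[0, 0, 0], [0, 0, 0.63], -1]
  ]
}}

```text
t: 44.1
tcp_pos: [596.5, -360.3, 246.0]
ee_rot: [[-0.987, 0.159, 0.005], [0.159, 0.987, -0.005], [-0.006, -0.004, -1.0]]
contact_force: [-0.1, -1.3, 5.5]
grip_width: 0.138
```

Call:
{"op": "carry_out", "data": {
  "steps": [
    [[0, 0, 0], [0, 0, 0.05], -1],
    [[0, 0, 0], [0, 0, 0.1], -1],
    [[0, 0, 0], [0, 0, 0.16], -1],
    [[0, 0, 0], [0, 0, 0.22], -1],
    [[0, 0, 0], [0, 0, 0.28], -1],
    [[0, 0, 0], [0, 0, 0.34], -1],
    [[0, 0, 0], [0, 0, 0.38], -1],
    [[0, 0, 0], [0, 0, 0.41], -1],
    [[0, 0, 0], [0, 0, 0.417], -1],
    [[0, 0, 0], [0, 0, 0.417], -1]
  ]
}}

```text
t: 45.1
tcp_pos: [596.1, -361.2, 246.0]
ee_rot: [[-0.839, 0.545, 0.005], [0.545, 0.839, -0.007], [-0.008, -0.003, -1.0]]
contact_force: [-1.5, -3.0, 5.2]
grip_width: 0.14
```

Call:
{"op": "carry_out", "data": {
  "steps": [
    [[0, 0, 0], [0, 0, 0], 0.3],
    [[0, 0, 0], [0, 0, 0], 0.3],
    [[0, 0, 0], [0, 0, 0], 0.3],
    [[0, 0, 0], [0, 0, 0], 0.3],
    [[0, 0, -30], [0, 0, 0], 0.3],
    [[0, 0, -70], [0, 0, 0], 0.3],
    [[0, 0, -90], [0, 0, 0], 0.3],
    [[0, 0, -90], [0, 0, 0], 0.3],
    [[0, 0, -90], [0, 0, 0], 0.3]
  ]
}}

```text
t: 46.0
tcp_pos: [595.2, -358.3, 332.5]
ee_rot: [[-0.839, 0.545, 0.001], [0.545, 0.839, -0.001], [-0.001, 0.0, -1.0]]
contact_force: [-1.0, 0.2, 0.1]
grip_width: 0.648
```

```bash
python3 tv.py -33 w27; python3 go.py 633 -35 200 107;  python3 - <<'E'
from h import *
ds={n:shot(n) for n in("top","scene")}
for n,d in ds.items():
    print(n,[(np.round(r['centre']),round(r['conf'],2)) for r in eyes.pinpoint(n,'done0')],[(np.round(r['centre']),round(r['conf'],2)) for r in eyes.pinpoint(n,'done0_hole')])
    cv2.imwrite(f'pics/all_{n}.png',d['frame'][:,:,::-1])
E
```

```text
[ 594.58417481 -357.94121614  330.95640678] 46.05
shift [143.5 291.7 131.2] rot [ 0.001 -0.001 -0.873] rows 9 tcp [ 594.6 -357.9  331. ] j [-0.6   0.38  1.34  0.    1.43 -1.6 ] t 46.05 grip 0.647
top [(array([607., 129.,   1.]), 0.97), (array([642., -75.,   5.]), 0.74), (array([471., -43.,  -2.]), 0.68), (array([241., 407.,   2.]), 0.58)] [(array([604., 128.,  80.]), 0.94), (array([469., -48.,  76.]), 0.79), (array([237., 407.,  84.]), 0.66), (array([478., 307.,   1.]), 0.64)]
scene [(array([ 251., -436.,    3.]), 0.84), (array([608., 126.,   1.]), 0.76), (array([244., 413.,   2.]), 0.71), (array([641., -79.,  -1.]), 0.68), (array([472., -45.,  -1.]), 0.58)] [(array([ 252., -437.,   77.]), 0.91), (array([607., 125.,  84.]), 0.74), (array([466., 366.,  29.]), 0.68), (array([238., 411.,  80.]), 0.65), (array([469., -49.,  81.]), 0.43)]
```

View pics/w27.png

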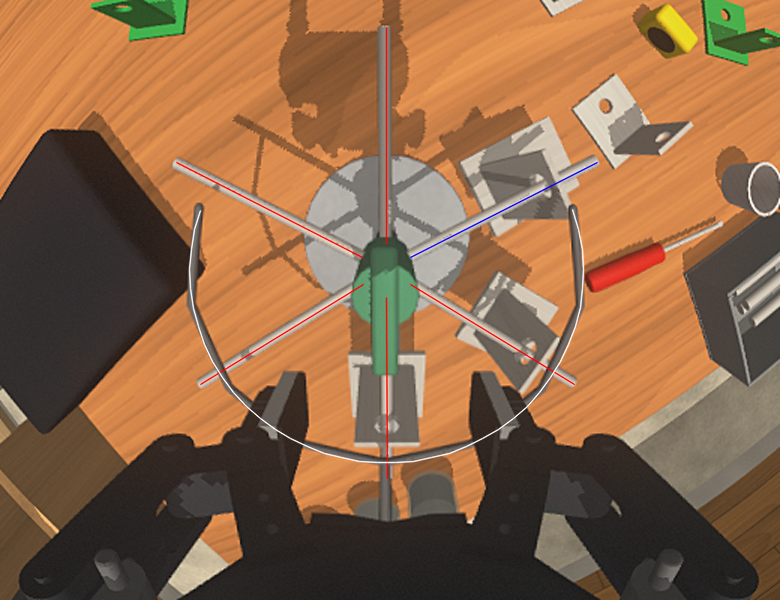

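View pics/all_scene.png

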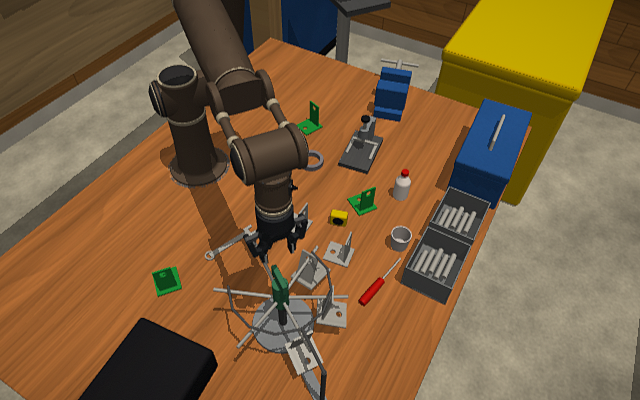

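```bash
python3 - <<'E'
from ov import *
d=shot('scene')
b=maskat('scene','done0',d,[620,-80,20])
vs=[]
if b: vs.append((d,b[1])); print(b[2],fit(vs,bracket(65),[641,-77,3.3]))
d2=shot('top'); b=maskat('top','done0',d2,[620,-80,20])
if b: print(b[2],fit([(d2,b[1])],bracket(65),[641,-77,3.3]))
cv2.imwrite('pics/c5.png',crop(d2,300,130,70,60,10))
E
```

```text
0.94 (array([641.67743516, -72.55642309,   3.27100913]), np.float64(0.11063988853773744))
0.74 (array([642.04473464, -71.82144678,   3.29818648]), np.float64(0.09030401151286202))
```

View pics/c5.png

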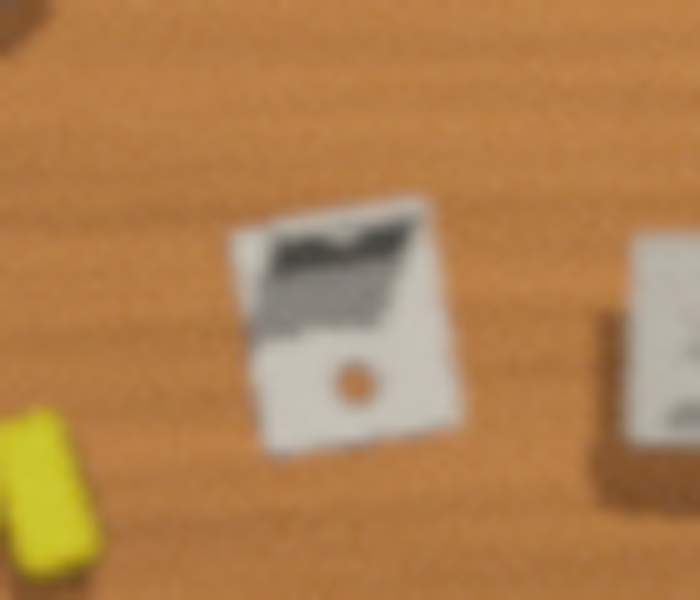

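```bash
python3 go.py 643.5 -72 200 98.3
```

```text
shift [115.7 266.6 132.4] rot [-0.     0.001 -0.721] rows 8 tcp [ 595.1 -358.5  332.5] j [-0.6   0.38  1.34  0.    1.43 -1.6 ] t 46.55 grip 0.652
```

Call:
{"op": "carry_out", "data": {
  "steps": [
    [[15, 34, 0], [0, 0, -0.1], 0.5],
    [[32, 75, 0], [0, 0, -0.22], 1],
    [[50, 116, 5], [0, 0, -0.34], 1],
    [[68, 157, 20], [0, 0, -0.46], 1],
    [[86, 198, 50], [0, 0, -0.57], 1],
    [[102, 235, 85], [0, 0, -0.66], 1],
    [[115.7, 266.6, 120], [0, 0, -0.721], 1],
    [[115.7, 266.6, 132], [0, 0, -0.721], 1],
    [[115.7, 266.6, 132], [0, 0, -0.721], 1],
    [[115.7, 266.6, 132], [0, 0, -0.721], 1]
  ]
}}

```text
t: 47.55
tcp_pos: [644.1, -73.1, 201.4]
ee_rot: [[-0.99, -0.144, 0.002], [-0.144, 0.99, -0.002], [-0.002, -0.002, -1.0]]
contact_force: [-1.1, 0.3, 0.2]
grip_width: 1.0
```

```bash
python3 go.py 642.5 -72 82 98.3; cat > bv.py <<'E'
import sys
from ov import *
x,y,a=map(float,sys.argv[1:4]); name=sys.argv[4]
d=shot('wrist'); x0,y0,S=120,50,2
im=crop(d,x0,y0,400,300,S)
p=[x,y,np.radians(a)]
line(im,d,place(np.array([[-15,-35,6],[65,-35,6],[65,35,6],[-15,35,6]],float),p),x0,y0,S,closed=True)
line(im,d,place(np.array([[-2.5,-25,100],[-2.5,25,100],[2.5,25,100],[2.5,-25,100]],float),p),x0,y0,S,closed=True)
cv2.imwrite(f'pics/{name}.png',im)
E
python3 bv.py 642 -72 188.3 w28
```

```text
shift [  1.7   1.5 119.4] rot [-0.002  0.002 -0.001] rows 4 tcp [644.1 -73.1 201.4] j [-0.18  0.38  1.6  -0.    1.16 -1.89] t 47.55 grip 1.0
```

View pics/w28.png

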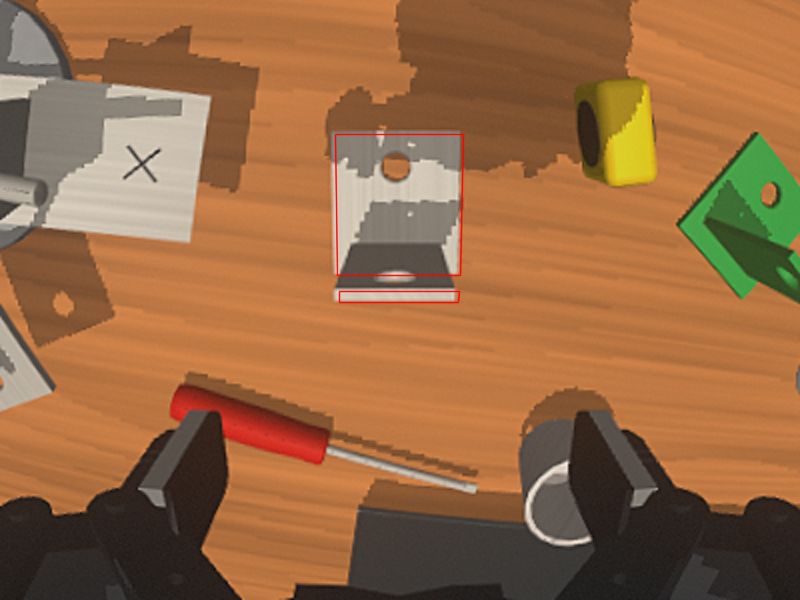

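Call:
{"op": "carry_out", "data": {
  "steps": [
    [[1.5, 0, 30], [0, 0, 0], 1],
    [[1.5, 0, 60], [0, 0, 0], 1],
    [[1.5, 0, 90], [0, 0, 0], 1],
    [[1.5, 0, 110], [0, 0, 0], 1],
    [[1.5, 0, 118], [0, 0, 0], 1],
    [[1.5, 0, 118], [0, 0, 0], 1],
    [[1.5, 0, 118], [0, 0, 0], 1]
  ],
  "newtons": 100
}}

```text
t: 48.3
tcp_pos: [644.0, -73.4, 84.8]
ee_rot: [[-0.99, -0.143, 0.005], [-0.143, 0.99, -0.001], [-0.005, -0.002, -1.0]]
contact_force: [0.1, 0.5, 0.5]
grip_width: 1.003
```

Call:
{"op": "carry_out", "data": {
  "steps": [
    [[0, 0, 0], [0, 0, 0], -1],
    [[0, 0, 0], [0, 0, 0], -1],
    [[0, 0, 0], [0, 0, 0], -1],
    [[0, 0, 0], [0, 0, 0], -1],
    [[0, 0, 0], [0, 0, 0], -1],
    [[0, 0, 0], [0, 0, 0], -1],
    [[0, 0, 0], [0, 0, 0], -1],
    [[0, 0, 0], [0, 0, 0], -1]
  ]
}}

```text
t: 49.1
tcp_pos: [643.8, -73.1, 85.1]
ee_rot: [[-0.989, -0.145, 0.005], [-0.145, 0.989, -0.002], [-0.004, -0.003, -1.0]]
contact_force: [-1.6, -1.3, 5.6]
grip_width: 0.525
```

Call:
{"op": "carry_out", "data": {
  "steps": [
    [[0, 0, -20], [0, 0, 0], -1],
    [[0, 0, -60], [0, 0, 0], -1],
    [[0, 0, -100], [0, 0, 0], -1],
    [[0, 0, -140], [0, 0, 0], -1],
    [[0, 0, -175], [0, 0, 0], -1],
    [[0, 0, -175], [0, 0, 0], -1],
    [[0, 0, -175], [0, 0, 0], -1]
  ]
}}

```text
t: 49.8
tcp_pos: [642.0, -72.0, 257.5]
ee_rot: [[-0.989, -0.145, 0.002], [-0.145, 0.989, -0.001], [-0.002, -0.001, -1.0]]
contact_force: [-0.2, 0.2, -5.3]
grip_width: 0.525
```

```bash
python3 go.py 410 -238 255 57; python3 - <<'E'
from ov import *
d=shot('wrist'); cv2.imwrite('pics/w29.png',crop(d,120,60,400,300,2))
E
```

```text
shift [ 253.5 -130.8    2.1] rot [-0.     0.002  0.721] rows 7 tcp [642.  -72.  257.5] j [-0.18  0.32  1.55 -0.    1.26 -1.89] t 49.8 grip 0.525
```

View pics/w29.png

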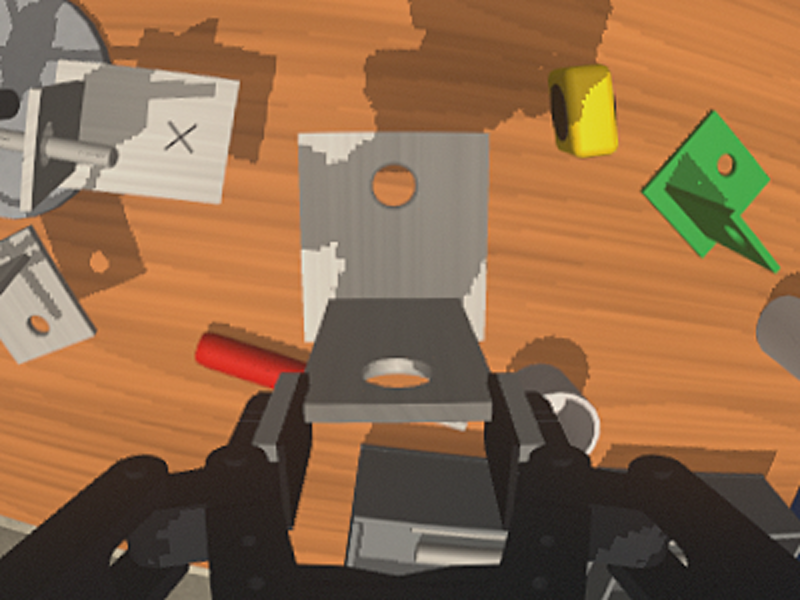

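Call:
{"op": "carry_out", "data": {
  "steps": [
    [[18, -8, -10], [0, 0, 0.03], -1],
    [[48, -22, -20], [0, 0, 0.1], -1],
    [[80, -38, -20], [0, 0, 0.2], -1],
    [[112, -55, -20], [0, 0, 0.3], -1],
    [[144, -72, -20], [0, 0, 0.4], -1],
    [[176, -89, -15], [0, 0, 0.5], -1],
    [[208, -105, -10], [0, 0, 0.6], -1],
    [[235, -120, -5], [0, 0, 0.68], -1],
    [[253.5, -130.8, 2], [0, 0, 0.721], -1],
    [[253.5, -130.8, 2], [0, 0, 0.721], -1],
    [[253.5, -130.8, 2], [0, 0, 0.721], -1]
  ]
}}

```text
t: 50.95
tcp_pos: [408.6, -237.2, 252.8]
ee_rot: [[-0.838, 0.546, -0.002], [0.546, 0.838, 0.003], [0.004, 0.001, -1.0]]
contact_force: [0.1, -0.3, -4.4]
grip_width: 0.521
```

```bash
python3 go.py 410 -238 186 57
```

```text
shift [-1.9  0.1 66.8] rot [ 0.001 -0.004 -0.001] rows 3 tcp [ 408.6 -237.2  252.8] j [-0.62 -0.01  1.95  0.    1.21 -1.61] t 50.95 grip 0.521
```

```bash
python3 go.py 410.1 -240.3 184.6 57;
```

```text
shift [-3.2 -1.8 68.2] rot [ 0.001 -0.004 -0.001] rows 3 tcp [ 408.6 -237.2  252.8] j [-0.62 -0.01  1.95  0.    1.21 -1.61] t 50.95 grip 0.521
```

Call:
{"op": "carry_out", "data": {
  "steps": [
    [[-3, -2, 30], [0, 0, 0], -1],
    [[-3, -2, 60], [0, 0, 0], -1],
    [[-3, -2, 68], [0, -0.004, 0], -1],
    [[-3, -2, 68], [0, -0.004, 0], -1],
    [[-3, -2, 68], [0, -0.004, 0], -1],
    [[-11, -2, 69.1], [0, -0.004, 0], -1],
    [[-19, -2, 70.2], [0, -0.004, 0], -1],
    [[-27, -2, 71.4], [0, -0.004, 0], -1],
    [[-35, -2, 72.5], [0, -0.004, 0], -1],
    [[-40, -2, 73.2], [0, -0.004, 0], -1],
    [[-40, -2, 73.2], [0, -0.004, 0], -1],
    [[-40, -2, 73.2], [0, -0.004, 0], -1]
  ]
}}

```text
t: 52.15
tcp_pos: [442.4, -261.6, 182.0]
ee_rot: [[-0.839, 0.545, 0.004], [0.545, 0.839, -0.002], [-0.004, 0.0, -1.0]]
contact_force: [-0.9, 0.0, -5.0]
grip_width: 0.523
```

```bash
cat > ins.py <<'E'
import sys
from ov import *
d=shot('wrist'); cv2.imwrite(f'pics/i{sys.argv[1]}w.png',crop(d,200,140,240,200,3))
d=shot('scene'); cv2.imwrite(f'pics/i{sys.argv[1]}s.png',crop(d,205,190,100,80,7))
E
python3 go.py 443.6 -262.1 179 57; python3 ins.py 1
```

```text
shift [-1.3  0.3  3. ] rot [ 0.     0.004 -0.   ] rows 2 tcp [ 442.4 -261.6  182. ] j [-0.62  0.14  1.94  0.    1.05 -1.61] t 52.15 grip 0.523
```

View pics/i1w.png

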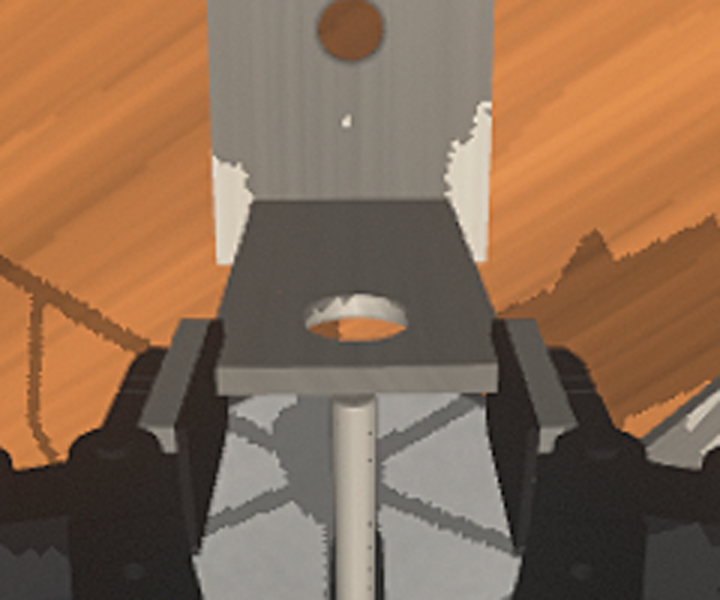

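View pics/i1s.png

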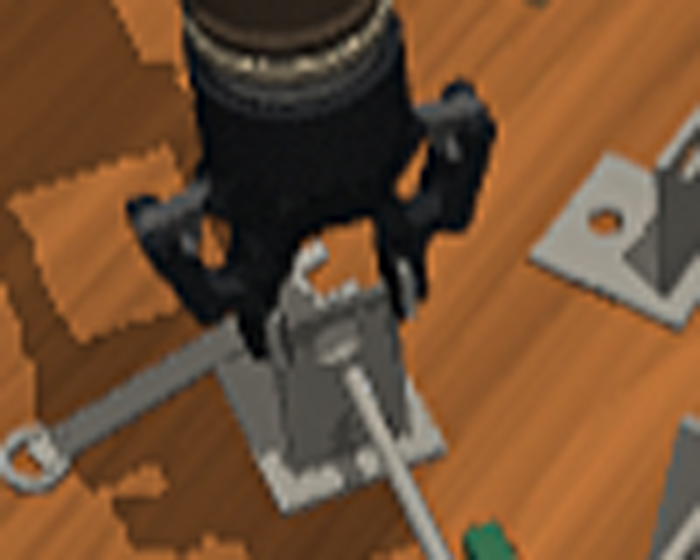

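Call:
{"op": "carry_out", "data": {
  "steps": [
    [[0, 0, 3.5], [0, 0.004, 0], -1],
    [[0, 0, 3.5], [0, 0.004, 0], -1],
    [[-6, 0, 4.3], [0, 0.004, 0], -1],
    [[-12, 0, 5.1], [0, 0.004, 0], -1],
    [[-18, 0, 6], [0, 0.004, 0], -1],
    [[-25, 0, 7], [0, 0.004, 0], -1],
    [[-25, 0, 7], [0, 0.004, 0], -1]
  ]
}}

```text
t: 52.95
tcp_pos: [464.8, -276.2, 175.5]
ee_rot: [[-0.839, 0.545, 0.002], [0.545, 0.839, -0.001], [-0.003, 0.0, -1.0]]
contact_force: [0.6, 0.8, -4.2]
grip_width: 0.523
```

```bash
python3 go.py 490.5 -290.5 171 57; python3 ins.py 2
```

```text
shift [-29.3   2.    4.6] rot [ 0.     0.003 -0.   ] rows 2 tcp [ 464.8 -276.2  175.5] j [-0.62  0.2   1.88  0.    1.05 -1.61] t 52.95 grip 0.523
```

View pics/i2w.png

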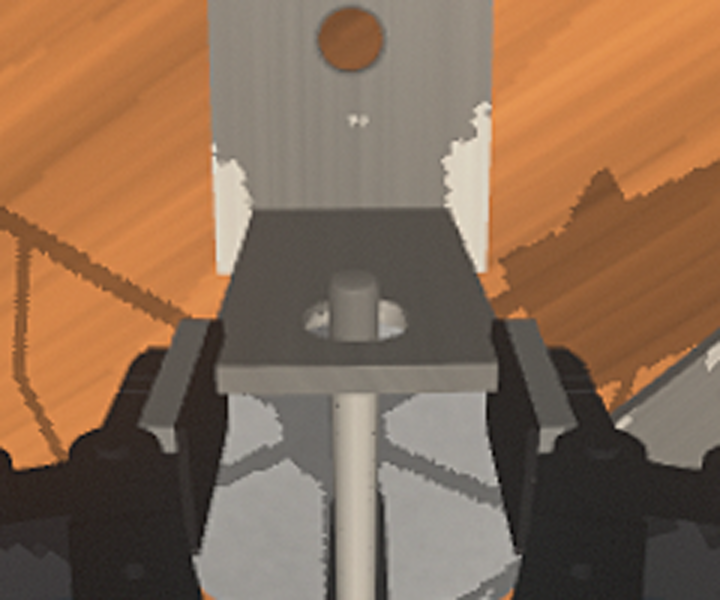

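View pics/i2s.png

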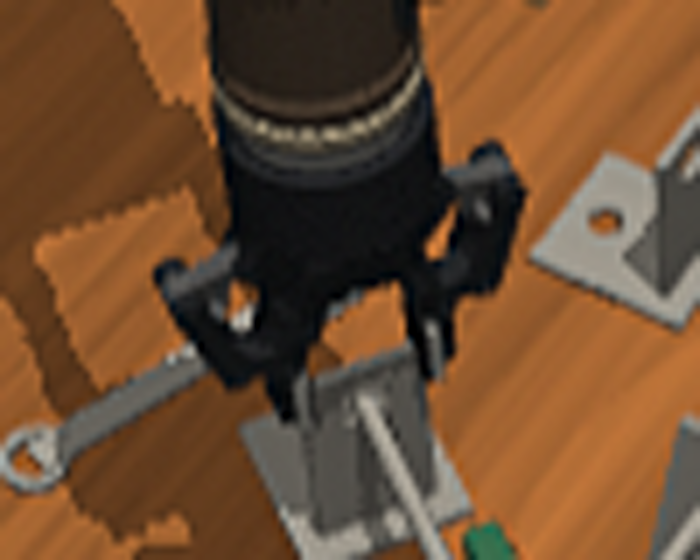

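Threaded: the rod tip shows through the hole at (355,300) in i2w. Push on and release as before.

Call:
{"op": "carry_out", "data": {
  "steps": [
    [[-6, 0, 0.8], [0, 0, 0], -1],
    [[-12, 0, 1.7], [0, 0, 0], -1],
    [[-18, 0, 2.5], [0, 0, 0], -1],
    [[-24, 0, 3.4], [0, 0, 0], -1],
    [[-30, 0, 4.2], [0, 0, 0], -1],
    [[-30, 0, 7], [0, 0, 0], -1],
    [[-30, 0, 9], [0, 0, 0], -1],
    [[-30, 0, 9], [0, 0, 0], -1]
  ]
}}

```text
t: 53.85
tcp_pos: [489.4, -292.2, 167.0]
ee_rot: [[-0.839, 0.545, 0.003], [0.545, 0.839, -0.002], [-0.003, 0.0, -1.0]]
contact_force: [0.8, -0.6, -1.2]
grip_width: 0.525
```

Call:
{"op": "carry_out", "data": {
  "steps": [
    [[0, 0, 1], [0, 0, 0], -1],
    [[0, 0, 1], [0, 0, 0], -1],
    [[0, 0, 1], [0, 0, 0], 0.2],
    [[0, 0, 1], [0, 0, 0], 0.4],
    [[0, 0, 1], [0, 0, 0], 0.6],
    [[0, 0, 1], [0, 0, 0], 0.9],
    [[0, 0, 1], [0, 0, 0], 1],
    [[0, 0, 1], [0, 0, 0], 1],
    [[0, 0, 1], [0, 0, 0], 1]
  ]
}}

```text
t: 54.75
tcp_pos: [488.8, -291.7, 165.4]
ee_rot: [[-0.839, 0.545, 0.001], [0.545, 0.839, -0.001], [-0.001, 0.0, -1.0]]
contact_force: [-0.5, 0.3, -0.2]
grip_width: 1.004
```

```bash
python3 go.py 490.5 -290.5 171 57;python3 ins.py 3
```

```text
shift [-0.8  2.  -5.6] rot [ 0.     0.001 -0.   ] rows 2 tcp [ 488.8 -291.7  165.4] j [-0.61  0.27  1.82  0.    1.05 -1.61] t 54.75 grip 1.004
```

View pics/i3w.png

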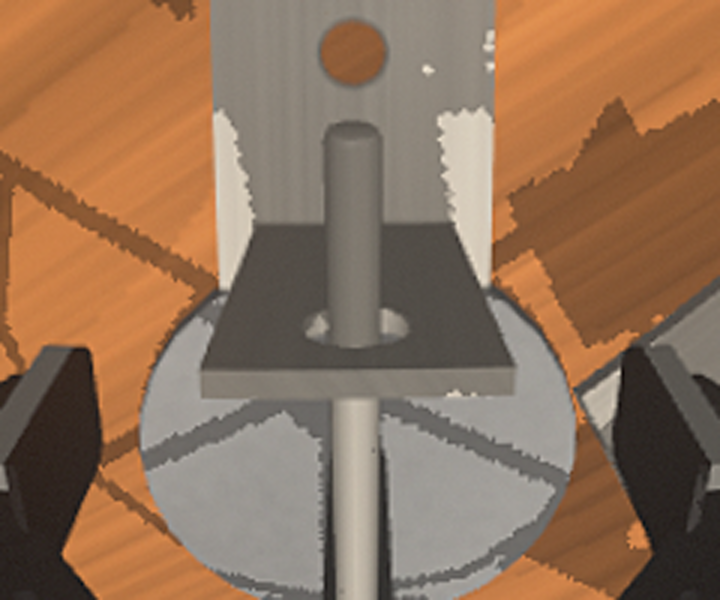

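Call:
{"op": "carry_out", "data": {
  "steps": [
    [[0, 0, -30], [0, 0, 0], 1],
    [[0, 0, -75], [0, 0, 0], 1],
    [[0, 0, -120], [0, 0, 0], 1],
    [[0, 0, -165], [0, 0, 0], 0.5],
    [[-30, 0, -165], [0, 0, 0], 0.3],
    [[-60, 0, -165], [0, 0, 0], 0.3],
    [[-90, 1, -165], [0, 0, 0], 0.3],
    [[-115, 1.5, -165], [0, 0, 0], 0.3],
    [[-125, 1.5, -165], [0, 0, 0], 0.3],
    [[-125, 1.5, -165], [0, 0, 0], 0.3],
    [[-125, 1.5, -165], [0, 0, 0], 0.3]
  ]
}}

```text
t: 55.95
tcp_pos: [593.5, -358.0, 330.2]
ee_rot: [[-0.839, 0.545, -0.0], [0.545, 0.839, 0.0], [0.0, 0.0, -1.0]]
contact_force: [-0.5, 1.3, 0.6]
grip_width: 0.646
```

```bash
python3 tv.py -33 w30; python3 go.py 595 -358.3 242 57
```

```text
[ 593.35200464 -357.87237533  330.51515868] 56.0
shift [-1.6  0.5 88.5] rot [ 0.  0. -0.] rows 3 tcp [ 593.4 -357.9  330.5] j [-0.61  0.37  1.34  0.    1.42 -1.6 ] t 56.0 grip 0.654
```

View pics/w30.png

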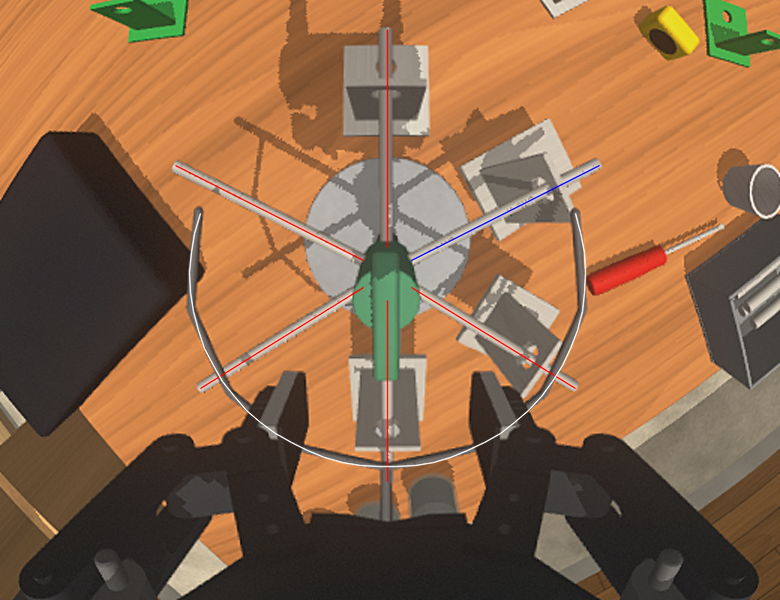

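Call:
{"op": "carry_out", "data": {
  "steps": [
    [[-1.6, 0.5, 40], [0, 0, 0], 0.3],
    [[-1.6, 0.5, 86], [0, 0, 0], 0.3],
    [[-1.6, 0.5, 86], [0, 0, 0], 0.3],
    [[-1.6, 0.5, 86], [0, 0, 0], 0.3],
    [[-1.6, 0.5, 86], [0, 0, 0], -1],
    [[-1.6, 0.5, 86], [0, 0, 0], -1],
    [[-1.6, 0.5, 86], [0, 0, 0], -1],
    [[-1.6, 0.5, 86], [0, 0, 0], -1],
    [[-1.6, 0.5, 86], [0, 0, 0], -1],
    [[-1.6, 0.5, 86], [0, 0, 0], -1],
    [[-1.6, 0.5, 86], [0, 0, 0], -1]
  ],
  "newtons": 60
}}

```text
t: 57.1
tcp_pos: [596.3, -361.3, 248.3]
ee_rot: [[-0.838, 0.545, 0.004], [0.545, 0.838, -0.006], [-0.007, -0.003, -1.0]]
contact_force: [-3.1, -3.1, 6.1]
grip_width: 0.134
```

Call:
{"op": "carry_out", "data": {
  "steps": [
    [[0, 0, 0], [0, 0, 0.03], -1],
    [[0, 0, 0], [0, 0, 0.08], -1],
    [[0, 0, 0], [0, 0, 0.14], -1],
    [[0, 0, 0], [0, 0, 0.2], -1],
    [[0, 0, 0], [0, 0, 0.26], -1],
    [[0, 0, 0], [0, 0, 0.32], -1],
    [[0, 0, 0], [0, 0, 0.38], -1],
    [[0, 0, 0], [0, 0, 0.44], -1],
    [[0, 0, 0], [0, 0, 0.5], -1],
    [[0, 0, 0], [0, 0, 0.56], -1],
    [[0, 0, 0], [0, 0, 0.61], -1],
    [[0, 0, 0], [0, 0, 0.63], -1]
  ]
}}

```text
t: 58.3
tcp_pos: [595.0, -362.4, 248.3]
ee_rot: [[-0.355, 0.935, 0.001], [0.935, 0.355, -0.008], [-0.007, -0.002, -1.0]]
contact_force: [-5.4, -4.5, 7.2]
grip_width: 0.132
```

Call:
{"op": "carry_out", "data": {
  "steps": [
    [[0, 0, 0], [0, 0, 0.05], -1],
    [[0, 0, 0], [0, 0, 0.1], -1],
    [[0, 0, 0], [0, 0, 0.16], -1],
    [[0, 0, 0], [0, 0, 0.22], -1],
    [[0, 0, 0], [0, 0, 0.28], -1],
    [[0, 0, 0], [0, 0, 0.34], -1],
    [[0, 0, 0], [0, 0, 0.38], -1],
    [[0, 0, 0], [0, 0, 0.41], -1],
    [[0, 0, 0], [0, 0, 0.417], -1],
    [[0, 0, 0], [0, 0, 0.417], -1]
  ]
}}

```text
t: 59.3
tcp_pos: [593.9, -362.6, 248.3]
ee_rot: [[0.053, 0.999, -0.001], [0.999, -0.053, -0.007], [-0.008, -0.001, -1.0]]
contact_force: [-7.8, -4.9, 8.0]
grip_width: 0.132
```

Call:
{"op": "carry_out", "data": {
  "steps": [
    [[0, 0, 0], [0, 0, 0], 0.3],
    [[0, 0, 0], [0, 0, 0], 0.3],
    [[0, 0, 0], [0, 0, 0], 0.3],
    [[0, 0, 0], [0, 0, 0], 0.3],
    [[0, 0, -30], [0, 0, 0], 0.3],
    [[0, 0, -70], [0, 0, 0], 0.3],
    [[0, 0, -90], [0, 0, 0], 0.3],
    [[0, 0, -90], [0, 0, 0], 0.3],
    [[0, 0, -90], [0, 0, 0], 0.3]
  ]
}}

```text
t: 60.2
tcp_pos: [596.0, -358.5, 334.4]
ee_rot: [[0.052, 0.999, 0.002], [0.999, -0.052, -0.0], [-0.0, 0.002, -1.0]]
contact_force: [0.2, -0.1, -1.0]
grip_width: 0.654
```

```bash
python3 tv.py -93 w31; python3 - <<'E'
from ov import *
for n in('top','scene'):
    d=shot(n)
    b=maskat(n,'done0',d,[450,-45,20])
    if b: print(n,b[2],fit([(d,b[1])],bracket(65),[469,-44,3.14]))
    print([(np.round(r['centre']),round(r['conf'],2)) for r in eyes.pinpoint(n,'done0')])
    cv2.imwrite(f'pics/al2_{n}.png',d['frame'][:,:,::-1])
E
python3 go.py 470 -44 200 90
```

```text
[ 595.36476864 -358.23941873  332.90195507] 60.25
top 0.62 (array([469.83310952, -43.3590233 ,   3.12647085]), np.float64(0.04308390022675737))
[(array([606., 124.,   2.]), 0.84), (array([241., 409.,   2.]), 0.83), (array([ 598., -245.,   88.]), 0.78), (array([469., -42.,   1.]), 0.69)]
scene 0.75 (array([468.87952039, -43.89635915,   3.14322045]), np.float64(0.7079660520924788))
[(array([608., 128.,  -1.]), 0.83), (array([241., 415.,   4.]), 0.75), (array([ 600., -251.,   82.]), 0.71), (array([ 251., -437.,    1.]), 0.69), (array([471., -48.,   2.]), 0.65), (array([556.,  30.,   0.]), 0.31)]
shift [ 307.5 -141.6  133.4] rot [ 0.000e+00 -1.000e-03 -1.623e+00] rows 12 tcp [ 595.4 -358.6  333.1] j [-0.6   0.38  1.33  0.    1.43 -0.55] t 60.55 grip 0.651
```

View pics/w31.png

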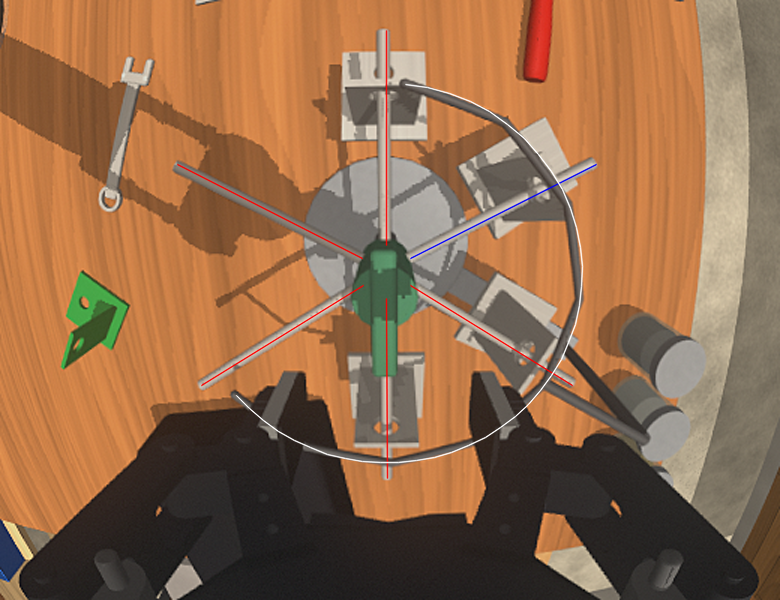

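View pics/al2_top.png

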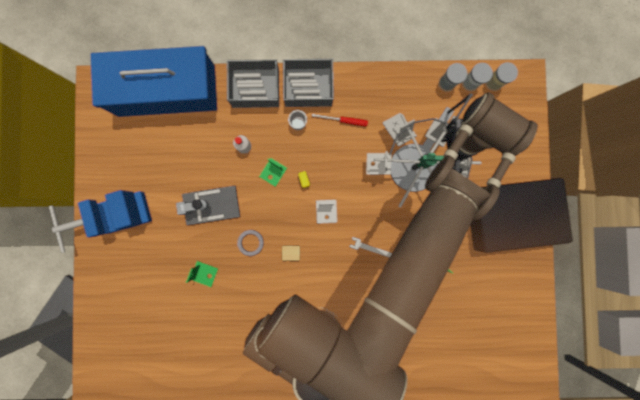

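Call:
{"op": "carry_out", "data": {
  "steps": [
    [[15, -7, 0], [0, 0, -0.13], 0.5],
    [[45, -20, 0], [0, 0, -0.27], 1],
    [[75, -34, 0], [0, 0, -0.41], 1],
    [[105, -48, 5], [0, 0, -0.55], 1],
    [[135, -62, 15], [0, 0, -0.69], 1],
    [[165, -76, 30], [0, 0, -0.83], 1],
    [[195, -90, 50], [0, 0, -0.97], 1],
    [[225, -103, 70], [0, 0, -1.11], 1],
    [[255, -117, 95], [0, 0, -1.25], 1],
    [[280, -129, 115], [0, 0, -1.39], 1],
    [[300, -138, 130], [0, 0, -1.53], 1],
    [[307, -141.6, 133], [0, 0, -1.615], 1]
  ]
}}

```text
t: 61.75
tcp_pos: [467.6, -42.8, 198.6]
ee_rot: [[-1.0, 0.002, -0.004], [0.002, 1.0, 0.001], [0.004, 0.001, -1.0]]
contact_force: [0.7, 0.5, -0.3]
grip_width: 0.996
```

Call:
{"op": "carry_out", "data": {
  "steps": [
    [[0, 0, 0], [0, 0, 0], 1],
    [[0, 0, 0], [0, 0, 0], 1]
  ]
}}

```text
t: 61.95
tcp_pos: [471.1, -45.2, 201.6]
ee_rot: [[-1.0, 0.009, 0.002], [0.009, 1.0, -0.001], [-0.002, -0.001, -1.0]]
contact_force: [0.0, 0.4, 0.2]
grip_width: 1.0
```

```bash
python3 go.py 471.5 -43.5 84 89.5; python3 bv.py 470 -43.5 179.5 w32
```

```text
shift [-1.000e-01  1.800e+00  1.176e+02] rot [-0.001  0.002 -0.001] rows 4 tcp [471.1 -45.2 201.6] j [-0.19  0.04  2.01 -0.    1.09 -1.75] t 61.95 grip 1.0
```

View pics/w32.png

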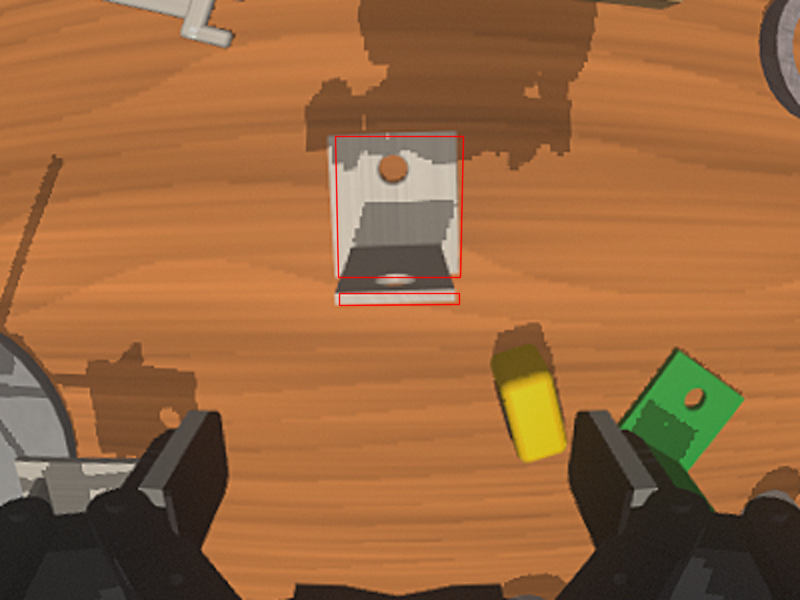

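Call:
{"op": "carry_out", "data": {
  "steps": [
    [[0, 0.4, 30], [0, 0, -0.015], 1],
    [[0, 0.4, 60], [0, 0, -0.015], 1],
    [[0, 0.4, 90], [0, 0, -0.015], 1],
    [[0, 0.4, 110], [0, 0, -0.015], 1],
    [[0, 0.4, 118], [0, 0, -0.015], 1],
    [[0, 0.4, 118], [0, 0, -0.015], 1],
    [[0, 0.4, 118], [0, 0, -0.015], 1]
  ],
  "newtons": 100
}}

```text
t: 62.7
tcp_pos: [472.1, -45.2, 84.3]
ee_rot: [[-1.0, -0.006, 0.003], [-0.006, 1.0, -0.001], [-0.003, -0.001, -1.0]]
contact_force: [0.3, -0.9, 0.0]
grip_width: 0.999
```

Call:
{"op": "carry_out", "data": {
  "steps": [
    [[0, 0, 0], [0, 0, 0], -1],
    [[0, 0, 0], [0, 0, 0], -1],
    [[0, 0, 0], [0, 0, 0], -1],
    [[0, 0, 0], [0, 0, 0], -1],
    [[0, 0, 0], [0, 0, 0], -1],
    [[0, 0, 0], [0, 0, 0], -1],
    [[0, 0, 0], [0, 0, 0], -1],
    [[0, 0, 0], [0, 0, 0], -1]
  ]
}}

```text
t: 63.5
tcp_pos: [472.5, -45.5, 85.5]
ee_rot: [[-1.0, -0.007, 0.004], [-0.007, 1.0, -0.002], [-0.004, -0.002, -1.0]]
contact_force: [-2.2, -2.2, 9.5]
grip_width: 0.526
```

Call:
{"op": "carry_out", "data": {
  "steps": [
    [[0, 0, -20], [0, 0, 0], -1],
    [[0, 0, -60], [0, 0, 0], -1],
    [[0, 0, -100], [0, 0, 0], -1],
    [[0, 0, -140], [0, 0, 0], -1],
    [[0, 0, -170], [0, 0, 0], -1],
    [[0, 0, -170], [0, 0, 0], -1],
    [[0, 0, -170], [0, 0, 0], -1]
  ]
}}

```text
t: 64.2
tcp_pos: [470.2, -44.4, 252.9]
ee_rot: [[-1.0, -0.007, 0.002], [-0.007, 1.0, -0.001], [-0.002, -0.001, -1.0]]
contact_force: [-1.0, -0.5, -4.4]
grip_width: 0.52
```

```bash
python3 go.py 410 -240.3 253 57; python3 - <<'E'
from ov import *
d=shot('wrist'); cv2.imwrite('pics/w33.png',crop(d,120,60,400,300,2))
E
```

```text
shift [ 6.160e+01 -1.954e+02 -1.000e-01] rot [-0.     0.002  0.583] rows 6 tcp [470.2 -44.4 252.9] j [-0.19 -0.02  1.96 -0.    1.2  -1.76] t 64.2 grip 0.52
```

View pics/w33.png

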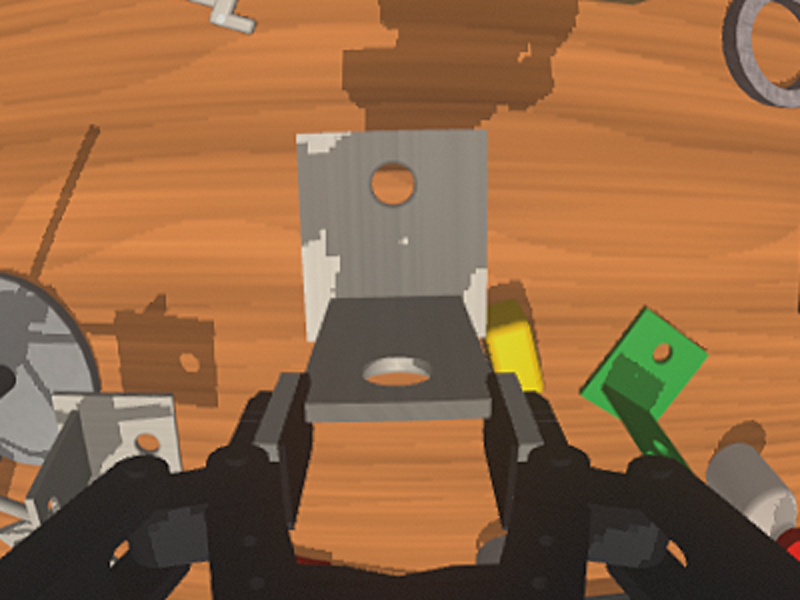

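Call:
{"op": "carry_out", "data": {
  "steps": [
    [[5, -15, 0], [0, 0, 0.04], -1],
    [[14, -45, 0], [0, 0, 0.13], -1],
    [[24, -78, 0], [0, 0, 0.23], -1],
    [[35, -111, 0], [0, 0, 0.33], -1],
    [[45, -143, 0], [0, 0, 0.43], -1],
    [[54, -172, 0], [0, 0, 0.51], -1],
    [[60, -190, 0], [0, 0, 0.565], -1],
    [[61.6, -195.4, 0], [0, 0, 0.583], -1],
    [[61.6, -195.4, 0], [0, 0, 0.583], -1],
    [[61.6, -195.4, 0], [0, 0, 0.583], -1],
    [[61.6, -195.4, 0], [0, 0, 0.583], -1]
  ]
}}

```text
t: 65.35
tcp_pos: [410.3, -239.2, 252.7]
ee_rot: [[-0.84, 0.543, 0.0], [0.543, 0.84, 0.001], [-0.0, 0.001, -1.0]]
contact_force: [0.6, -0.3, -3.7]
grip_width: 0.517
```

```bash
python3 go.py 410.1 -240.3 181.5 57
```

```text
shift [-0.4 -1.1 71.2] rot [0.001 0.    0.002] rows 3 tcp [ 410.3 -239.2  252.7] j [-0.62 -0.01  1.95  0.    1.2  -1.62] t 65.35 grip 0.517
```

Call:
{"op": "carry_out", "data": {
  "steps": [
    [[0, -1, 30], [0, 0, 0], -1],
    [[0, -1, 60], [0, 0, 0], -1],
    [[0, -1, 71], [0, 0, 0.002], -1],
    [[0, -1, 71], [0, 0, 0.002], -1],
    [[0, -1, 71], [0, 0, 0.002], -1],
    [[-8, -1, 72.1], [0, 0, 0.002], -1],
    [[-16, -1, 73.2], [0, 0, 0.002], -1],
    [[-24, -1, 74.4], [0, 0, 0.002], -1],
    [[-32, -1, 75.5], [0, 0, 0.002], -1],
    [[-38, -1, 76.3], [0, 0, 0.002], -1],
    [[-38, -1, 76.3], [0, 0, 0.002], -1],
    [[-38, -1, 76.3], [0, 0, 0.002], -1]
  ]
}}

```text
t: 66.55
tcp_pos: [441.5, -261.9, 176.8]
ee_rot: [[-0.837, 0.546, 0.0], [0.546, 0.837, 0.0], [-0.0, 0.0, -1.0]]
contact_force: [-0.4, 1.1, -4.8]
grip_width: 0.519
```

```bash
python3 go.py 443.6 -262.1 178.5 57; python3 ins.py 4
```

```text
shift [-1.9  0.9 -1.7] rot [ 0.     0.    -0.002] rows 2 tcp [ 441.5 -261.9  176.8] j [-0.62  0.15  1.94  0.    1.05 -1.61] t 66.55 grip 0.519
```

View pics/i4w.png

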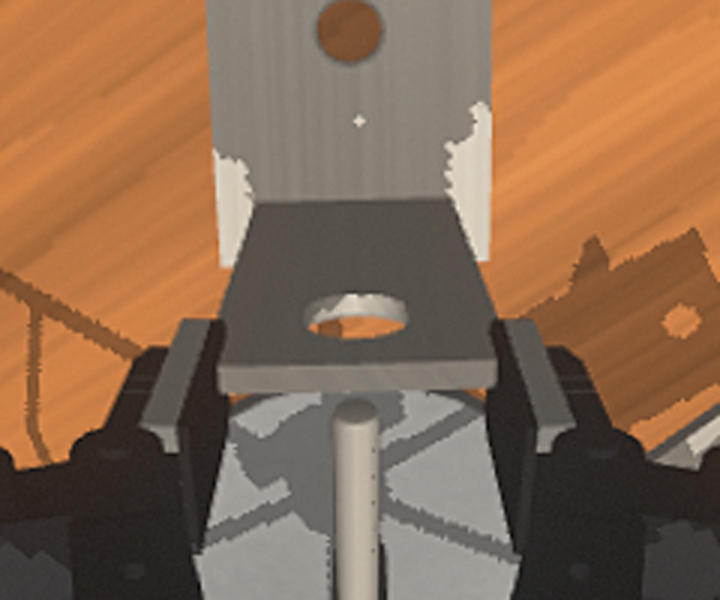

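View pics/i4s.png

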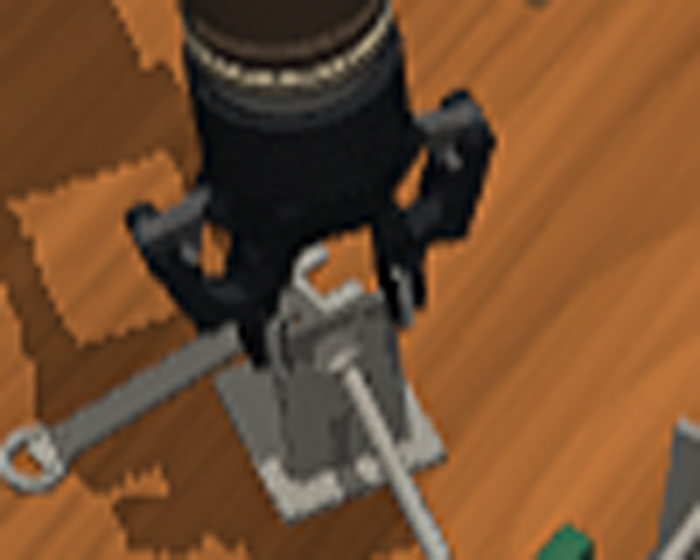

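Call:
{"op": "carry_out", "data": {
  "steps": [
    [[0, 0, -1], [0, 0, 0], -1],
    [[-6, 0, -0.2], [0, 0, 0], -1],
    [[-12, 0, 0.7], [0, 0, 0], -1],
    [[-18, 0, 1.5], [0, 0, 0], -1],
    [[-27, 0, 2.8], [0, 0, 0], -1],
    [[-27, 0, 2.8], [0, 0, 0], -1]
  ]
}}

```text
t: 67.25
tcp_pos: [465.8, -277.8, 174.3]
ee_rot: [[-0.837, 0.547, 0.003], [0.546, 0.837, -0.002], [-0.003, 0.0, -1.0]]
contact_force: [0.9, -0.3, -3.8]
grip_width: 0.522
```

```bash
python3 go.py 490.5 -290.5 171 57; python3 ins.py 5
```

```text
shift [-27.6   2.8   3.4] rot [ 0.     0.003 -0.002] rows 2 tcp [ 465.8 -277.8  174.3] j [-0.62  0.21  1.88  0.    1.05 -1.61] t 67.25 grip 0.522
```

View pics/i5w.png

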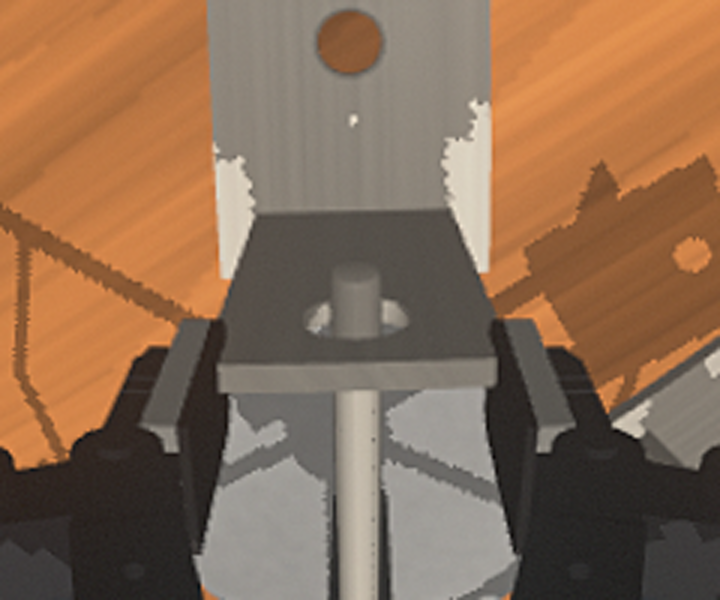

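View pics/i5s.png

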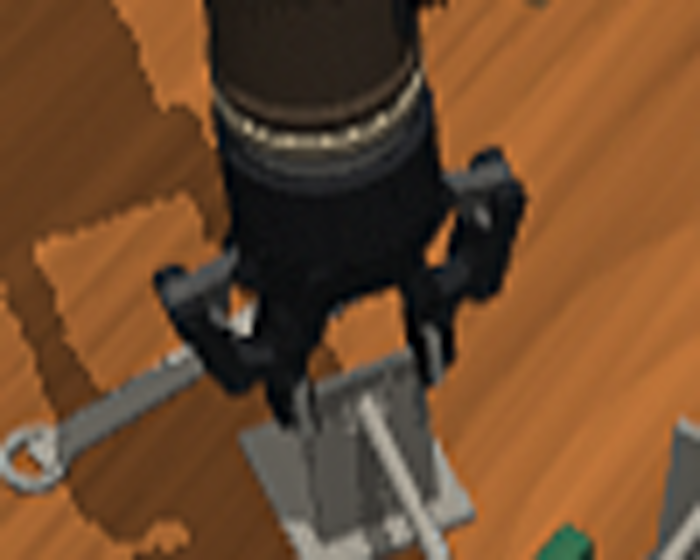

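Threaded on branch4: the rod shows through the hole at (357,300). Push on, release, then retreat upward.

Call:
{"op": "carry_out", "data": {
  "steps": [
    [[-6, 0, 0.8], [0, 0, 0], -1],
    [[-12, 0, 1.7], [0, 0, 0], -1],
    [[-18, 0, 2.5], [0, 0, 0], -1],
    [[-24, 0, 3.4], [0, 0, 0], -1],
    [[-29, 0, 4.2], [0, 0, 0], -1],
    [[-29, 0, 7], [0, 0, 0], -1],
    [[-29, 0, 8.5], [0, 0, 0], -1],
    [[-29, 0, 8.5], [0, 0, 0], -1]
  ]
}}

```text
t: 68.15
tcp_pos: [489.9, -293.5, 167.4]
ee_rot: [[-0.837, 0.546, 0.004], [0.546, 0.837, -0.003], [-0.005, 0.0, -1.0]]
contact_force: [0.3, -0.9, 3.1]
grip_width: 0.522
```

Call:
{"op": "carry_out", "data": {
  "steps": [
    [[0, 0, 0], [0, 0, 0], -1],
    [[0, 0, 0], [0, 0, 0], 0.2],
    [[0, 0, 0], [0, 0, 0], 0.4],
    [[0, 0, 0], [0, 0, 0], 0.6],
    [[0, 0, 0], [0, 0, 0], 0.9],
    [[0, 0, 0], [0, 0, 0], 1],
    [[0, 0, 0], [0, 0, 0], 1],
    [[0, 0, 0], [0, 0, 0], 1]
  ]
}}

```text
t: 68.95
tcp_pos: [488.6, -292.6, 165.8]
ee_rot: [[-0.837, 0.546, 0.001], [0.546, 0.837, -0.001], [-0.001, 0.0, -1.0]]
contact_force: [-0.2, -0.8, -0.1]
grip_width: 0.996
```

```bash
python3 go.py 490.5 -290.5 171 57; python3 ins.py 6
```

```text
shift [-0.4  2.8 -5.2] rot [ 0.     0.001 -0.002] rows 2 tcp [ 488.6 -292.6  165.8] j [-0.62  0.27  1.82  0.    1.05 -1.61] t 68.95 grip 0.996
```

View pics/i6w.png

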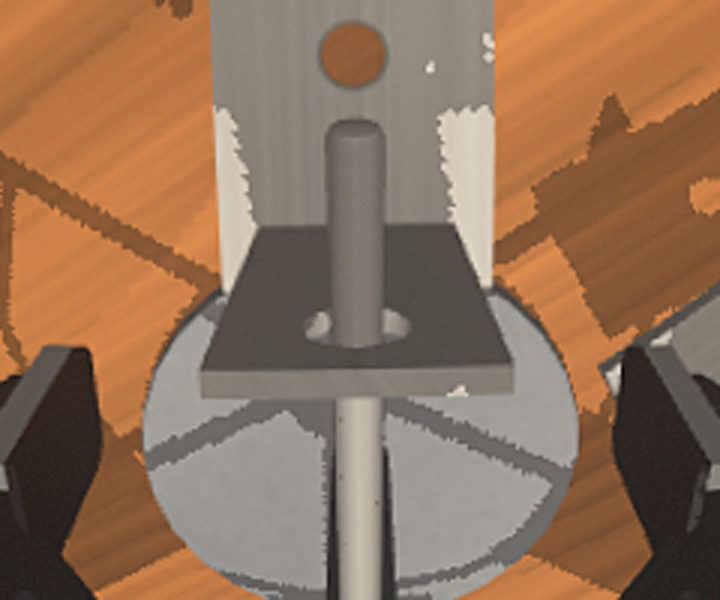

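Call:
{"op": "carry_out", "data": {
  "steps": [
    [[0, 0, -30], [0, 0, 0], 1],
    [[0, 0, -75], [0, 0, 0], 1],
    [[0, 0, -120], [0, 0, 0], 1],
    [[0, 0, -170], [0, 0, 0], 1],
    [[50, 0, -200], [0, 0, 0], 1],
    [[100, 50, -200], [0, 0, 0], 1],
    [[130, 90, -200], [0, 0, 0], 1],
    [[130, 130, -200], [0, 0, 0], 1],
    [[130, 170, -200], [0, 0, 0], 1],
    [[130, 210, -200], [0, 0, 0], 1],
    [[130, 250, -200], [0, 0, 0], 1],
    [[130, 250, -200], [0, 0, 0], 1]
  ]
}}

```text
t: 70.25
tcp_pos: [517.8, -8.2, 365.6]
ee_rot: [[-0.84, 0.542, 0.002], [0.542, 0.84, 0.001], [-0.001, 0.002, -1.0]]
contact_force: [-0.1, -0.2, -0.6]
grip_width: 1.001
```

```bash
python3 - <<'E'
from ov import *
print(ctrl.sense()['t'],ctrl.sense()['tcp_pos'],ctrl.sense()['contact_force'])
c=np.array([595,-358.3])
for n,(x0,y0,w,h,S) in {'top':(340,90,140,120,5),'scene':(200,215,160,160,3.7)}.items():
    d=shot(n,f'fin_{n}'); cv2.imwrite(f'pics/f_{n}.png',crop(d,x0,y0,w,h,S))
    for q in('blank_hole','done0_hole','tin','tape_measure','oil_bottle','knob_top'):
        for r in eyes.pinpoint(n,q):
            v=np.array(r['centre']); rel=v[:2]-c
            print(n,q,v.round(0),round(r['conf'],2),'r',np.hypot(*rel).round(),'ang',np.degrees(np.arctan2(rel[1],rel[0])).round()) 
E
```

```text
70.25 [517.75133584  -8.17367686 365.59411512] [-0.14727236 -0.18649839 -0.61517679]
top blank_hole [ 704. -300.  161.] 0.97 r 124.0 ang 28.0
top done0_hole [236. 408.  81.] 0.95 r 846.0 ang 115.0
top done0_hole [ 490. -291.  160.] 0.9 r 125.0 ang 147.0
top done0_hole [ 248. -434.   77.] 0.81 r 355.0 ang -168.0
top done0_hole [604. 127.  81.] 0.74 r 485.0 ang 89.0
top done0_hole [ 503. -297.   82.] 0.72 r 111.0 ang 147.0
top tin [763.  49.   2.] 0.54 r 440.0 ang 68.0
top tin [ 594. -362.  146.] 0.5 r 4.0 ang -109.0
top oil_bottle [680. 247.   0.] 0.49 r 611.0 ang 82.0
top oil_bottle [ 735. -286.   79.] 0.39 r 157.0 ang 28.0
top oil_bottle [ 706. -300.  165.] 0.32 r 125.0 ang 28.0
top oil_bottle [ 594. -357.  147.] 0.18 r 1.0 ang 110.0
top knob_top [465. 363. 166.] 0.42 r 733.0 ang 100.0
scene blank_hole [ 705. -302.  164.] 0.73 r 124.0 ang 27.0
scene blank_hole [ 686. -309.   88.] 0.45 r 103.0 ang 28.0
scene blank_hole [ 736. -289.   80.] 0.33 r 157.0 ang 26.0
scene done0_hole [605. 127.  86.] 0.86 r 485.0 ang 89.0
scene done0_hole [ 248. -436.   76.] 0.81 r 356.0 ang -167.0
scene done0_hole [ 486. -293.  162.] 0.56 r 127.0 ang 149.0
scene tin [760.  46.   1.] 0.75 r 437.0 ang 68.0
scene tin [682. 236.  -3.] 0.42 r 601.0 ang 82.0
scene tin [ 705. -300.  162.] 0.19 r 125.0 ang 28.0
scene tape_measure [558.  28.   3.] 0.57 r 388.0 ang 96.0
scene oil_bottle [682. 241.  -4.] 0.65 r 605.0 ang 82.0
scene knob_top [472. 365. 163.] 0.67 r 733.0 ang 100.0
```

View pics/f_top.png

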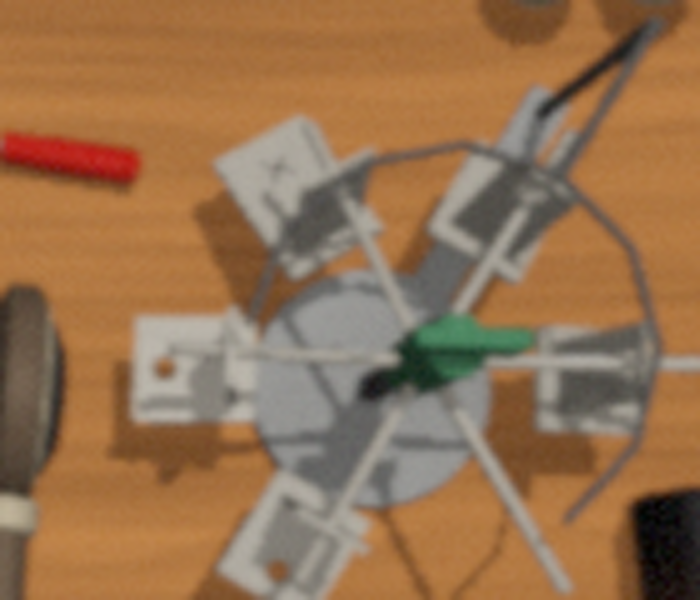

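View pics/f_scene.png

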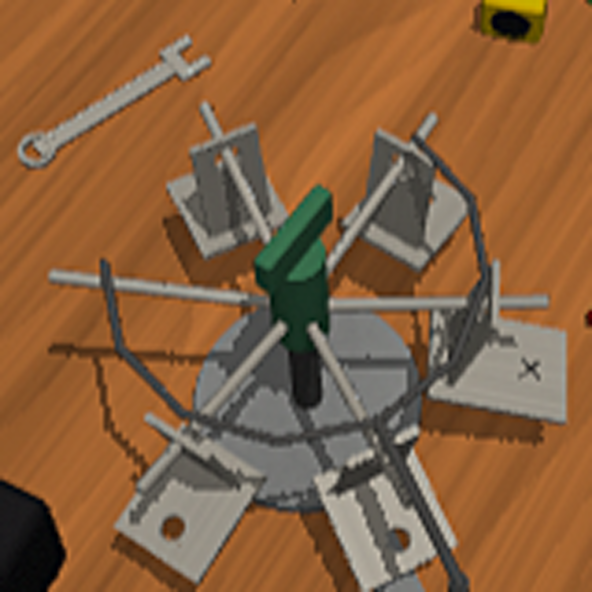

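View pics/fin_scene.png

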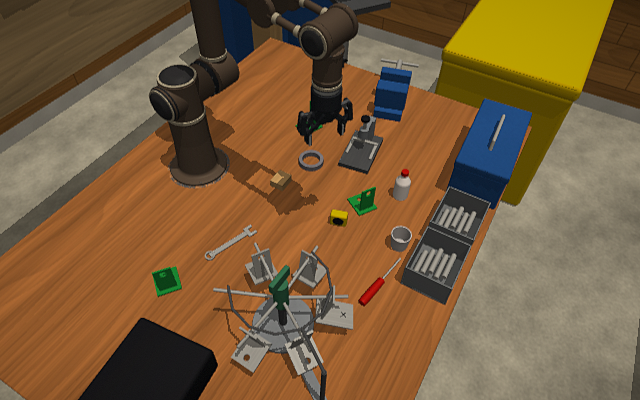

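```bash
python3 -c "
from plant import ctrl
print(ctrl.finish_job()); print(ctrl.sense()['t'])"
```

```text
the job is handed in; nothing more can be done
None
the job is handed in; nothing more can be done
```

I drilled the undrilled bracket and hung it with the two other loose steel brackets, then handed the job in at about 71 s of simulated time. No verdict was reported.

- **Punching:** I slid the scribed bracket in until it touched the end stop, about 4 N, backed it off 2 mm and set it down on the anvil. I pressed the knob through its snap to a hard bottom at about 20 mm of travel. The last pictures show the punch back up.
- **Hanging:** The scribed bracket is on branch2 and the two finished ones are on branch3 and branch4, each put on at the middle of the gap. Only two finished brackets were on the bench; I left the green look-alikes alone.
- **Knocked bracket:** The farther finished bracket had been knocked aside by about 4 cm during the run, so I located it again before picking it up.
- **Last checks:** All three brackets are threaded. The networks put two holes about 125 mm out (scribed bracket and branch4). I judged the branch3 one from the pictures only. The tin, tape measure and oil bottle read where they started, to within the networks' accuracy, and the robot was clear with no contact force.
- **Disagreements:** With the jaws shut, the fingertips touched the knob at about TCP height, not 19 mm ahead as stated. Wrist-camera depth for a held bracket read about 5 mm too far. I handled both with small steps and by watching the contact force.

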